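# Set out the analyser's reagent packs, lean the chart, hang the ready tag

### The job

Line up all the loose reagent packs in an even row on the loading mat: one in each printed outline, starting from the outline next to the end cheek and leaving none empty in between, every pack upright, square, centred and pushed up so that its end is flush against the long fence. Also take the chart panel from the slotted stand and lean it, foot edge on the bench, at an easy slant against the grey power box. Only when both are done, hang the ready tag by its window on the peg and let go; leave the other things on the bench where they are, and at the end everything must be in place and still.

Things in the scene. Friction and masses are not known exactly. Their poses are not given: they have to be found in the camera images.
- pack1: reagent pack (3 to 5 of five alike are present): white block 80 long (its x) x 46 wide (its y) x 30 mm high with a grip fin centred on top, 50 long (along x) x 12 thick (across y), from 30 to 56 mm above the bench. Loose, about 0.12 kg. Origin: centre of the underside, z up. The same when turned half round.
- pack2: reagent pack (3 to 5 of five alike are present): white block 80 long (its x) x 46 wide (its y) x 30 mm high with a grip fin centred on top, 50 long (along x) x 12 thick (across y), from 30 to 56 mm above the bench. Loose, about 0.12 kg. Origin: centre of the underside, z up. The same when turned half round.
- pack3: reagent pack (3 to 5 of five alike are present): white block 80 long (its x) x 46 wide (its y) x 30 mm high with a grip fin centred on top, 50 long (along x) x 12 thick (across y), from 30 to 56 mm above the bench. Loose, about 0.12 kg. Origin: centre of the underside, z up. The same when turned half round.
- pack4: reagent pack (3 to 5 of five alike are present): white block 80 long (its x) x 46 wide (its y) x 30 mm high with a grip fin centred on top, 50 long (along x) x 12 thick (across y), from 30 to 56 mm above the bench. Loose, about 0.12 kg. Origin: centre of the underside, z up. The same when turned half round.
- pack5: reagent pack (3 to 5 of five alike are present): white block 80 long (its x) x 46 wide (its y) x 30 mm high with a grip fin centred on top, 50 long (along x) x 12 thick (across y), from 30 to 56 mm above the bench. Loose, about 0.12 kg. Origin: centre of the underside, z up. The same when turned half round.
- mat: fixed loading mat, a flat white print (no step) 118 x 346 mm with five printed outlines side by side along its y. A fence 20 mm high runs along its far side: the fence's inner face is at mat x = +50 mm (mat x points away from the robot). A cheek of the same height closes its left (+y) end, its inner face at mat y = +169 mm. Origin: centre of the mat at bench height.
- mark1 (a point): centre of printed outline 1 at bench height, counted from the cheek (outline 1 is next to it); where a pack's origin lies when it is centred in the outline with its end against the fence. Outlines are 62 mm apart. Axes as the mat.
- mark2 (a point): centre of printed outline 2 at bench height, counted from the cheek (outline 1 is next to it); where a pack's origin lies when it is centred in the outline with its end against the fence. Outlines are 62 mm apart. Axes as the mat.
- mark3 (a point): centre of printed outline 3 at bench height, counted from the cheek (outline 1 is next to it); where a pack's origin lies when it is centred in the outline with its end against the fence. Outlines are 62 mm apart. Axes as the mat.
- mark4 (a point): centre of printed outline 4 at bench height, counted from the cheek (outline 1 is next to it); where a pack's origin lies when it is centred in the outline with its end against the fence. Outlines are 62 mm apart. Axes as the mat.
- mark5 (a point): centre of printed outline 5 at bench height, counted from the cheek (outline 1 is next to it); where a pack's origin lies when it is centred in the outline with its end against the fence. Outlines are 62 mm apart. Axes as the mat.
- rack: fixed slotted stand, 130 x 130 mm: two slots running along its y at rack x = -38 and +38 mm, 13 mm wide, slot floor 12 mm and wall tops 57 mm above the bench. Panel and tag stand on edge in them, either one in either slot. Origin: centre underside.
- panel: loose chart panel, rigid, 160 high (its z) x 110 wide (its y) x 10 mm thick (its x), about 0.16 kg, alike on both faces, standing on edge in the stand. Origin: middle of its bottom edge.
- tag: loose aluminium ready tag, plate 130 high (its z) x 60 wide (its y) x 10 mm thick (its x), about 0.09 kg, with a square 34 mm window; 41 mm of solid plate above the window for gripping. It stands on edge in the stand. Origin: middle of its bottom edge.
- tag_hole (a point): centre of the tag's window, 72 mm above its bottom edge and 58 mm below its top edge; axes as the tag.
- rest: fixed grey power box, 60 deep (its x) x 120 wide (its y) x 90 mm high. Origin: centre underside; its x points roughly away from the robot, and the bench beyond its +x face is free for the panel.
- hook: fixed peg stand: base 70 x 80 x 12 mm, a slim column (14 x 24 mm) to 130 mm height at x = -20 mm, and one round peg 10 mm thick and about 52 mm long that leaves the column's +x face at 122 mm height and rises 15 degrees along the stand's +x. Origin: centre underside.
- peg_tip (a point): end of the peg's axis (its round end reaches 5 mm further); axes as the peg stand.
- slidebox: bystander: grey slide box 75 x 40 x 28 mm, origin centre underside.
- jar: bystander: small jar, 48 mm across, 60 mm high, origin centre underside.
- stain: bystander: stain bottle, 56 mm across, 130 mm high, origin centre underside.
- beaker: bystander: beaker, 76 mm across, 90 mm high, origin centre underside.
- dish: bystander: shallow dish, 100 mm across, 20 mm high, origin centre underside.
- marker: bystander: black marker pen 130 mm long, 14 mm thick, lying along its x; origin on its underside.
There are look-alikes about, which are no part of the job. What is shaped like the pack3 but red or yellow is not meant.

How it is judged:
By the outcome, as a careful person would: the job done as asked, in the order asked, and still so for the second after the job is handed in, with the robot touching nothing.
Of pack1, pack2, pack3, pack4, pack5 only 3 to 5 are there at a start; the rules pass over those that are not, and their reading is None.
At some moment in a run one of pack1, pack2, pack3, pack4, pack5 may be knocked a few centimetres aside while the robot is not near it.
It also fails if it takes over 210 s, if anything falls off the work surface, if the arm or the gripper's body presses on something with over 40 N, if the wrist force passes 120 N, or if a joint passes its speed limit or range.

### The arm

A 6-joint arm with a two-finger parallel gripper is mounted at the origin on the work surface. World frame = base frame: x ahead of the robot, y to its left, z up, the work surface at z = 0. Lengths are in mm, angles in rad, forces in N, time in s.
With the tool pointing down it reaches from about 250 to 800 mm from the base axis. Payload 8.5 kg.
Tool frame: the origin (TCP) lies midway between the tips of the shut fingers; the grasp point (between the pads) lies 19 mm behind it; z points along the fingers, y is the direction in which the jaws open and shut (so a half turn about z gives the same grasp; the last joint's range is limited). The gripper opens to 85 mm and grips with 20 to 120 N. Pads are 22 mm wide; open, the fingers measure 114 mm over their backs; the gripper's body (76 mm by 85 mm) begins 54 mm behind the grasp point. The pads swing forward as they close: fully open they stand 13 mm farther back than shut.
Start: joints at [-1.239, 0.238, -0.013, 1.319, 0, 1.571], TCP at [171, -496.324, 231.276] pointing down, gripper open.
Joint ranges: [-2.66, 2.66], [-1.03, 1.9], [-1.14, 1.46], [-1.82, 2.27], [-1.45, 1.34], [-3.14, 3.14]. Speed limits (rad/s): [2.22, 2.22, 2.79, 3.14, 3.14, 3.14].

### API

Orientations are given as a unit quaternion [w, x, y, z].
In Python, from bench import r gives the robot as it stands.
- The arm moves only by the tool apply_moves, never from a script. Its argument "moves" is a list of rows, each an object of numbers: "tx", "ty", "tz": the shift along the tool's x, y, z in units of 25 mm (1.0 is 25 mm); "ax", "ay", "az": the turn, a rotation vector about the tool's x, y, z in rad; "hand": the opening, from 0 (shut) to 1 (fully open). In form: [{"tx": .., "ty": .., "tz": .., "ax": .., "ay": .., "az": .., "hand": ..}, ...]. A call has 1 to 8 rows; each row is the pose to reach, as a shift and turn from the pose measured when the call began, along the tool's axes at that moment; what a row does not reach only later rows make up. A row lasts 1/8 s, in which the tool goes at most 62.5 mm and 10.7 degrees, less where a joint would pass 70% of its speed; a pose out of reach is approached as far as the arm can. A call with a gripper value outside its range is refused whole. The fingers move at their own pace and stop on an object; "force" is the grip in N (left out, the last holds). Time passes only in rows, so rows that repeat a pose let the fingers close. It gives the time, the measured TCP pose, the force and the opening at its end, in the units of the state.
- r.get_state(): the state, without advancing time (a new reading comes with each control period).
- r.capture(name): name is "scene" or "top" or "wrist"; returns the picture (420x560x3 uint8, blue, green, red); there is no depth.
- r.get_calibration(name): a dict with "mtx" (3x3 intrinsics, pixels), "pose" (4x4, takes a point from camera to world coordinates). Camera axes: x right, y down, z forward; pixel columns grow to the right and rows downward; lengths in mm; the calibration is good to about 2 mm. The wrist camera is an equidistant fisheye: a pixel r from the principal point sees the ray r / f radians off the axis. A picture is of the moment at which its call begins: read the wrist's pose just before it. get_calibration takes no time and is no camera call; for the wrist camera it gives the pose at the moment of the call.
- r.finish_job(): hands the job in, once; it reports no verdict.
The state is a dict: "t": time; "q": joint angles; "qd": joint speeds; "effort": joint torques, N m; "eef_pos": TCP position; "orientation": TCP orientation; "contact_force": force on the tool from outside, world axes, zero at the start; "torque": the same for the moment, N m; "width": finger opening in mm.
Only numpy, scipy, OpenCV 4.12 (cv2) and the standard library are available. Lean on these libraries where they do the work, as an engineer would, in place of code of your own. Each camera call takes 0.05 s, during which the arm holds its last target.

## Working session

There is one attempt and no reset: what is moved stays moved. The work goes in short steps, Python scripts to look and compute and a tool call to move; the robot and the scene stay as the last step left them, time stands still between calls to the robot, and variables do not carry over. Pictures are saved under pics/ and viewed, and the job is handed in when it is done.

Besides the shell and the picture viewer there is one more tool, called as name([rows], argument=value, ...), one row to a line, values as JSON. apply_moves: Moves the arm, as the interface text tells. Its arguments: {"type":"object","properties":{"moves":{"type":"array","items":{"type":"object","properties":{"tx":{"type":"number"},"ty":{"type":"number"},"tz":{"type":"number"},"ax":{"type":"number"},"ay":{"type":"number"},"az":{"type":"number"},"hand":{"type":"number"}}}},"force":{"type":"number"}},"required":["moves"]}

```bash
ls; mkdir -p pics; python3 - <<'E'
from bench import r
import cv2
print(r.get_state())
for n in ("scene","top"):
    im=r.capture(n); cv2.imwrite(f"pics/{n}0.png",im)
    print(n,r.get_calibration(n))
print(r.get_calibration("wrist"))
E
```

```text
pics
{'t': 0.0, 'q': array([-1.23901652e+00,  2.38749682e-01, -1.42452260e-02,  1.31922411e+00,
        1.09848698e-05,  1.57078956e+00]), 'qd': array([ 0.00122761,  0.00018923, -0.00100769, -0.00068031, -0.00011653,
       -0.00090044]), 'effort': array([ 1.30741057e-03, -5.38778043e+01,  3.46440411e+01,  1.83573703e-02,
       -5.55013469e-05,  8.12496182e-06]), 'eef_pos': array([ 170.87167509, -495.9675401 ,  230.69746897]), 'orientation': array([-7.02485265e-04,  9.86270988e-01,  1.65133375e-01, -1.12044784e-04]), 'contact_force': array([-0.21188886, -0.48040507,  0.58946316]), 'torque': array([ 0.02330424, -0.01962154,  0.04646506]), 'width': 85.26079397685098}
scene {'mtx': array([[382.70101111,   0.        , 281.11249723],
       [  0.        , 382.70101111, 209.38110096],
       [  0.        ,   0.        ,   1.        ]]), 'pose': array([[ 4.73152414e-01,  6.81864086e-01, -5.57842416e-01,
         9.75555718e+02],
       [ 8.80854398e-01, -3.76876455e-01,  2.86460586e-01,
        -2.49293480e+02],
       [-1.49104869e-02, -6.26917463e-01, -7.78942983e-01,
         7.65088110
[... 423 characters left out ...]
.34687537e+00],
       [-2.08370656e-03, -1.28066805e-01, -9.91763355e-01,
         1.16477178e+03],
       [ 0.00000000e+00,  0.00000000e+00,  0.00000000e+00,
         1.00000000e+00]])}
{'mtx': array([[325.1922621 ,   0.        , 280.29244764],
       [  0.        , 325.1922621 , 205.62703245],
       [  0.        ,   0.        ,   1.        ]]), 'pose': array([[ 3.25591154e-01, -9.11837536e-01, -2.50085404e-01,
         2.33125290e+02],
       [-9.45509587e-01, -3.14393043e-01, -8.46677942e-02,
        -4.73448054e+02],
       [-1.42183841e-03,  2.64025232e-01, -9.64514725e-01,
         3.73816476e+02],
       [ 0.00000000e+00,  0.00000000e+00,  0.00000000e+00,
         1.00000000e+00]])}
```

View pics/scene0.png

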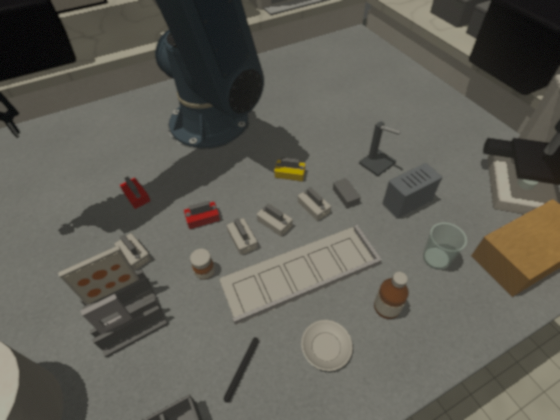

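View pics/top0.png

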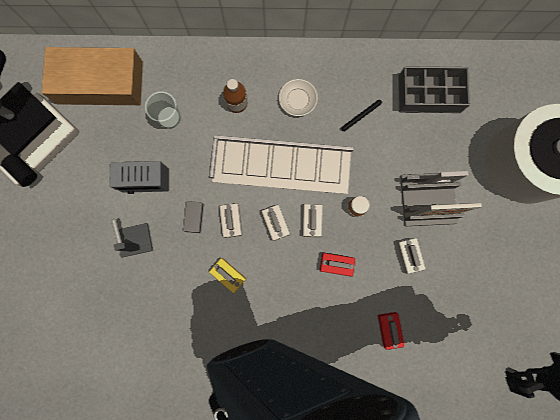

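```bash
cat > h.py <<'E'
import numpy as np, cv2
from scipy.spatial.transform import Rotation as R
from bench import r
def proj(cal,P,fish=False):
    P=np.atleast_2d(P).astype(float); T=np.linalg.inv(cal["pose"]); p=P@T[:3,:3].T+T[:3,3]
    m=cal["mtx"]
    if fish:
        rr=np.hypot(p[:,0],p[:,1]); th=np.arctan2(rr,p[:,2]); d=p[:,:2]/np.maximum(rr,1e-9)[:,None]
        return d*th[:,None]*m[0,0]+m[:2,2]
    return p[:,:2]/p[:,2:]*m[0,0]+m[:2,2]
def ray(cal,uv,z,fish=False):
    uv=np.atleast_2d(uv).astype(float); m=cal["mtx"]; d=(uv-m[:2,2])/m[0,0]
    if fish:
        th=np.linalg.norm(d,axis=1); k=np.sin(th)/np.maximum(th,1e-9); v=np.c_[d*k[:,None],np.cos(th)]
    else: v=np.c_[d,np.ones(len(d))]
    v=v@cal["pose"][:3,:3].T; o=cal["pose"][:3,3]
    return (o+v*((z-o[2])/v[:,2:]))[:,:2]
def rotq(st=None):
    st=st or r.get_state(); q=st["orientation"]; return R.from_quat([q[1],q[2],q[3],q[0]])
def down(yaw):
    """tool down; tool y axis at world angle yaw"""
    y=np.array([np.cos(yaw),np.sin(yaw),0]); z=np.array([0,0,-1.]); x=np.cross(y,z)
    return R.from_matrix(np.c_[x,y,z])
def go(p,Rt,st=None):
    """move numbers from current pose to target TCP p, orientation Rt"""
    st=st or r.get_state(); R0=rotq(st)
    d=R0.inv().apply(np.array(p)-st["eef_pos"])/25; a=(R0.inv()*Rt).as_rotvec()
    print("t %.2f now"%st["t"],np.round(st["eef_pos"],1),"w %.1f"%st["width"]," MOVE t",np.round(d,3),"a",np.round(a,3)); return d,a
def box(p,yaw,lx,ly,z0,z1,cx=0,cy=0):
    c=np.array([[x,y,z] for z in (z0,z1) for x,y in ((-1,-1),(1,-1),(1,1),(-1,1))],float)
    c[:,0]=cx+c[:,0]*lx/2; c[:,1]=cy+c[:,1]*ly/2; c[:,2]=np.where(c[:,2]==z0,z0,z1)
    k,s=np.cos(yaw),np.sin(yaw)
    return np.c_[p[0]+k*c[:,0]-s*c[:,1],p[1]+s*c[:,0]+k*c[:,1],c[:,2]]
EDG=[(0,1),(1,2),(2,3),(3,0),(4,5),(5,6),(6,7),(7,4),(0,4),(1,5),(2,6),(3,7)]
def draw(im,cal,c,col,s,off,fish=False):
    u=((proj(cal,c,fish)-off)*s).round().astype(int)
    for a,b in EDG: cv2.line(im,tuple(map(int,u[a])),tuple(map(int,u[b])),col,1)
def crop(im,x0,y0,w,h,s): return cv2.resize(im[y0:y0+h,x0:x0+w],None,fx=s,fy=s,interpolation=cv2.INTER_CUBIC)
E
python3 - <<'E'
import cv2
from h import crop
im=cv2.imread("pics/top0.png")
cv2.imwrite("pics/c1.png",crop(im,90,120,270,170,2.9))
cv2.imwrite("pics/c2.png",crop(im,340,150,150,140,4))
E
```

```text
(no output)
```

View pics/c1.png

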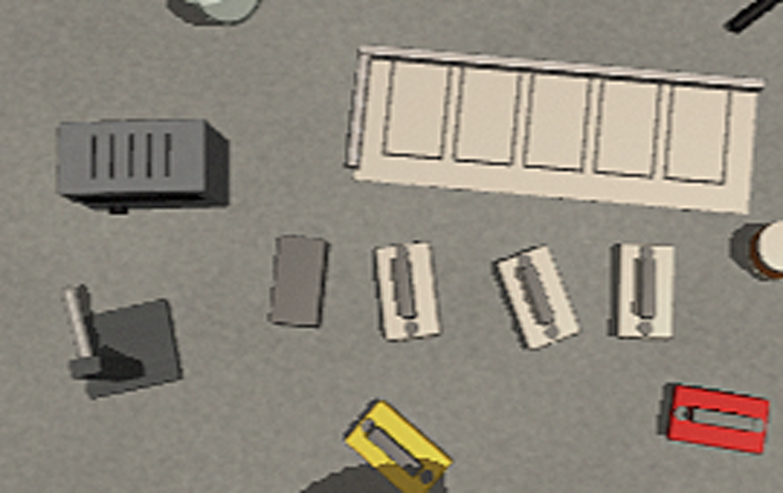

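View pics/c2.png

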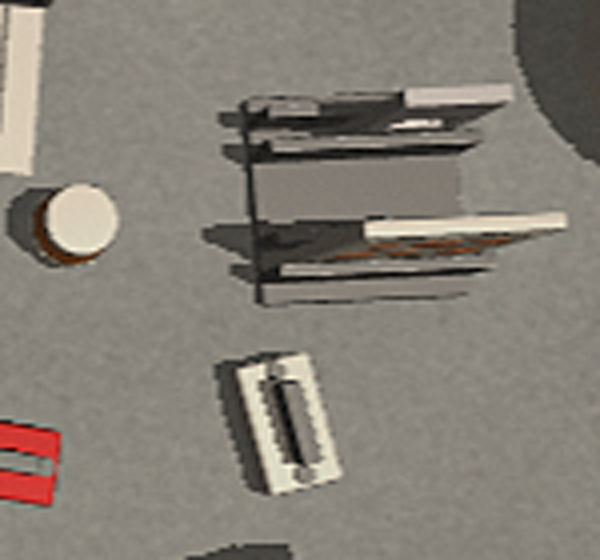

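```bash
cat >> h.py <<'E'
def fitrect(W,M):
    """rigid 2D fit M(model)->W ; returns pos,yaw,rms"""
    W=np.array(W);M=np.array(M,float);mw=W.mean(0);mm=M.mean(0);a=M-mm;b=W-mw
    th=np.arctan2((a[:,0]*b[:,1]-a[:,1]*b[:,0]).sum(),(a*b).sum()); k,s=np.cos(th),np.sin(th)
    Rm=np.array([[k,-s],[s,k]]); t=mw-Rm@mm; e=np.sqrt((((M@Rm.T+t)-W)**2).sum(1).mean()); return t,th,e
E
cat > m1.py <<'E'
from h import *
cal=r.get_calibration("top")
def c1(*p): return (np.array(p)+.5)/2.9-.5+[90,120]
def c2(*p): return (np.array(p)+.5)/4-.5+[340,150]
# packs: corners order: far-left(+x,+y), far-right(+x,-y), near-right, near-left
M=[(40,23),(40,-23),(-40,-23),(-40,23)]
packs={"A":c1((375,249),(428,242),(440,333),(388,341)),"B":c1((496,262),(547,245),(579,333),(531,349)),"C":c1((615,244),(673,244),(672,338),(615,338)),"D":c2((237,368),(308,352),(343,474),(272,494))}
P={}
for k,v in packs.items():
    t,th,e=fitrect(ray(cal,v,30),M); P[k]=(t,th); print(k,t.round(1),round(th,3),round(e,1))
# mat corners: bench z0: right-near (749,213), left-near(353,180), printed right-far?; outlines
W=ray(cal,c1((383,157),(445,160),(455,161),(513,165),(525,166),(584,171),(595,173),(655,177),(665,180),(724,184)),0)
print(W.round(1))
W=ray(cal,c1((353,180),(749,213)),0);print("mat near corners",W.round(1))
mt,mth,e=fitrect(W,[(-59,173),(-59,-173)]);print("mat",mt.round(1),mth,e)
P["mat"]=(mt,mth)
W=ray(cal,c1((57,123),(205,120),(204,193),(60,194)),90); t,th,e=fitrect(W,[(30,60),(30,-60),(-30,-60),(-30,60)]);print("rest",t.round(1),th,e);P["rest"]=(t,th)
W=ray(cal,c1((170,299),(183,379),(92,398)),12); t,th,e=fitrect(W,[(35,-40),(-35,-40),(-35,40)]);print("hook",t.round(1),th,e);P["hook"]=(t,th)
W=ray(cal,c2((365,222),(565,212),(567,227),(367,237)),172); t,th,e=fitrect(W,[(5,55),(5,-55),(-5,-55),(-5,55)]);print("panel",t.round(1),th,e);P["panel"]=(t,th)
W=ray(cal,c2((406,90),(512,84),(513,100),(407,104)),142); t,th,e=fitrect(W,[(5,30),(5,-30),(-5,-30),(-5,30)]);print("tag",t.round(1),th,e);P["tag"]=(t,th)
B=[]
for k in "ABCD":
    B+=[(box(*P[k],80,46,0,30),(0,255,0)),(box(*P[k],50,12,30,56),(0,255,0))]
m=P["mat"]
B+=[(box(*m,118,346,0,0),(255,0,0)),(box(*m,8,346,0,20,54,0),(255,0,255)),(box(*m,118,8,0,20,0,173),(255,0,255))]
for i in range(5): B.append((box(*m,80,46,0,0,10,124-62*i),(0,0,255)))
B+=[(box(*P["rest"],60,120,0,90),(0,255,255)),(box(*P["hook"],70,80,0,12),(0,255,255)),(box(*P["hook"],14,24,12,130,-20),(0,255,255)),
 (box(*P["panel"],10,110,12,172),(0,255,0)),(box(*P["tag"],10,60,12,142),(0,255,0))]
def over(name,im,x0,y0,w,h,s,fn):
    c=r.get_calibration(name); o=crop(im,x0,y0,w,h,s)
    for b,col in B: draw(o,c,b,col,s,np.array([x0,y0]))
    cv2.imwrite(fn,o)
if __name__=="__main__":
    t=cv2.imread("pics/top0.png"); over("top",t,90,120,270,170,2.9,"pics/o1.png"); over("top",t,340,150,150,140,4,"pics/o2.png")
    s=cv2.imread("pics/scene0.png"); over("scene",s,50,100,400,250,2,"pics/o3.png")
E
python3 m1.py
```

```text
A [461.5 106.5] 0.16 1.0
B [458.   -3.9] 0.369 1.5
C [464.5 -93.1] 0.003 1.4
D [ 382.4 -337.1] 0.256 1.7
[[ 582.2  134.4]
 [ 580.3   79.9]
 [ 579.5   71.1]
 [ 576.7   20. ]
 [ 575.9    9.5]
 [ 572.2  -42.4]
 [ 570.5  -52. ]
 [ 567.7 -104.7]
 [ 565.1 -113.5]
 [ 562.3 -165.2]]
mat near corners [[ 561.4  160.2]
 [ 536.9 -186.9]]
mat [608.  -17.5] -0.07040594602602944 0.9888093405896365
rest [561.8 327.5] 0.03550153362397192 1.6918939582120918
hook [410.8 343.8] 0.21868832314527534 0.5939122578616822
panel [ 486.1 -393.2] 0.06436386579974607 1.403020595463098
tag [ 563.3 -403.8] 0.06086845480206776 0.849240785794006
```

View pics/o1.png

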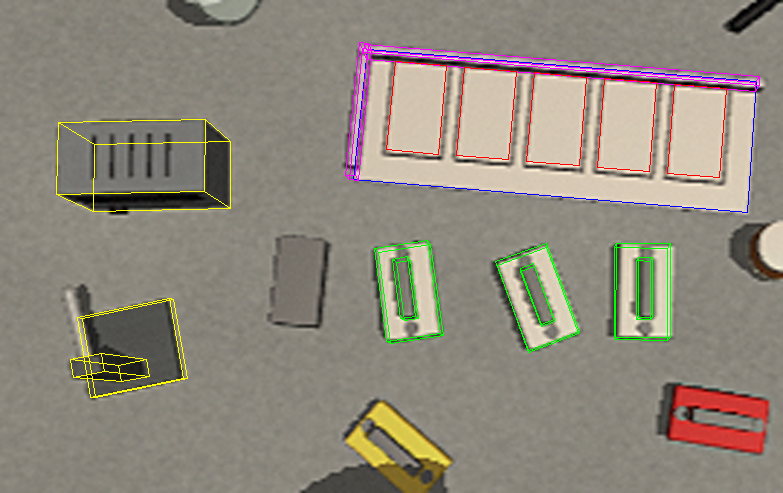

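View pics/o2.png

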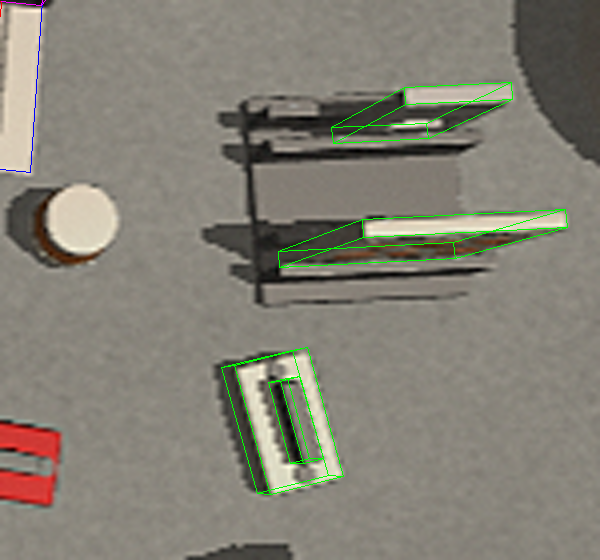

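View pics/o3.png

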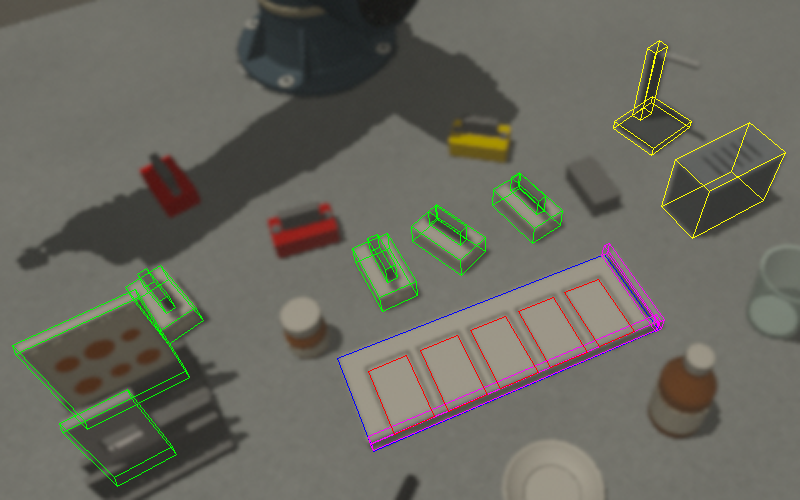

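```bash
python3 - <<'E'
from m1 import *
c,th=P["hook"]
k,s=np.cos(th),np.sin(th)
def wp(l): return np.array([c[0]+k*l[0]-s*l[1],c[1]+s*l[0]+k*l[1],l[2]])
L=52
a=wp((-13,0,122)); b=wp((-13+L*np.cos(np.pi/12),0,122+L*np.sin(np.pi/12)))
print(a,b)
outs=[]
for name,f,(x0,y0,w,h) in (("top","pics/top0.png",(90,190,80,80)),("scene","pics/scene0.png",(340,100,100,100))):
    cal_=r.get_calibration(name); im=crop(cv2.imread(f),x0,y0,w,h,400/w)
    o=im.copy(); sc=400/w
    for bb,col in B[-4:-2]: draw(o,cal_,bb,col,sc,np.array([x0,y0]))
    u=((proj(cal_,[a,b])-[x0,y0])*sc).astype(int); cv2.line(o,tuple(map(int,u[0])),tuple(map(int,u[1])),(0,0,255),1)
    outs.append(o)
cv2.imwrite("pics/o4.png",np.hstack(outs))
E
```

```text
A [461.5 106.5] 0.16 1.0
B [458.   -3.9] 0.369 1.5
C [464.5 -93.1] 0.003 1.4
D [ 382.4 -337.1] 0.256 1.7
[[ 582.2  134.4]
 [ 580.3   79.9]
 [ 579.5   71.1]
 [ 576.7   20. ]
 [ 575.9    9.5]
 [ 572.2  -42.4]
 [ 570.5  -52. ]
 [ 567.7 -104.7]
 [ 565.1 -113.5]
 [ 562.3 -165.2]]
mat near corners [[ 561.4  160.2]
 [ 536.9 -186.9]]
mat [608.  -17.5] -0.07040594602602944 0.9888093405896365
rest [561.8 327.5] 0.03550153362397192 1.6918939582120918
hook [410.8 343.8] 0.21868832314527534 0.5939122578616822
panel [ 486.1 -393.2] 0.06436386579974607 1.403020595463098
tag [ 563.3 -403.8] 0.06086845480206776 0.849240785794006
[398.09794222 340.93961942 122.        ] [447.1297943  351.83658358 135.45859035]
```

View pics/o4.png

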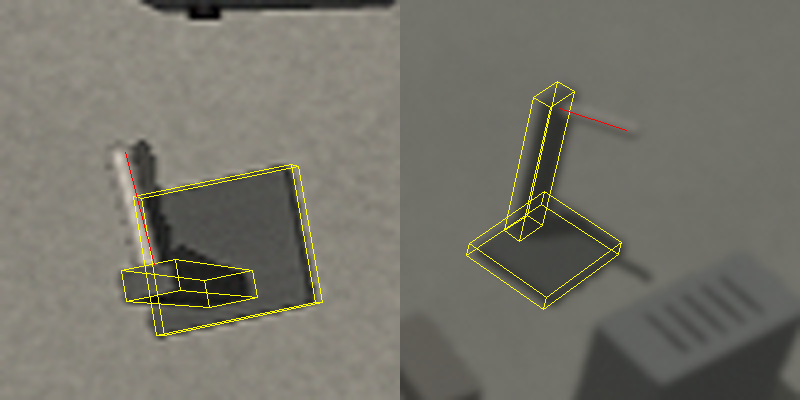

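```bash
sed -i 's/^if __name__/import sys\nif __name__/' m1.py; python3 - <<'E'
from h import *
go([486,-393,300],down(.064))
E
```

```text
t 0.10 now [ 170.9 -496.   230.7] w 85.4  MOVE t [13.258  0.207 -2.771] a [-1.000e-03 -1.000e-03 -1.303e+00]
```

apply_moves([
  {"tx": 6.6,"ty": 0.1,"tz": -2.8,"az": -0.65},
  {"tx": 6.6,"ty": 0.1,"tz": -2.8,"az": -0.65},
  {"tx": 13.26,"ty": 0.2,"tz": -2.8,"az": -1.3},
  {"tx": 13.26,"ty": 0.2,"tz": -2.8,"az": -1.3},
  {"tx": 13.26,"ty": 0.2,"tz": -2.8,"az": -1.3},
  {"tx": 13.26,"ty": 0.2,"tz": -2.8,"az": -1.3},
  {"tx": 13.26,"ty": 0.2,"tz": -2.8,"az": -1.3},
  {"tx": 13.26,"ty": 0.2,"tz": -2.8,"az": -1.3},
])

```text
schema error: expected keys tx, ty, tz, ax, ay, az, hand
```

```bash
cat > w.py <<'E'
from h import *
import sys
cal=r.get_calibration("wrist"); im=r.capture("wrist"); n=sys.argv[1]
cv2.imwrite(f"pics/{n}.png",im); import pickle; pickle.dump(cal,open(f"pics/{n}.pkl","wb"))
st=r.get_state(); print(st["t"],st["eef_pos"].round(1),st["orientation"].round(3))
E
python3 w.py w1; python3 - <<'E'
from h import *
go([486,-393,300],down(.064))
E
```

```text
0.15 [ 170.9 -496.1  230.8] [-0.001  0.986  0.165 -0.   ]
t 0.15 now [ 170.9 -496.1  230.8] w 85.4  MOVE t [13.259  0.204 -2.768] a [-1.000e-03 -1.000e-03 -1.303e+00]
```

View pics/w1.png

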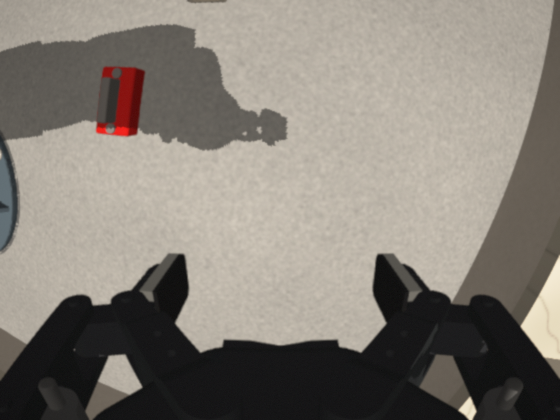

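All seven keys are needed in each row; the wrist view only shows the bench and a red decoy so far.

apply_moves([
  {"tx": 6.6,"ty": 0.1,"tz": -2.8,"ax": 0,"ay": 0,"az": -0.65,"hand": 1},
  {"tx": 6.6,"ty": 0.1,"tz": -2.8,"ax": 0,"ay": 0,"az": -0.65,"hand": 1},
  {"tx": 13.26,"ty": 0.2,"tz": -2.8,"ax": 0,"ay": 0,"az": -1.3,"hand": 1},
  {"tx": 13.26,"ty": 0.2,"tz": -2.8,"ax": 0,"ay": 0,"az": -1.3,"hand": 1},
  {"tx": 13.26,"ty": 0.2,"tz": -2.8,"ax": 0,"ay": 0,"az": -1.3,"hand": 1},
  {"tx": 13.26,"ty": 0.2,"tz": -2.8,"ax": 0,"ay": 0,"az": -1.3,"hand": 1},
  {"tx": 13.26,"ty": 0.2,"tz": -2.8,"ax": 0,"ay": 0,"az": -1.3,"hand": 1},
  {"tx": 13.26,"ty": 0.2,"tz": -2.8,"ax": 0,"ay": 0,"az": -1.3,"hand": 1},
])

```text
t: 1.15
eef_pos: [486.3, -392.5, 300.2]
orientation: [-0.001, 0.685, 0.728, 0.0]
contact_force: [0.1, 0.2, -0.2]
width: 85.8
```

```bash
python3 w.py w2; python3 - <<'E'
from h import *
go([486,-393,300],down(.064))
E
```

```text
1.2 [ 485.9 -392.8  300.4] [-0.001  0.687  0.727  0.   ]
t 1.20 now [ 485.9 -392.8  300.4] w 85.5  MOVE t [-0.009  0.003  0.018] a [-0.001 -0.002 -0.007]
```

View pics/w2.png

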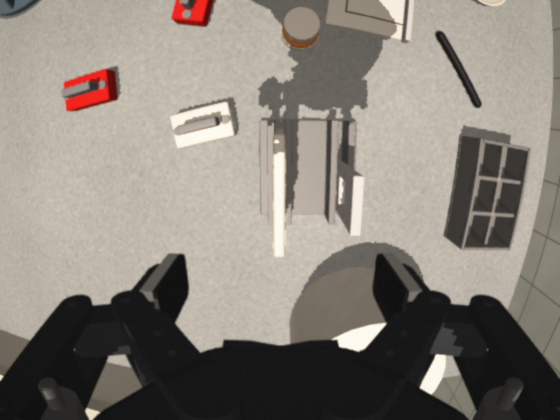

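```bash
python3 - <<'E'
from h import *
import pickle
cal=pickle.load(open("pics/w2.pkl","rb")); im=cv2.imread("pics/w2.png")
cv2.imwrite("pics/w2c.png",crop(im,230,100,150,170,3.5))
for p,y in (((486.1,-393.2),.064),): print(proj(cal,box(p,y,10,110,12,172),True).round(0).tolist())
print(proj(cal,box((563.3,-403.8),.061,10,60,12,142),True).round(0).tolist())
E
```

```text
[[278.0, 210.0], [285.0, 210.0], [285.0, 129.0], [277.0, 129.0], [276.0, 258.0], [287.0, 258.0], [287.0, 135.0], [275.0, 135.0]]
[[333.0, 203.0], [340.0, 203.0], [341.0, 160.0], [334.0, 160.0], [352.0, 236.0], [362.0, 236.0], [366.0, 177.0], [356.0, 177.0]]
```

View pics/w2c.png

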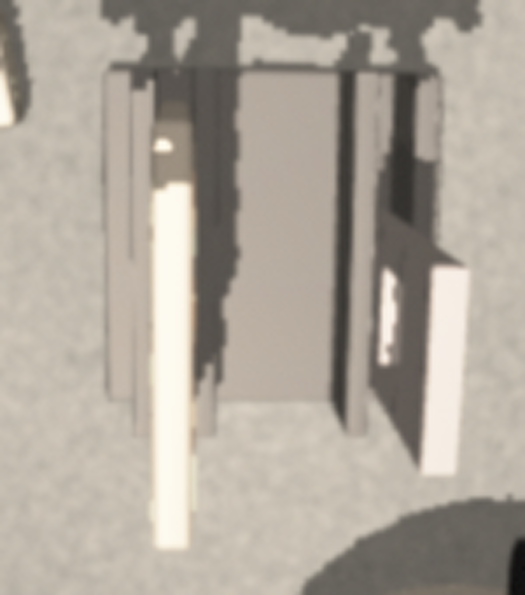

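apply_moves([
  {"tx": 0,"ty": -0.04,"tz": 3.5,"ax": 0,"ay": 0,"az": 0,"hand": 0.6},
  {"tx": 0,"ty": -0.04,"tz": 5.5,"ax": 0,"ay": 0,"az": 0,"hand": 0.6},
  {"tx": 0,"ty": -0.04,"tz": 6.72,"ax": 0,"ay": 0,"az": 0,"hand": 0.6},
  {"tx": 0,"ty": -0.04,"tz": 6.72,"ax": 0,"ay": 0,"az": 0,"hand": 0.6},
  {"tx": 0,"ty": -0.04,"tz": 6.72,"ax": 0,"ay": 0,"az": 0,"hand": 0},
  {"tx": 0,"ty": -0.04,"tz": 6.72,"ax": 0,"ay": 0,"az": 0,"hand": 0},
  {"tx": 0,"ty": -0.04,"tz": 6.72,"ax": 0,"ay": 0,"az": 0,"hand": 0},
  {"tx": 0,"ty": -0.04,"tz": 6.72,"ax": 0,"ay": 0,"az": 0,"hand": 0},
], force=50)

```text
t: 2.2
eef_pos: [485.8, -393.5, 134.8]
orientation: [0.001, 0.687, 0.727, 0.0]
contact_force: [0.2, -1.2, 6.7]
width: 9.6
```

```bash
python3 - <<'E'
from h import *
s=r.get_state();print(s)
E
```

```text
{'t': 2.2, 'q': array([-6.81055309e-01,  4.50115106e-01,  5.32750516e-02,  1.17154071e+00,
        3.26546186e-04,  8.32978024e-01]), 'qd': array([-0.00024333,  0.00085217,  0.00023081,  0.00174888,  0.00029885,
        0.00142464]), 'effort': array([ 4.07513659e-01, -6.47247791e+01,  3.09951067e+01, -8.38156510e-02,
        1.84386754e-01, -2.67552462e-02]), 'eef_pos': array([ 485.7733436 , -393.54578581,  134.81211192]), 'orientation': array([1.19190915e-03, 6.86755302e-01, 7.26887660e-01, 2.54458742e-04]), 'contact_force': array([ 0.21648888, -1.18681925,  6.6610283 ]), 'torque': array([-0.05282067,  0.17823094, -0.02140316]), 'width': 9.566516330345374}
```

```bash
cat > rest.py <<'E'
from h import *
c=np.array([561.8,327.5]); ps=.0355; ph=np.deg2rad(16)
def tgt(gap,lift,h=122.8):
    Rz=R.from_euler("z",ps)
    xc=30+90*np.tan(ph)+gap
    o=np.array([xc+5*np.cos(ph)-h*np.sin(ph),0,5*np.sin(ph)+h*np.cos(ph)+lift])
    p=Rz.apply(o)+[c[0],c[1],0]
    Rt=Rz*R.from_matrix(np.array([[0,np.cos(ph),np.sin(ph)],[1,0,0],[0,np.sin(ph),-np.cos(ph)]]))
    return p,Rt
E
python3 - <<'E'
from rest import *
cal=r.get_calibration("top")
print("beaker,jar,stain",ray(cal,[(162,125),(360,212),(236,108)],0).round())
p,Rt=tgt(15,150); print(p,Rt.as_matrix().round(2))
go(p,Rt)
E
```

```text
beaker,jar,stain [[ 708.  293.]
 [ 489. -217.]
 [ 756.  102.]]
[603.53881142 328.98235057 269.42112304] [[-0.04  0.96  0.28]
 [ 1.    0.03  0.01]
 [-0.    0.28 -0.96]]
t 2.20 now [ 485.8 -393.5  134.8] w 9.6  MOVE t [28.58   6.354 -5.411] a [-0.277 -0.002  0.021]
```

apply_moves([
  {"tx": 0,"ty": 0,"tz": -1.2,"ax": 0,"ay": 0,"az": 0,"hand": 0},
  {"tx": 0,"ty": 0,"tz": -3,"ax": 0,"ay": 0,"az": 0,"hand": 0},
  {"tx": 0,"ty": 0,"tz": -5,"ax": 0,"ay": 0,"az": 0,"hand": 0},
  {"tx": 1,"ty": 0.2,"tz": -5.6,"ax": 0,"ay": 0,"az": 0,"hand": 0},
  {"tx": 2.7,"ty": 0.6,"tz": -5.6,"ax": 0,"ay": 0,"az": 0,"hand": 0},
  {"tx": 4.4,"ty": 1,"tz": -5.6,"ax": 0,"ay": 0,"az": 0,"hand": 0},
  {"tx": 6.2,"ty": 1.4,"tz": -5.6,"ax": 0,"ay": 0,"az": 0,"hand": 0},
  {"tx": 8,"ty": 1.8,"tz": -5.6,"ax": 0,"ay": 0,"az": 0,"hand": 0},
], force=80)

```text
t: 3.2
eef_pos: [518.7, -188.7, 274.4]
orientation: [0.001, 0.687, 0.727, 0.0]
contact_force: [-0.1, -0.4, -0.8]
width: 9.2
```

```bash
python3 - <<'E'
from rest import *
p,Rt=tgt(15,150); go(p,Rt)
E
```

```text
t 3.20 now [ 518.7 -188.7  274.4] w 9.2  MOVE t [20.481  4.565  0.186] a [-0.278 -0.002  0.021]
```

apply_moves([
  {"tx": 2,"ty": 0.4,"tz": 0,"ax": 0,"ay": 0,"az": 0,"hand": 0},
  {"tx": 4,"ty": 0.9,"tz": 0,"ax": 0,"ay": 0,"az": 0,"hand": 0},
  {"tx": 6,"ty": 1.3,"tz": 0,"ax": 0,"ay": 0,"az": 0,"hand": 0},
  {"tx": 8,"ty": 1.8,"tz": 0,"ax": -0.05,"ay": 0,"az": 0,"hand": 0},
  {"tx": 10,"ty": 2.2,"tz": 0,"ax": -0.1,"ay": 0,"az": 0,"hand": 0},
  {"tx": 12,"ty": 2.6,"tz": 0,"ax": -0.15,"ay": 0,"az": 0,"hand": 0},
  {"tx": 14,"ty": 3.1,"tz": 0.1,"ax": -0.2,"ay": 0,"az": 0,"hand": 0},
  {"tx": 16,"ty": 3.6,"tz": 0.1,"ax": -0.25,"ay": 0,"az": 0.01,"hand": 0},
])

```text
t: 4.2
eef_pos: [584.6, 218.0, 271.2]
orientation: [0.087, 0.685, 0.718, 0.091]
contact_force: [0.6, -1.0, -1.7]
width: 8.9
```

```bash
python3 - <<'E'
from rest import *
p,Rt=tgt(15,150); go(p,Rt)
E
```

```text
t 4.20 now [584.6 218.  271.2] w 8.9  MOVE t [4.399 0.915 0.315] a [-0.027 -0.004  0.011]
```

apply_moves([
  {"tx": 2,"ty": 0.4,"tz": 0.2,"ax": -0.02,"ay": 0,"az": 0.01,"hand": 0},
  {"tx": 3.8,"ty": 0.8,"tz": 0.3,"ax": -0.027,"ay": -0.004,"az": 0.011,"hand": 0},
  {"tx": 4.4,"ty": 0.92,"tz": 0.3,"ax": -0.027,"ay": -0.004,"az": 0.011,"hand": 0},
  {"tx": 4.4,"ty": 0.92,"tz": 0.3,"ax": -0.027,"ay": -0.004,"az": 0.011,"hand": 0},
  {"tx": 4.4,"ty": 0.92,"tz": 0.3,"ax": -0.027,"ay": -0.004,"az": 0.011,"hand": 0},
])

```text
t: 4.82
eef_pos: [603.2, 327.9, 269.8]
orientation: [0.097, 0.688, 0.712, 0.1]
contact_force: [-0.1, 0.4, -1.5]
width: 9.0
```

```bash
python3 - <<'E'
from rest import *
p,Rt=tgt(15,50); go(p,Rt)
p,Rt=tgt(8,6); go(p,Rt)
for n in("top","scene"): cv2.imwrite(f"pics/{n}1.png",r.capture(n))
E
python3 w.py w3
python3 - <<'E'
import cv2,numpy as np
from h import crop
a=crop(cv2.imread("pics/top1.png"),70,90,140,150,3.5); b=crop(cv2.imread("pics/scene1.png"),340,80,140,150,2)
b=cv2.copyMakeBorder(b,0,a.shape[0]-b.shape[0],0,0,0)
cv2.imwrite("pics/c3.png",np.hstack([a,b]))
E
```

```text
t 4.83 now [603.2 327.9 269.8] w 9.0  MOVE t [ 0.047 -1.09   3.864] a [-0.     0.001 -0.001]
t 4.83 now [603.2 327.9 269.8] w 9.0  MOVE t [ 0.048 -1.844  5.479] a [-0.     0.001 -0.001]
4.975 [603.6 327.7 270.2] [0.097 0.688 0.712 0.1  ]
```

View pics/c3.png

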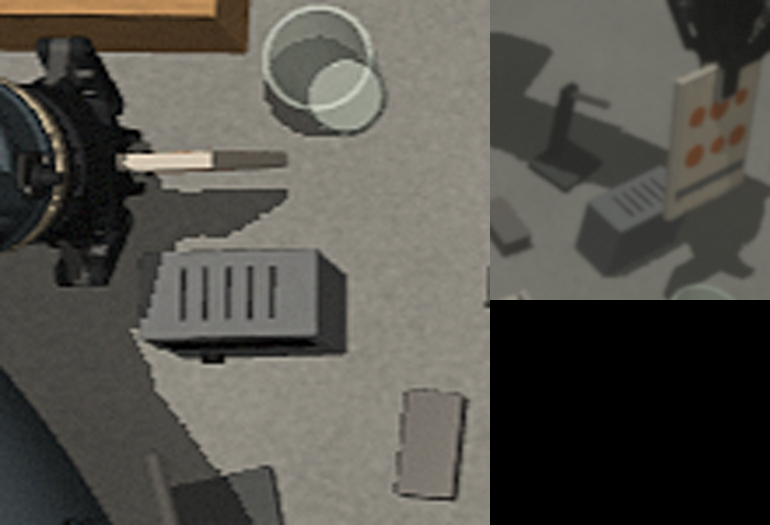

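View pics/w3.png

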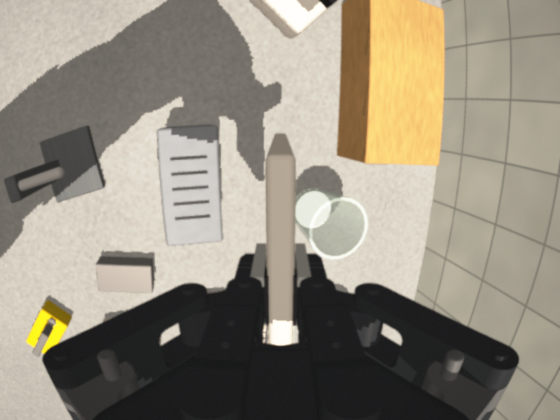

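```bash
python3 - <<'E'
from h import *
import pickle
cal=pickle.load(open("pics/w3.pkl","rb"))
W=ray(cal,[(159,127),(217,124),(222,240),(167,245)],90,True)
print(W.round(1), fitrect(W,[(-30,60),(30,60),(30,-60),(-30,-60)]))
W=ray(cal,[(87,126),(103,186),(58,202),(39,140)],12,True)
print(W.round(1), fitrect(W,[(35,40),(35,-40),(-35,-40),(-35,40)]))
cv2.imwrite("pics/w3c.png",crop(cv2.imread("pics/w3.png"),0,110,250,150,3.1))
E
```

```text
[[532.5 389. ]
 [588.7 390.9]
 [593.  272.2]
 [535.1 269.8]] (array([562.33981561, 330.46212655]), np.float64(0.03045899246590192), np.float64(1.6229326811116949))
[[435.  393.5]
 [452.  319.4]
 [387.2 302. ]
 [367.1 381.4]] (array([410.31919747, 349.07995532]), np.float64(0.2294371103468405), np.float64(1.9786588302666788))
```

View pics/w3c.png

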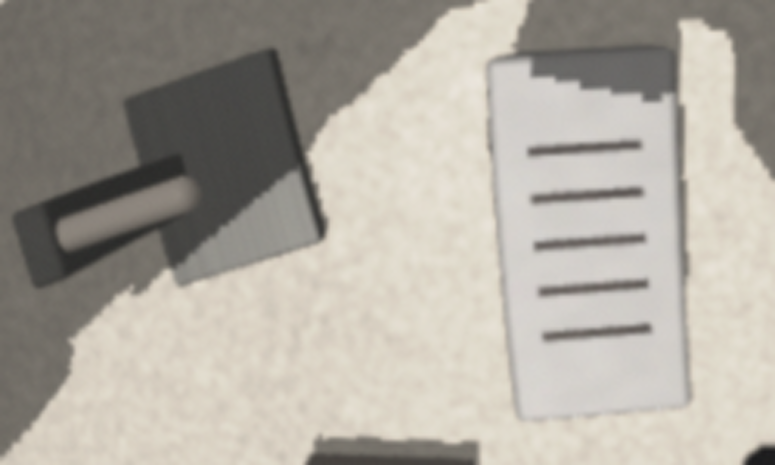

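apply_moves([
  {"tx": 0.05,"ty": -0.4,"tz": 1.5,"ax": 0,"ay": 0,"az": 0,"hand": 0},
  {"tx": 0.05,"ty": -0.8,"tz": 3,"ax": 0,"ay": 0,"az": 0,"hand": 0},
  {"tx": 0.05,"ty": -1.1,"tz": 4,"ax": 0,"ay": 0,"az": 0,"hand": 0},
  {"tx": 0.05,"ty": -1.6,"tz": 4.9,"ax": 0,"ay": 0,"az": 0,"hand": 0},
  {"tx": 0.05,"ty": -1.84,"tz": 5.48,"ax": 0,"ay": 0,"az": 0,"hand": 0},
  {"tx": 0.05,"ty": -1.84,"tz": 5.48,"ax": 0,"ay": 0,"az": 0,"hand": 0},
])

```text
t: 5.72
eef_pos: [596.5, 327.4, 124.8]
orientation: [0.097, 0.689, 0.712, 0.099]
contact_force: [0.4, 0.3, -2.1]
width: 9.5
```

```bash
python3 - <<'E'
from rest import *
for a in ((8,1),(2,1),(-2,0)):
  p,Rt=tgt(*a); go(p,Rt)
cv2.imwrite("pics/scene2.png",crop(r.capture("scene"),360,80,140,150,4))
E
```

```text
t 5.72 now [596.5 327.4 124.8] w 9.5  MOVE t [ 0.054 -0.044  0.168] a [-0.002  0.002 -0.002]
t 5.72 now [596.5 327.4 124.8] w 9.5  MOVE t [ 0.053 -0.275  0.102] a [-0.002  0.002 -0.002]
t 5.72 now [596.5 327.4 124.8] w 9.5  MOVE t [ 0.053 -0.44   0.096] a [-0.002  0.002 -0.002]
```

View pics/scene2.png

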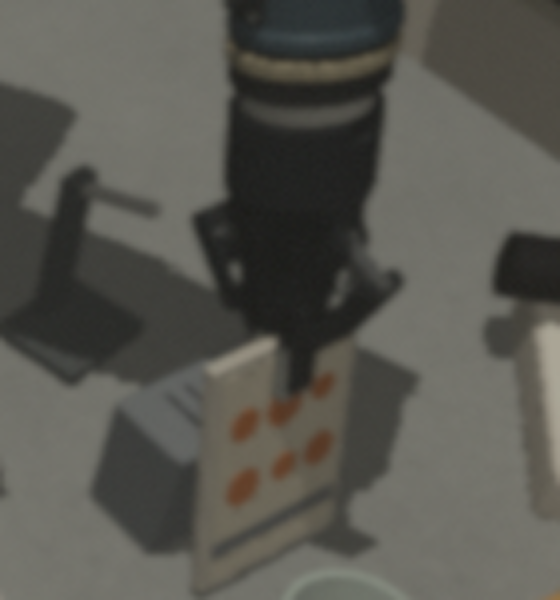

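Now lower until the foot touches (watching the force), then ease towards the box.

apply_moves([
  {"tx": 0.05,"ty": -0.05,"tz": 0.2,"ax": 0,"ay": 0,"az": 0,"hand": 0},
  {"tx": 0.05,"ty": -0.05,"tz": 0.22,"ax": 0,"ay": 0,"az": 0,"hand": 0},
  {"tx": 0.05,"ty": -0.05,"tz": 0.22,"ax": 0,"ay": 0,"az": 0,"hand": 0},
])

```text
t: 6.15
eef_pos: [597.7, 329.3, 120.6]
orientation: [0.097, 0.689, 0.712, 0.1]
contact_force: [-0.1, 0.4, -2.0]
width: 9.3
```

apply_moves([
  {"tx": 0,"ty": -0.15,"tz": -0.04,"ax": 0,"ay": 0,"az": 0,"hand": 0},
  {"tx": 0,"ty": -0.3,"tz": -0.08,"ax": 0,"ay": 0,"az": 0,"hand": 0},
  {"tx": 0,"ty": -0.3,"tz": -0.08,"ax": 0,"ay": 0,"az": 0,"hand": 0},
])

```text
t: 6.52
eef_pos: [589.6, 329.1, 120.6]
orientation: [0.097, 0.688, 0.712, 0.1]
contact_force: [0.4, -0.1, -1.3]
width: 9.2
```

apply_moves([
  {"tx": 0,"ty": 0.03,"tz": 0.08,"ax": 0,"ay": 0,"az": 0,"hand": 0},
  {"tx": 0,"ty": 0.03,"tz": 0.1,"ax": 0,"ay": 0,"az": 0,"hand": 0},
])

```text
t: 6.78
eef_pos: [591.5, 329.6, 119.4]
orientation: [0.097, 0.688, 0.712, 0.101]
contact_force: [-3.1, -0.2, 7.5]
width: 9.2
```

```bash
python3 - <<'E'
from rest import *
s=r.get_state(); print(s["contact_force"].round(1),s["torque"].round(2))
for a in ((0,0),(-2,0)):
  p,Rt=tgt(*a); go(p,Rt)
E
```

```text
[-3.1 -0.2  7.5] [-0.08  0.64  0.04]
t 6.78 now [591.5 329.6 119.4] w 9.2  MOVE t [-0.043 -0.116 -0.036] a [ 0.002 -0.    -0.002]
t 6.78 now [591.5 329.6 119.4] w 9.2  MOVE t [-0.043 -0.193 -0.059] a [ 0.002 -0.    -0.002]
```

apply_moves([
  {"tx": -0.04,"ty": -0.1,"tz": -0.05,"ax": 0,"ay": 0,"az": 0,"hand": 0},
  {"tx": -0.04,"ty": -0.14,"tz": -0.06,"ax": 0,"ay": 0,"az": 0,"hand": 0},
])

```text
t: 7.02
eef_pos: [588.9, 328.6, 120.3]
orientation: [0.098, 0.688, 0.711, 0.102]
contact_force: [7.7, -0.0, -3.1]
width: 9.3
```

apply_moves([
  {"tx": 0,"ty": 0,"tz": 0,"ax": 0,"ay": 0,"az": 0,"hand": 0.15},
  {"tx": 0,"ty": 0,"tz": 0,"ax": 0,"ay": 0,"az": 0,"hand": 0.3},
  {"tx": 0,"ty": 0,"tz": 0,"ax": 0,"ay": 0,"az": 0,"hand": 0.4},
  {"tx": 0,"ty": 0,"tz": 0,"ax": 0,"ay": 0,"az": 0,"hand": 0.4},
])

```text
t: 7.52
eef_pos: [588.8, 328.6, 120.2]
orientation: [0.098, 0.688, 0.711, 0.102]
contact_force: [-0.5, -0.1, 0.0]
width: 34.0
```

```bash
python3 - <<'E'
from h import *
s=r.get_state(); print(s["contact_force"].round(1),s["width"])
cv2.imwrite("pics/scene3.png",crop(r.capture("scene"),360,80,140,150,4))
E
python3 w.py w4
```

```text
[-0.5 -0.1  0. ] 34.03842255005887
7.625 [588.8 328.6 120.3] [0.098 0.688 0.711 0.102]
```

View pics/w4.png

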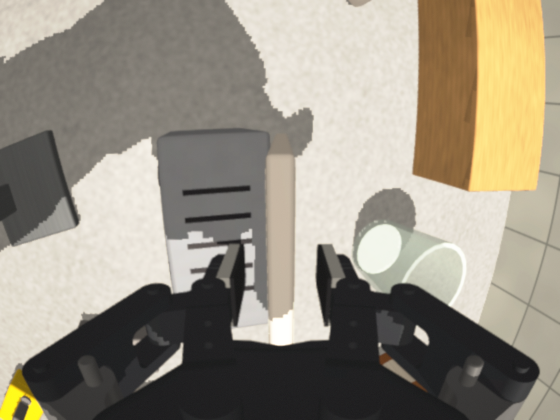

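View pics/scene3.png

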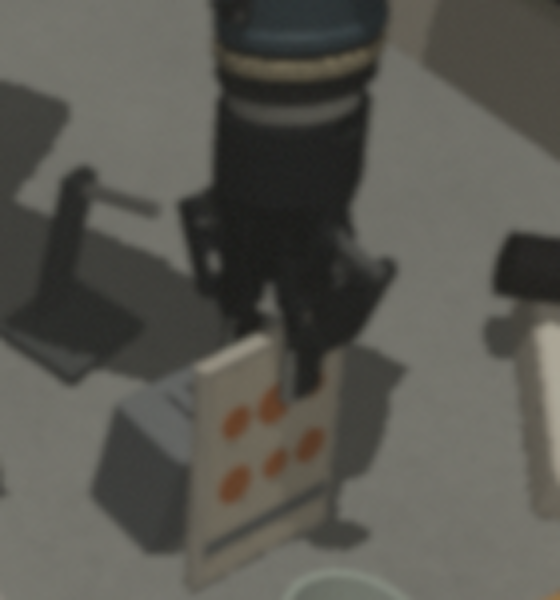

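apply_moves([
  {"tx": 0,"ty": 0,"tz": -1,"ax": 0,"ay": 0,"az": 0,"hand": 0.4},
  {"tx": 0,"ty": 0,"tz": -3,"ax": 0,"ay": 0,"az": 0,"hand": 0.4},
  {"tx": 0,"ty": 0,"tz": -5,"ax": 0,"ay": 0,"az": 0,"hand": 0.4},
  {"tx": 0,"ty": 0,"tz": -5,"ax": 0,"ay": 0,"az": 0,"hand": 0.4},
])

```text
t: 8.12
eef_pos: [554.9, 328.5, 245.3]
orientation: [0.099, 0.688, 0.711, 0.106]
contact_force: [0.2, -0.0, 0.1]
width: 34.4
```

```bash
python3 - <<'E'
from h import *
go([461,106,200],down(.16+np.pi/2))
E
```

```text
t 8.12 now [554.9 328.5 245.3] w 34.4  MOVE t [-8.779 -4.39   0.531] a [ 0.221  0.242 -1.685]
```

apply_moves([
  {"tx": -2,"ty": -1,"tz": 0,"ax": 0.05,"ay": 0.05,"az": -0.4,"hand": 0.4},
  {"tx": -4,"ty": -2,"tz": 0,"ax": 0.1,"ay": 0.1,"az": -0.8,"hand": 0.4},
  {"tx": -6,"ty": -3,"tz": 0.3,"ax": 0.15,"ay": 0.15,"az": -1.2,"hand": 0.4},
  {"tx": -8.78,"ty": -4.39,"tz": 0.53,"ax": 0.221,"ay": 0.242,"az": -1.685,"hand": 0.4},
  {"tx": -8.78,"ty": -4.39,"tz": 0.53,"ax": 0.221,"ay": 0.242,"az": -1.685,"hand": 0.4},
  {"tx": -8.78,"ty": -4.39,"tz": 0.53,"ax": 0.221,"ay": 0.242,"az": -1.685,"hand": 0.4},
  {"tx": -8.78,"ty": -4.39,"tz": 0.53,"ax": 0.221,"ay": 0.242,"az": -1.685,"hand": 0.4},
  {"tx": -8.78,"ty": -4.39,"tz": 0.53,"ax": 0.221,"ay": 0.242,"az": -1.685,"hand": 0.4},
])

```text
t: 9.12
eef_pos: [460.8, 105.6, 199.2]
orientation: [0.015, 0.032, 0.999, 0.015]
contact_force: [0.0, 0.4, -0.2]
width: 34.0
```

apply_moves([
  {"tx": 0,"ty": 0,"tz": 0,"ax": 0,"ay": 0,"az": 0,"hand": 0.4},
])

```text
t: 9.25
eef_pos: [460.9, 105.6, 198.2]
orientation: [0.014, 0.032, 0.999, 0.015]
contact_force: [0.2, 0.3, -0.4]
width: 34.2
```

```bash
python3 w.py w5;python3 - <<'E'
from h import *
go([461,106,200],down(.16+np.pi/2))
cv2.imwrite("pics/top2.png",r.capture("top"))
E
```

```text
9.3 [460.6 105.5 198.2] [0.015 0.033 0.999 0.015]
t 9.30 now [460.6 105.5 198.2] w 34.1  MOVE t [-0.015  0.023 -0.07 ] a [ 0.028  0.031 -0.226]
```

View pics/w5.png

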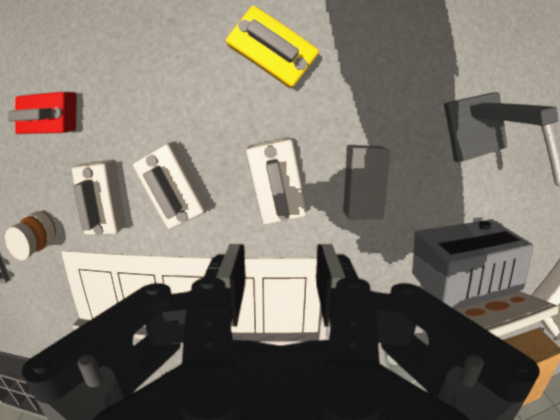

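View pics/top2.png

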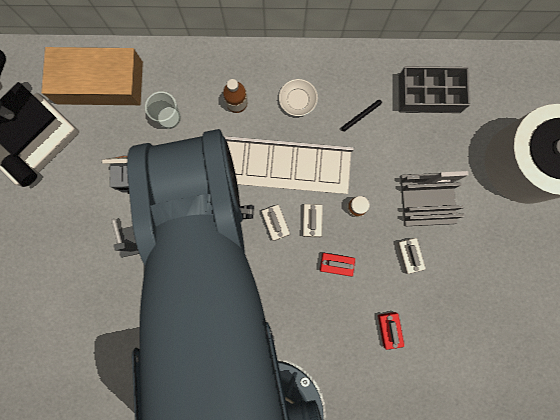

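```bash
cat > pk.py <<'E'
from h import *
import pickle,sys
P={"A":((461.5,106.5),.16),"B":((458.,-3.9),.369),"C":((464.5,-93.1),.003),"D":((382.4,-337.1),.256)}
mat=((608.,-17.5),-.0704)
def ov(n,x0,y0,w,h,s,out,items):
    cal=pickle.load(open(f"pics/{n}.pkl","rb")); o=crop(cv2.imread(f"pics/{n}.png"),x0,y0,w,h,s)
    for b,col in items: draw(o,cal,b,col,s,np.array([x0,y0]),True)
    cv2.imwrite(out,o)
def pb(p,y): return [(box(p,y,80,46,0,30),(0,200,0)),(box(p,y,50,12,30,56),(0,0,255))]
def mb():
    return [(box(*mat,118,346,0,0),(255,0,0)),(box(*mat,8,346,0,20,54,0),(255,0,255))]+[(box(*mat,80,46,0,0,10,124-62*i),(255,128,0)) for i in range(5)]
E
python3 - <<'E'
from pk import *
it=mb()
for k in "ABC": it+=pb(*P[k])
ov("w5",50,110,270,240,2.9,"pics/w5o.png",it)
E
```

```text
(no output)
```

View pics/w5o.png

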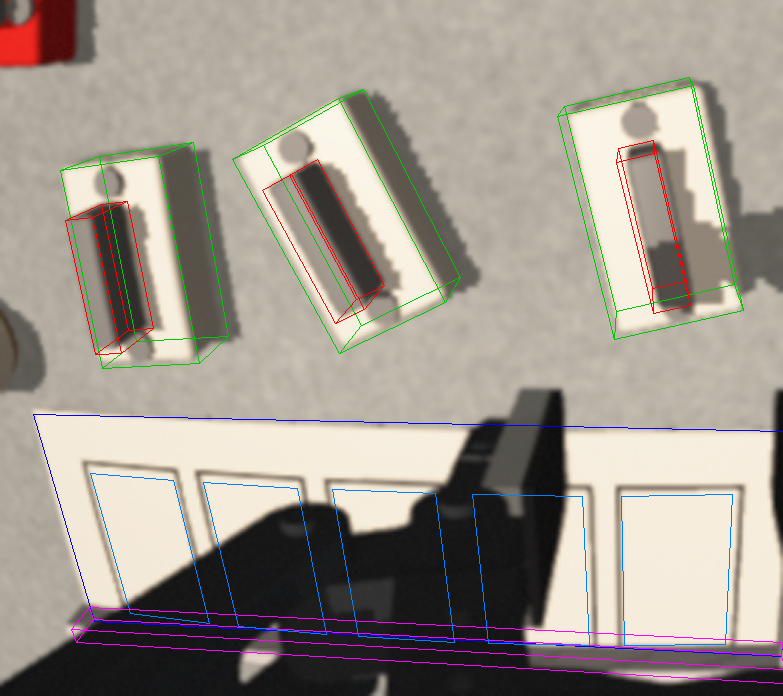

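```bash
python3 - <<'E'
from h import *
go([461.5,106.5,100],down(.16+np.pi/2))
go([461.5,106.5,34],down(.16+np.pi/2))
E
```

```text
t 9.35 now [460.5 105.5 198.4] w 34.2  MOVE t [ 0.074 -0.079  3.935] a [ 0.028  0.032 -0.227]
t 9.35 now [460.5 105.5 198.4] w 34.2  MOVE t [ 0.149 -0.161  6.573] a [ 0.028  0.032 -0.227]
```

apply_moves([
  {"tx": 0.07,"ty": -0.08,"tz": 2,"ax": 0.028,"ay": 0.032,"az": -0.227,"hand": 0.4},
  {"tx": 0.07,"ty": -0.08,"tz": 3.9,"ax": 0.028,"ay": 0.032,"az": -0.227,"hand": 0.4},
  {"tx": 0.12,"ty": -0.13,"tz": 5.5,"ax": 0.028,"ay": 0.032,"az": -0.227,"hand": 0.4},
  {"tx": 0.15,"ty": -0.16,"tz": 6.55,"ax": 0.028,"ay": 0.032,"az": -0.227,"hand": 0.4},
  {"tx": 0.15,"ty": -0.16,"tz": 6.55,"ax": 0.028,"ay": 0.032,"az": -0.227,"hand": 0.4},
  {"tx": 0.15,"ty": -0.16,"tz": 6.55,"ax": 0.028,"ay": 0.032,"az": -0.227,"hand": 0},
  {"tx": 0.15,"ty": -0.16,"tz": 6.55,"ax": 0.028,"ay": 0.032,"az": -0.227,"hand": 0},
  {"tx": 0.15,"ty": -0.16,"tz": 6.55,"ax": 0.028,"ay": 0.032,"az": -0.227,"hand": 0},
], force=50)

```text
t: 10.35
eef_pos: [462.2, 106.8, 35.7]
orientation: [0.001, -0.08, 0.997, 0.0]
contact_force: [-1.6, 1.0, 6.3]
width: 10.8
```

```bash
cat >> pk.py <<'E'
def mark(i,dx=0,dy=0):
    l=np.array([10+dx,124-62*(i-1)+dy]); k,s=np.cos(mat[1]),np.sin(mat[1])
    return np.array([mat[0][0]+k*l[0]-s*l[1],mat[0][1]+s*l[0]+k*l[1]])
def place(i,gx,gyaw,z,dx=0,dy=0):
    """gx: offset of TCP from pack centre along pack x"""
    p=mark(i,dx+gx,dy); return go([*p,z],down(mat[1]+np.pi/2))
E
python3 - <<'E'
from pk import *
print(r.get_state()["contact_force"],[mark(i).round(1) for i in range(1,6)])
place(1,0,0,70,-25); place(1,0,0,36,-8)
E
```

```text
[-1.59886301  0.96880315  6.25956991] [array([626.7, 105.5]), array([622.3,  43.6]), array([618. , -18.2]), array([613.6, -80. ]), array([ 609.3, -141.9])]
t 10.35 now [462.2 106.8  35.7] w 10.8  MOVE t [-5.515 -0.868 -1.36 ] a [0.    0.002 0.23 ]
t 10.35 now [462.2 106.8  35.7] w 10.8  MOVE t [-6.175e+00 -1.024e+00  2.000e-03] a [0.    0.002 0.23 ]
```

apply_moves([
  {"tx": 0,"ty": 0,"tz": -0.7,"ax": 0,"ay": 0,"az": 0,"hand": 0},
  {"tx": -0.5,"ty": 0,"tz": -1.5,"ax": 0,"ay": 0,"az": 0,"hand": 0},
  {"tx": -2,"ty": -0.3,"tz": -1.5,"ax": 0,"ay": 0,"az": 0.1,"hand": 0},
  {"tx": -4,"ty": -0.6,"tz": -1.5,"ax": 0,"ay": 0,"az": 0.2,"hand": 0},
  {"tx": -5.5,"ty": -0.9,"tz": -1.3,"ax": 0,"ay": 0,"az": 0.23,"hand": 0},
  {"tx": -6.17,"ty": -1.02,"tz": -1.3,"ax": 0,"ay": 0,"az": 0.23,"hand": 0},
  {"tx": -6.17,"ty": -1.02,"tz": -1.3,"ax": 0,"ay": 0,"az": 0.23,"hand": 0},
])

```text
t: 11.22
eef_pos: [619.3, 105.9, 68.2]
orientation: [0.001, 0.035, 0.999, 0.0]
contact_force: [-0.6, -0.0, -0.9]
width: 11.1
```

```bash
python3 w.py w6; python3 - <<'E'
from pk import *
print(r.get_state()["contact_force"].round(1))
place(1,0,0,70,-8); place(1,0,0,36,-8)
ov("w6",150,100,270,240,2.9,"pics/w6o.png",mb())
E
```

```text
11.275 [618.3 105.9  68.2] [0.001 0.035 0.999 0.   ]
[-0.1 -0.1 -1.4]
t 11.28 now [618.3 105.9  68.2] w 10.9  MOVE t [-0.018  0.006 -0.07 ] a [ 0.     0.001 -0.   ]
t 11.28 now [618.3 105.9  68.2] w 10.9  MOVE t [-0.017  0.005  1.29 ] a [ 0.     0.001 -0.   ]
```

View pics/w6o.png

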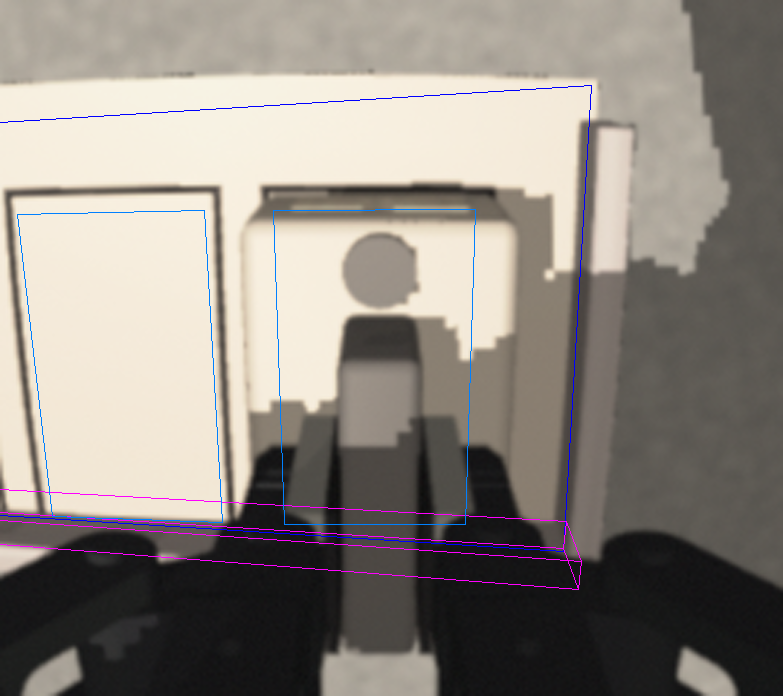

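apply_moves([
  {"tx": 0,"ty": 0.03,"tz": 0.7,"ax": 0,"ay": 0,"az": 0,"hand": 0},
  {"tx": 0,"ty": 0.03,"tz": 1.24,"ax": 0,"ay": 0,"az": 0,"hand": 0},
  {"tx": 0,"ty": 0.03,"tz": 1.26,"ax": 0,"ay": 0,"az": 0,"hand": 0},
  {"tx": 0,"ty": 0.03,"tz": 1.26,"ax": 0,"ay": 0,"az": 0,"hand": 0},
])

```text
t: 11.78
eef_pos: [618.0, 106.7, 36.9]
orientation: [0.0, 0.035, 0.999, 0.0]
contact_force: [0.2, 0.4, -1.8]
width: 10.8
```

apply_moves([
  {"tx": -0.1,"ty": 0,"tz": 0,"ax": 0,"ay": 0,"az": 0,"hand": 0},
  {"tx": -0.2,"ty": 0,"tz": 0,"ax": 0,"ay": 0,"az": 0,"hand": 0},
  {"tx": -0.26,"ty": 0,"tz": 0,"ax": 0,"ay": 0,"az": 0,"hand": 0},
  {"tx": -0.26,"ty": 0,"tz": 0,"ax": 0,"ay": 0,"az": 0,"hand": 0},
])

```text
t: 12.28
eef_pos: [624.6, 106.3, 36.9]
orientation: [0.001, 0.035, 0.999, 0.0]
contact_force: [-0.7, 0.6, -1.8]
width: 10.9
```

apply_moves([
  {"tx": -0.05,"ty": 0,"tz": 0.04,"ax": 0,"ay": 0,"az": 0,"hand": 0},
  {"tx": -0.1,"ty": 0,"tz": 0.05,"ax": 0,"ay": 0,"az": 0,"hand": 0},
  {"tx": -0.1,"ty": 0,"tz": 0.05,"ax": 0,"ay": 0,"az": 0,"hand": 0},
])

```text
t: 12.65
eef_pos: [626.6, 106.1, 35.6]
orientation: [0.0, 0.035, 0.999, 0.0]
contact_force: [-3.2, 1.3, 0.8]
width: 10.6
```

apply_moves([
  {"tx": -0.04,"ty": 0,"tz": 0,"ax": 0,"ay": 0,"az": 0,"hand": 0},
  {"tx": -0.08,"ty": 0,"tz": 0,"ax": 0,"ay": 0,"az": 0,"hand": 0},
  {"tx": -0.08,"ty": 0,"tz": 0,"ax": 0,"ay": 0,"az": 0,"hand": 0},
])

```text
t: 13.02
eef_pos: [626.7, 106.2, 35.6]
orientation: [-0.002, 0.035, 0.999, 0.0]
contact_force: [-9.4, 2.5, 6.5]
width: 10.9
```

apply_moves([
  {"tx": 0.0,"ty": 0,"tz": 0,"ax": 0,"ay": 0,"az": 0,"hand": 0.2},
  {"tx": 0,"ty": 0,"tz": 0,"ax": 0,"ay": 0,"az": 0,"hand": 0.4},
  {"tx": 0,"ty": 0,"tz": 0,"ax": 0,"ay": 0,"az": 0,"hand": 0.4},
  {"tx": 0,"ty": 0,"tz": -1,"ax": 0,"ay": 0,"az": 0,"hand": 0.4},
  {"tx": 0.5,"ty": 0,"tz": -3,"ax": 0,"ay": 0,"az": 0,"hand": 0.4},
  {"tx": 2,"ty": 0,"tz": -5,"ax": 0,"ay": 0,"az": 0,"hand": 0.4},
  {"tx": 3,"ty": 0,"tz": -6,"ax": 0,"ay": 0,"az": 0,"hand": 0.4},
  {"tx": 3,"ty": 0,"tz": -6,"ax": 0,"ay": 0,"az": 0,"hand": 0.4},
])

```text
t: 14.02
eef_pos: [552.5, 111.6, 188.5]
orientation: [0.001, 0.035, 0.999, 0.001]
contact_force: [0.9, -0.0, 0.5]
width: 34.1
```

```bash
sed -i 's/^mat=.*/mat=((608.,-17.0),-.0704)/' pk.py; python3 w.py w7; python3 - <<'E'
from pk import *
ov("w7",100,100,360,220,2.2,"pics/w7o.png",mb()+pb(mark(1),mat[1])+pb(*P["A"]))
go([*P["B"][0],100],down(P["B"][1]+np.pi/2))
E
```

```text
14.075 [552.9 111.5 186.9] [-0.     0.035  0.999  0.   ]
t 14.07 now [552.9 111.5 186.9] w 34.4  MOVE t [ 3.461 -4.874  3.474] a [ 0.001 -0.    -0.439]
```

View pics/w7o.png

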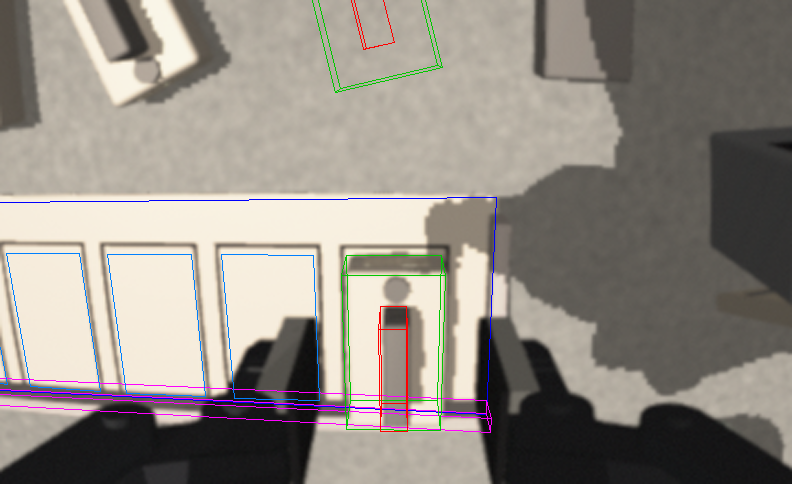

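apply_moves([
  {"tx": 1.7,"ty": -2.4,"tz": 1,"ax": 0,"ay": 0,"az": -0.2,"hand": 0.4},
  {"tx": 3.46,"ty": -4.87,"tz": 2.5,"ax": 0,"ay": 0,"az": -0.439,"hand": 0.4},
  {"tx": 3.46,"ty": -4.87,"tz": 3,"ax": 0,"ay": 0,"az": -0.439,"hand": 0.4},
  {"tx": 3.46,"ty": -4.87,"tz": 3,"ax": 0,"ay": 0,"az": -0.439,"hand": 0.4},
])

```text
t: 14.58
eef_pos: [455.3, -5.3, 109.1]
orientation: [-0.003, -0.182, 0.983, 0.001]
contact_force: [0.4, 0.7, 0.4]
width: 34.1
```

```bash
python3 w.py w8; python3 - <<'E'
from pk import *
ov("w8",100,60,360,250,2.2,"pics/w8o.png",pb(*P["B"])+pb(*P["C"]))
go([*P["B"][0],35.5],down(P["B"][1]+np.pi/2))
E
```

```text
14.625 [457.4  -4.5 110.5] [-0.001 -0.182  0.983  0.001]
t 14.62 now [457.4  -4.5 110.5] w 33.9  MOVE t [-0.037  0.009  2.999] a [ 0.002 -0.002 -0.003]
```

View pics/w8o.png

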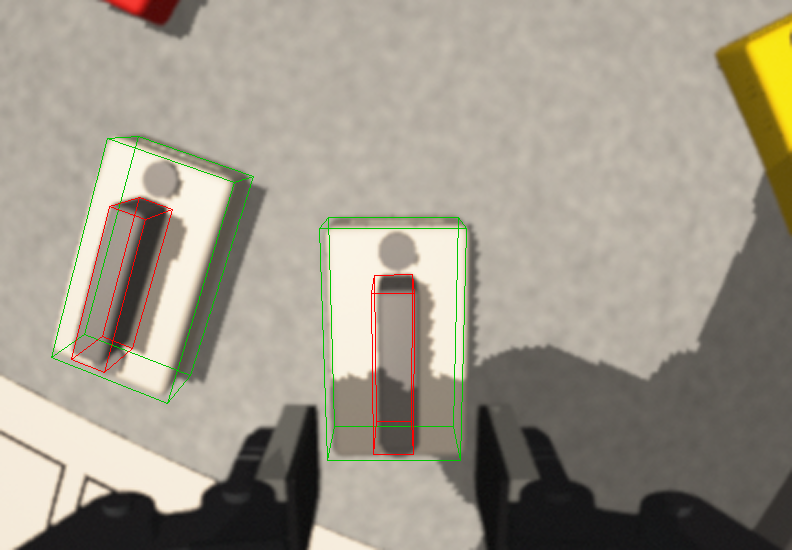

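apply_moves([
  {"tx": -0.03,"ty": 0.03,"tz": 1.5,"ax": 0,"ay": 0,"az": 0,"hand": 0.4},
  {"tx": -0.03,"ty": 0.03,"tz": 3,"ax": 0,"ay": 0,"az": 0,"hand": 0.4},
  {"tx": -0.03,"ty": 0.03,"tz": 3,"ax": 0,"ay": 0,"az": 0,"hand": 0.4},
  {"tx": -0.03,"ty": 0.03,"tz": 3,"ax": 0,"ay": 0,"az": 0,"hand": 0},
  {"tx": -0.03,"ty": 0.03,"tz": 3,"ax": 0,"ay": 0,"az": 0,"hand": 0},
  {"tx": -0.03,"ty": 0.03,"tz": 3,"ax": 0,"ay": 0,"az": 0,"hand": 0},
])

```text
t: 15.38
eef_pos: [459.1, -3.3, 36.8]
orientation: [0.0, -0.182, 0.983, 0.001]
contact_force: [0.6, 0.7, 6.3]
width: 10.7
```

```bash
python3 - <<'E'
from pk import *
print(r.get_state()["contact_force"].round(1))
place(2,0,0,66,-8)
E
```

```text
[0.6 0.7 6.3]
t 15.38 now [459.1  -3.3  36.8] w 10.7  MOVE t [-6.487 -0.43  -1.163] a [0.001 0.    0.437]
```

apply_moves([
  {"tx": 0,"ty": 0,"tz": -0.7,"ax": 0,"ay": 0,"az": 0,"hand": 0},
  {"tx": -0.5,"ty": 0,"tz": -1.4,"ax": 0,"ay": 0,"az": 0.1,"hand": 0},
  {"tx": -2.2,"ty": -0.15,"tz": -1.4,"ax": 0,"ay": 0,"az": 0.25,"hand": 0},
  {"tx": -4,"ty": -0.3,"tz": -1.3,"ax": 0,"ay": 0,"az": 0.437,"hand": 0},
  {"tx": -5.7,"ty": -0.4,"tz": -1.2,"ax": 0,"ay": 0,"az": 0.437,"hand": 0},
  {"tx": -6.48,"ty": -0.43,"tz": -1.2,"ax": 0,"ay": 0,"az": 0.437,"hand": 0},
  {"tx": -6.48,"ty": -0.43,"tz": -1.2,"ax": 0,"ay": 0,"az": 0.437,"hand": 0},
])

```text
t: 16.25
eef_pos: [615.1, 45.0, 66.8]
orientation: [0.0, 0.035, 0.999, 0.001]
contact_force: [-0.8, 0.2, -1.8]
width: 11.1
```

```bash
python3 w.py w9; python3 - <<'E'
from pk import *
place(2,0,0,36.8,-8)
place(2,0,0,36.8,1)
ov("w9",130,80,300,240,2.6,"pics/w9o.png",mb())
E
```

```text
16.3 [613.9  44.7  66.7] [-0.     0.035  0.999  0.001]
t 16.30 now [613.9  44.7  66.7] w 10.9  MOVE t [-0.019  0.     1.198] a [ 0.001 -0.001  0.   ]
t 16.30 now [613.9  44.7  66.7] w 10.9  MOVE t [-0.379  0.     1.197] a [ 0.001 -0.001  0.   ]
```

View pics/w9o.png

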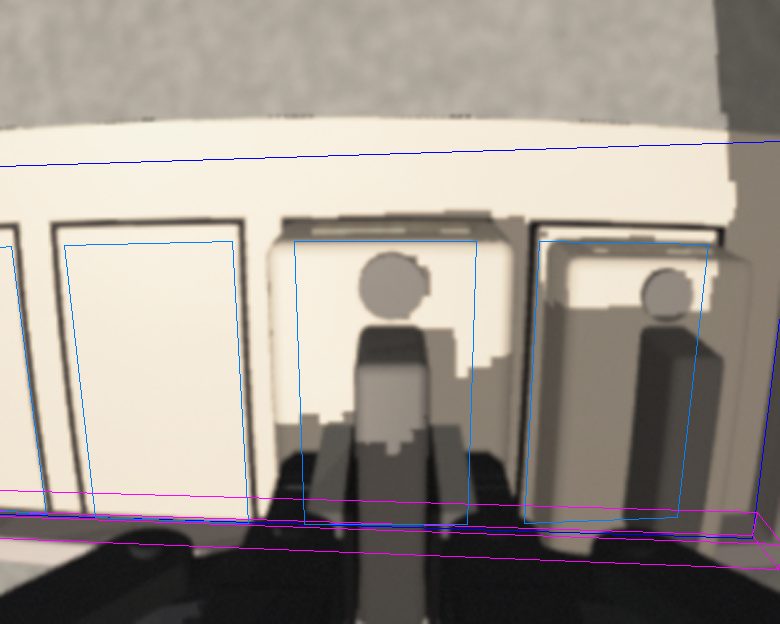

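apply_moves([
  {"tx": 0,"ty": 0.02,"tz": 0.7,"ax": 0,"ay": 0,"az": 0,"hand": 0},
  {"tx": 0,"ty": 0.02,"tz": 1.2,"ax": 0,"ay": 0,"az": 0,"hand": 0},
  {"tx": -0.1,"ty": 0.02,"tz": 1.23,"ax": 0,"ay": 0,"az": 0,"hand": 0},
  {"tx": -0.2,"ty": 0.02,"tz": 1.24,"ax": 0,"ay": 0,"az": 0,"hand": 0},
  {"tx": -0.3,"ty": 0.02,"tz": 1.24,"ax": 0,"ay": 0,"az": 0,"hand": 0},
  {"tx": -0.3,"ty": 0.02,"tz": 1.24,"ax": 0,"ay": 0,"az": 0,"hand": 0},
])

```text
t: 17.05
eef_pos: [621.7, 44.6, 36.0]
orientation: [-0.0, 0.035, 0.999, 0.001]
contact_force: [-1.6, -1.4, 3.3]
width: 10.9
```

apply_moves([
  {"tx": -0.04,"ty": 0,"tz": 0,"ax": 0,"ay": 0,"az": 0,"hand": 0},
  {"tx": -0.08,"ty": 0,"tz": 0,"ax": 0,"ay": 0,"az": 0,"hand": 0},
  {"tx": -0.08,"ty": 0,"tz": 0,"ax": 0,"ay": 0,"az": 0,"hand": 0},
])

```text
t: 17.42
eef_pos: [623.4, 44.5, 36.0]
orientation: [-0.0, 0.035, 0.999, 0.001]
contact_force: [-3.6, 0.3, 5.1]
width: 10.8
```

apply_moves([
  {"tx": -0.04,"ty": 0,"tz": 0,"ax": 0,"ay": 0,"az": 0,"hand": 0},
  {"tx": -0.08,"ty": 0,"tz": 0,"ax": 0,"ay": 0,"az": 0,"hand": 0},
  {"tx": -0.08,"ty": 0,"tz": 0,"ax": 0,"ay": 0,"az": 0,"hand": 0},
])

```text
t: 17.8
eef_pos: [623.5, 44.5, 36.1]
orientation: [-0.002, 0.035, 0.999, 0.001]
contact_force: [-10.5, 1.6, 9.6]
width: 10.5
```

apply_moves([
  {"tx": 0.0,"ty": 0,"tz": 0,"ax": 0,"ay": 0,"az": 0,"hand": 0.2},
  {"tx": 0,"ty": 0,"tz": 0,"ax": 0,"ay": 0,"az": 0,"hand": 0.4},
  {"tx": 0,"ty": 0,"tz": 0,"ax": 0,"ay": 0,"az": 0,"hand": 0.4},
  {"tx": 0,"ty": 0,"tz": -1,"ax": 0,"ay": 0,"az": 0,"hand": 0.4},
  {"tx": 0.5,"ty": -1,"tz": -3,"ax": 0,"ay": 0,"az": 0,"hand": 0.4},
  {"tx": 2,"ty": -2,"tz": -5,"ax": 0,"ay": 0,"az": 0,"hand": 0.4},
  {"tx": 3,"ty": -3,"tz": -6,"ax": 0,"ay": 0,"az": 0,"hand": 0.4},
  {"tx": 3,"ty": -3,"tz": -6,"ax": 0,"ay": 0,"az": 0,"hand": 0.4},
])

```text
t: 18.8
eef_pos: [543.9, -26.6, 189.2]
orientation: [0.0, 0.036, 0.999, 0.0]
contact_force: [-0.3, 0.3, -0.3]
width: 34.0
```

```bash
python3 w.py w10; python3 - <<'E'
from pk import *
ov("w10",100,60,360,260,2.2,"pics/w10o.png",mb()+pb(mark(1),mat[1])+pb(mark(2),mat[1])+pb(*P["C"]))
go([*P["C"][0],110],down(P["C"][1]+np.pi/2))
E
```

```text
18.85 [544.3 -25.9 187.7] [-0.     0.036  0.999  0.001]
t 18.85 now [544.3 -25.9 187.7] w 34.3  MOVE t [ 2.99  -2.913  3.105] a [ 0.001 -0.001 -0.075]
```

View pics/w10o.png

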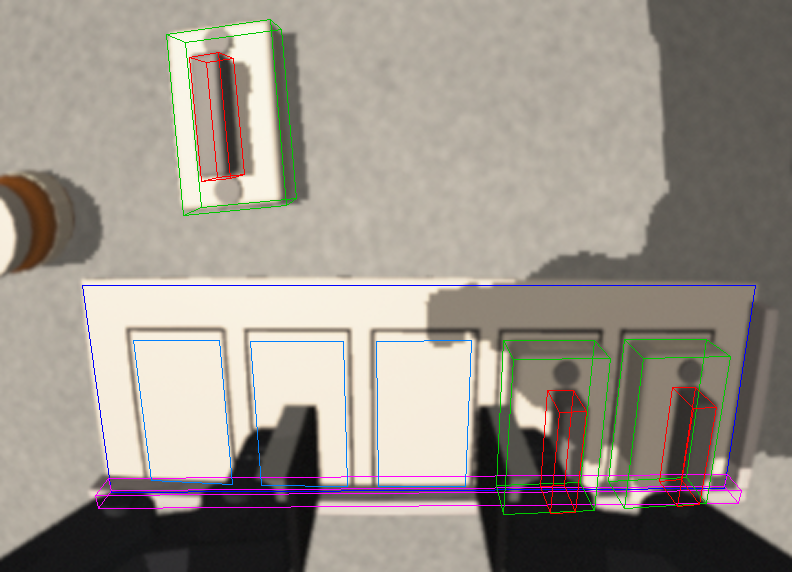

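apply_moves([
  {"tx": 1.5,"ty": -1.5,"tz": 1,"ax": 0,"ay": 0,"az": -0.075,"hand": 0.4},
  {"tx": 2.99,"ty": -2.91,"tz": 3.1,"ax": 0,"ay": 0,"az": -0.075,"hand": 0.4},
  {"tx": 2.99,"ty": -2.91,"tz": 3.1,"ax": 0,"ay": 0,"az": -0.075,"hand": 0.4},
  {"tx": 2.99,"ty": -2.91,"tz": 3.1,"ax": 0,"ay": 0,"az": -0.075,"hand": 0.4},
])

```text
t: 19.35
eef_pos: [465.0, -92.9, 109.6]
orientation: [-0.001, -0.001, 1.0, 0.001]
contact_force: [0.7, -0.1, 0.5]
width: 34.0
```

```bash
python3 w.py w11; python3 - <<'E'
from pk import *
ov("w11",100,60,360,250,2.2,"pics/w11o.png",pb(*P["C"]))
go([*P["C"][0],35.5],down(P["C"][1]+np.pi/2))
E
```

```text
19.4 [466.1 -92.8 110.4] [ 0.    -0.002  1.     0.001]
t 19.40 now [466.1 -92.8 110.4] w 34.1  MOVE t [ 0.065 -0.017  2.996] a [0.001 0.    0.   ]
```

View pics/w11o.png

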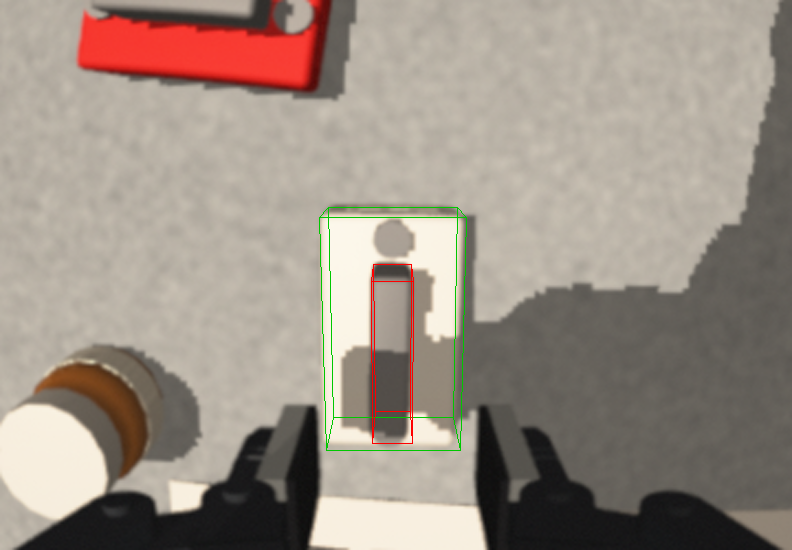

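apply_moves([
  {"tx": 0.08,"ty": -0.03,"tz": 1.5,"ax": 0,"ay": 0,"az": 0,"hand": 0.4},
  {"tx": 0.08,"ty": -0.03,"tz": 3,"ax": 0,"ay": 0,"az": 0,"hand": 0.4},
  {"tx": 0.08,"ty": -0.03,"tz": 3,"ax": 0,"ay": 0,"az": 0,"hand": 0.4},
  {"tx": 0.08,"ty": -0.03,"tz": 3,"ax": 0,"ay": 0,"az": 0,"hand": 0},
  {"tx": 0.08,"ty": -0.03,"tz": 3,"ax": 0,"ay": 0,"az": 0,"hand": 0},
  {"tx": 0.08,"ty": -0.03,"tz": 3,"ax": 0,"ay": 0,"az": 0,"hand": 0},
])

```text
t: 20.15
eef_pos: [465.7, -93.6, 36.8]
orientation: [0.002, -0.002, 1.0, 0.0]
contact_force: [0.6, 0.6, 7.1]
width: 10.7
```

```bash
python3 - <<'E'
from pk import *
place(3,0,0,66,-8)
E
```

```text
t 20.15 now [465.7 -93.6  36.8] w 10.7  MOVE t [-5.788  3.04  -1.144] a [0.001 0.003 0.074]
```

apply_moves([
  {"tx": 0,"ty": 0,"tz": -0.7,"ax": 0,"ay": 0,"az": 0,"hand": 0},
  {"tx": -0.5,"ty": 0.2,"tz": -1.4,"ax": 0,"ay": 0,"az": 0.03,"hand": 0},
  {"tx": -2,"ty": 1,"tz": -1.4,"ax": 0,"ay": 0,"az": 0.07,"hand": 0},
  {"tx": -3.7,"ty": 2,"tz": -1.3,"ax": 0,"ay": 0,"az": 0.074,"hand": 0},
  {"tx": -5.2,"ty": 2.8,"tz": -1.2,"ax": 0,"ay": 0,"az": 0.074,"hand": 0},
  {"tx": -5.78,"ty": 3.05,"tz": -1.2,"ax": 0,"ay": 0,"az": 0.074,"hand": 0},
  {"tx": -5.78,"ty": 3.05,"tz": -1.2,"ax": 0,"ay": 0,"az": 0.074,"hand": 0},
])

```text
t: 21.02
eef_pos: [610.4, -16.3, 67.3]
orientation: [0.002, 0.035, 0.999, 0.001]
contact_force: [0.5, -0.1, -1.1]
width: 10.5
```

```bash
python3 - <<'E'
from pk import *
place(3,0,0,36,1)
E
```

```text
t 21.02 now [610.4 -16.3  67.3] w 10.5  MOVE t [-0.342 -0.035  1.253] a [0.001 0.004 0.001]
```

apply_moves([
  {"tx": 0,"ty": -0.03,"tz": 0.7,"ax": 0,"ay": 0,"az": 0,"hand": 0},
  {"tx": 0,"ty": -0.03,"tz": 1.2,"ax": 0,"ay": 0,"az": 0,"hand": 0},
  {"tx": -0.1,"ty": -0.03,"tz": 1.24,"ax": 0,"ay": 0,"az": 0,"hand": 0},
  {"tx": -0.2,"ty": -0.03,"tz": 1.25,"ax": 0,"ay": 0,"az": 0,"hand": 0},
  {"tx": -0.32,"ty": -0.03,"tz": 1.25,"ax": 0,"ay": 0,"az": 0,"hand": 0},
  {"tx": -0.36,"ty": -0.03,"tz": 1.25,"ax": 0,"ay": 0,"az": 0,"hand": 0},
])

```text
t: 21.78
eef_pos: [618.4, -17.8, 36.3]
orientation: [0.001, 0.035, 0.999, 0.001]
contact_force: [-8.5, -0.5, 9.2]
width: 10.5
```

apply_moves([
  {"tx": -0.04,"ty": 0,"tz": 0,"ax": 0,"ay": 0,"az": 0,"hand": 0},
  {"tx": -0.08,"ty": 0,"tz": 0,"ax": 0,"ay": 0,"az": 0,"hand": 0},
  {"tx": -0.08,"ty": 0,"tz": 0,"ax": 0,"ay": 0,"az": 0,"hand": 0},
])

```text
t: 22.15
eef_pos: [618.5, -17.9, 36.4]
orientation: [-0.001, 0.035, 0.999, 0.001]
contact_force: [-9.0, 0.9, 8.2]
width: 10.9
```

apply_moves([
  {"tx": 0.0,"ty": 0,"tz": 0,"ax": 0,"ay": 0,"az": 0,"hand": 0.2},
  {"tx": 0,"ty": 0,"tz": 0,"ax": 0,"ay": 0,"az": 0,"hand": 0.4},
  {"tx": 0,"ty": 0,"tz": 0,"ax": 0,"ay": 0,"az": 0,"hand": 0.4},
  {"tx": 0,"ty": 0,"tz": -1,"ax": 0,"ay": 0,"az": 0,"hand": 0.4},
  {"tx": 0.5,"ty": -1,"tz": -3,"ax": 0,"ay": 0,"az": 0,"hand": 0.4},
  {"tx": 2,"ty": -2,"tz": -5,"ax": 0,"ay": 0,"az": 0,"hand": 0.4},
  {"tx": 4,"ty": -4,"tz": -5,"ax": 0,"ay": 0,"az": 0,"hand": 0.4},
  {"tx": 6,"ty": -6,"tz": -5,"ax": 0,"ay": 0,"az": 0,"hand": 0.4},
])

```text
t: 23.15
eef_pos: [472.7, -145.3, 162.1]
orientation: [0.0, 0.035, 0.999, 0.0]
contact_force: [0.3, -1.1, 0.1]
width: 34.2
```

```bash
python3 - <<'E'
from pk import *
go([*P["D"][0],110],down(P["D"][1]+np.pi/2))
E
```

```text
t 23.15 now [ 472.7 -145.3  162.1] w 34.2  MOVE t [ 3.078 -7.906  2.079] a [ 0.     0.001 -0.325]
```

apply_moves([
  {"tx": 1,"ty": -2.3,"tz": 0,"ax": 0,"ay": 0,"az": -0.1,"hand": 0.4},
  {"tx": 2,"ty": -4.6,"tz": 0.4,"ax": 0,"ay": 0,"az": -0.25,"hand": 0.4},
  {"tx": 3,"ty": -7,"tz": 1,"ax": 0,"ay": 0,"az": -0.325,"hand": 0.4},
  {"tx": 3.08,"ty": -7.9,"tz": 2.08,"ax": 0,"ay": 0,"az": -0.325,"hand": 0.4},
  {"tx": 3.08,"ty": -7.9,"tz": 2.08,"ax": 0,"ay": 0,"az": -0.325,"hand": 0.4},
  {"tx": 3.08,"ty": -7.9,"tz": 2.08,"ax": 0,"ay": 0,"az": -0.325,"hand": 0.4},
])

```text
t: 23.9
eef_pos: [382.5, -336.6, 110.3]
orientation: [0.001, -0.128, 0.992, 0.0]
contact_force: [0.3, -0.1, 0.0]
width: 34.1
```

```bash
python3 w.py w12; python3 - <<'E'
from pk import *
ov("w12",100,60,360,250,2.2,"pics/w12o.png",pb(*P["D"]))
go([*P["D"][0],35.5],down(P["D"][1]+np.pi/2))
E
```

```text
23.95 [ 382.9 -336.5  110.6] [ 0.001 -0.128  0.992  0.   ]
t 23.95 now [ 382.9 -336.5  110.6] w 34.1  MOVE t [ 0.033 -0.019  3.005] a [-0.     0.002  0.001]
```

View pics/w12o.png

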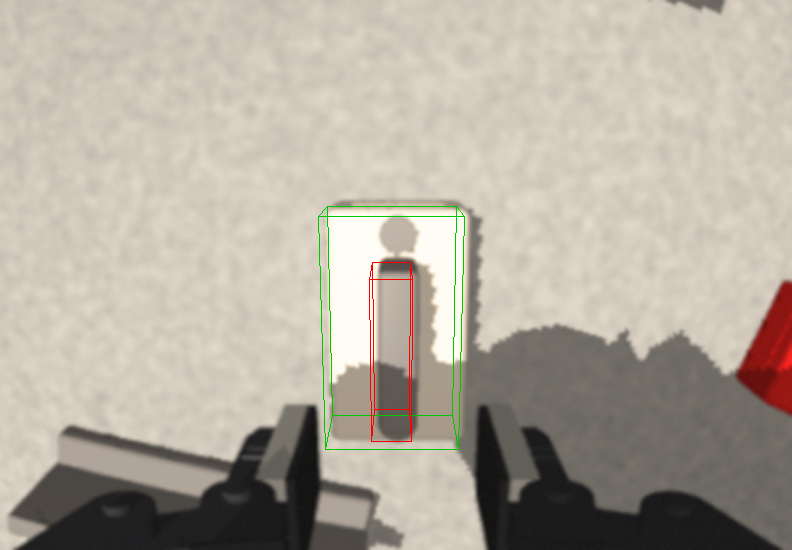

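apply_moves([
  {"tx": 0.06,"ty": 0,"tz": 1.5,"ax": 0,"ay": 0,"az": 0,"hand": 0.4},
  {"tx": 0.06,"ty": 0,"tz": 3,"ax": 0,"ay": 0,"az": 0,"hand": 0.4},
  {"tx": 0.06,"ty": 0,"tz": 3,"ax": 0,"ay": 0,"az": 0,"hand": 0.4},
  {"tx": 0.06,"ty": 0,"tz": 3,"ax": 0,"ay": 0,"az": 0,"hand": 0},
  {"tx": 0.06,"ty": 0,"tz": 3,"ax": 0,"ay": 0,"az": 0,"hand": 0},
  {"tx": 0.06,"ty": 0,"tz": 3,"ax": 0,"ay": 0,"az": 0,"hand": 0},
])

```text
t: 24.7
eef_pos: [382.8, -337.3, 37.4]
orientation: [0.002, -0.128, 0.992, -0.001]
contact_force: [0.1, 3.0, 7.6]
width: 11.0
```

```bash
python3 - <<'E'
from pk import *
place(4,0,0,66,-8); place(4,0,0,100,-130)
E
```

```text
t 24.70 now [ 382.8 -337.3   37.4] w 11.0  MOVE t [-11.251   7.724  -1.118] a [-0.001  0.004  0.327]
t 24.70 now [ 382.8 -337.3   37.4] w 11.0  MOVE t [-6.636  9.29  -2.5  ] a [-0.001  0.004  0.327]
```

apply_moves([
  {"tx": 0,"ty": 0,"tz": -1,"ax": 0,"ay": 0,"az": 0,"hand": 0},
  {"tx": 0,"ty": 0.3,"tz": -2.5,"ax": 0,"ay": 0,"az": 0,"hand": 0},
  {"tx": 0,"ty": 1.5,"tz": -3.8,"ax": 0,"ay": 0,"az": 0,"hand": 0},
  {"tx": -1,"ty": 3.5,"tz": -3.8,"ax": 0,"ay": 0,"az": 0.1,"hand": 0},
  {"tx": -2.5,"ty": 5.2,"tz": -3.8,"ax": 0,"ay": 0,"az": 0.2,"hand": 0},
  {"tx": -4,"ty": 6.8,"tz": -3.8,"ax": 0,"ay": 0,"az": 0.3,"hand": 0},
  {"tx": -5.5,"ty": 8.2,"tz": -3.8,"ax": 0,"ay": 0,"az": 0.327,"hand": 0},
  {"tx": -7,"ty": 8.5,"tz": -3.5,"ax": 0,"ay": 0,"az": 0.327,"hand": 0},
])

```text
t: 25.7
eef_pos: [498.6, -84.9, 126.5]
orientation: [0.003, 0.034, 0.999, -0.001]
contact_force: [-0.1, -0.3, -0.9]
width: 10.6
```

```bash
python3 - <<'E'
from pk import *
place(4,0,0,66,-8)
E
```

```text
t 25.70 now [498.6 -84.9 126.5] w 10.6  MOVE t [-4.238  0.532  2.448] a [-0.001  0.006  0.002]
```

apply_moves([
  {"tx": -2,"ty": 0.25,"tz": 1,"ax": 0,"ay": 0.006,"az": 0.002,"hand": 0},
  {"tx": -3.8,"ty": 0.48,"tz": 2,"ax": 0,"ay": 0.006,"az": 0.002,"hand": 0},
  {"tx": -4.24,"ty": 0.53,"tz": 2.45,"ax": 0,"ay": 0.006,"az": 0.002,"hand": 0},
  {"tx": -4.24,"ty": 0.53,"tz": 2.45,"ax": 0,"ay": 0.006,"az": 0.002,"hand": 0},
])

```text
t: 26.2
eef_pos: [605.0, -79.0, 65.2]
orientation: [-0.001, 0.035, 0.999, -0.0]
contact_force: [0.2, -1.0, -1.2]
width: 10.9
```

```bash
python3 w.py w13; python3 - <<'E'
from pk import *
place(4,0,0,36.5,1)
ov("w13",130,80,300,240,2.6,"pics/w13o.png",mb())
E
```

```text
26.25 [604.7 -79.1  66.1] [-0.     0.035  0.999 -0.   ]
t 26.25 now [604.7 -79.1  66.1] w 10.5  MOVE t [-0.399  0.009  1.182] a [-0.001 -0.001 -0.   ]
```

View pics/w13o.png

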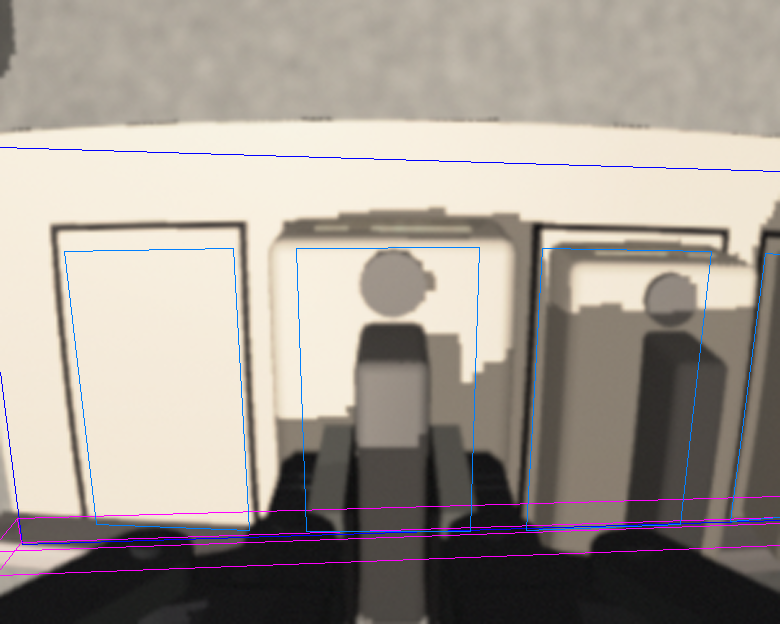

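apply_moves([
  {"tx": 0,"ty": 0.01,"tz": 0.7,"ax": 0,"ay": 0,"az": 0,"hand": 0},
  {"tx": 0,"ty": 0.01,"tz": 1.15,"ax": 0,"ay": 0,"az": 0,"hand": 0},
  {"tx": -0.1,"ty": 0.01,"tz": 1.17,"ax": 0,"ay": 0,"az": 0,"hand": 0},
  {"tx": -0.2,"ty": 0.01,"tz": 1.18,"ax": 0,"ay": 0,"az": 0,"hand": 0},
  {"tx": -0.32,"ty": 0.01,"tz": 1.18,"ax": 0,"ay": 0,"az": 0,"hand": 0},
  {"tx": -0.36,"ty": 0.01,"tz": 1.18,"ax": 0,"ay": 0,"az": 0,"hand": 0},
])

```text
t: 27.0
eef_pos: [613.7, -79.6, 37.2]
orientation: [-0.0, 0.035, 0.999, -0.0]
contact_force: [-3.4, 0.3, 7.4]
width: 10.7
```

apply_moves([
  {"tx": -0.04,"ty": 0,"tz": 0,"ax": 0,"ay": 0,"az": 0,"hand": 0},
  {"tx": -0.08,"ty": 0,"tz": 0,"ax": 0,"ay": 0,"az": 0,"hand": 0},
  {"tx": -0.1,"ty": 0,"tz": 0,"ax": 0,"ay": 0,"az": 0,"hand": 0},
])

```text
t: 27.38
eef_pos: [614.3, -79.5, 37.2]
orientation: [-0.002, 0.035, 0.999, -0.0]
contact_force: [-10.3, -0.1, 10.0]
width: 10.6
```

Contact with the fence at the expected place; release, back off and look again.

apply_moves([
  {"tx": 0.0,"ty": 0,"tz": 0,"ax": 0,"ay": 0,"az": 0,"hand": 0.2},
  {"tx": 0,"ty": 0,"tz": 0,"ax": 0,"ay": 0,"az": 0,"hand": 0.4},
  {"tx": 0,"ty": 0,"tz": 0,"ax": 0,"ay": 0,"az": 0,"hand": 0.4},
  {"tx": 0,"ty": 0,"tz": -1,"ax": 0,"ay": 0,"az": 0,"hand": 0.4},
  {"tx": 0.5,"ty": 1,"tz": -3,"ax": 0,"ay": 0,"az": 0,"hand": 0.4},
  {"tx": 2,"ty": 2,"tz": -5,"ax": 0,"ay": 0,"az": 0,"hand": 0.4},
  {"tx": 4,"ty": 3,"tz": -6,"ax": 0,"ay": 0,"az": 0,"hand": 0.4},
  {"tx": 4,"ty": 3.3,"tz": -6,"ax": 0,"ay": 0,"az": 0,"hand": 0.4},
])

```text
t: 28.38
eef_pos: [519.6, 11.1, 190.3]
orientation: [-0.0, 0.035, 0.999, -0.0]
contact_force: [0.7, 0.2, 0.8]
width: 34.2
```

```bash
python3 w.py w14; python3 - <<'E'
from pk import *
it=mb()
for i in range(1,5): it+=pb(mark(i),mat[1])
ov("w14",100,60,360,260,2.2,"pics/w14o.png",it)
ov("w14",100,60,360,260,2.2,"pics/w14c.png",[])
cv2.imwrite("pics/top3.png",r.capture("top"))
cv2.imwrite("pics/scene4.png",r.capture("scene"))
E
```

```text
28.425 [520.7  11.5 189.3] [-0.     0.035  0.999 -0.   ]
```

View pics/w14o.png

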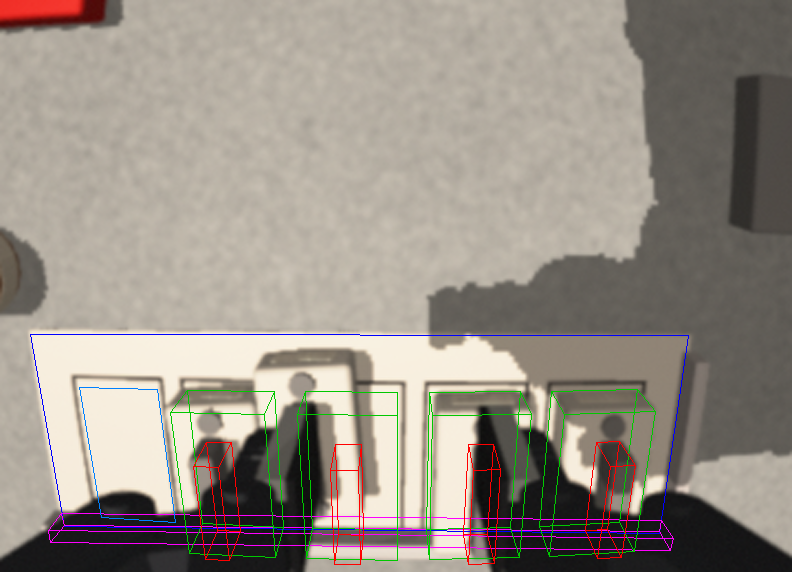

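View pics/w14c.png

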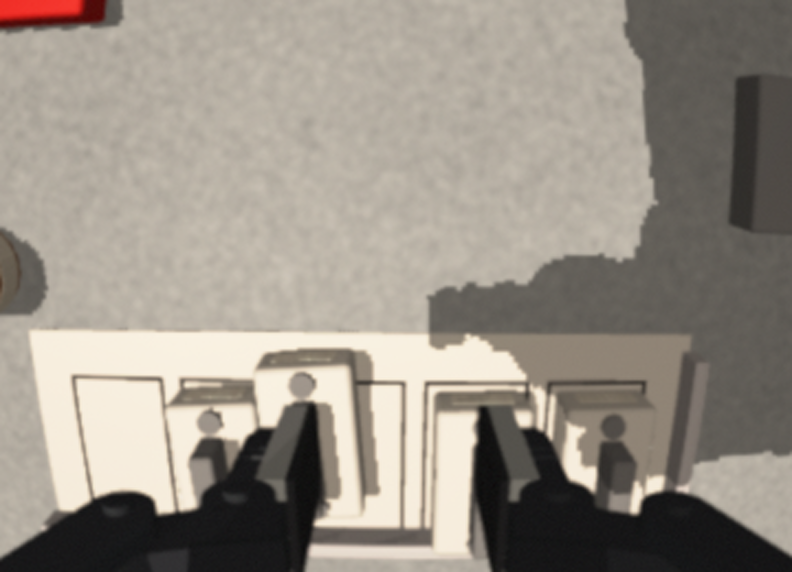

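View pics/scene4.png

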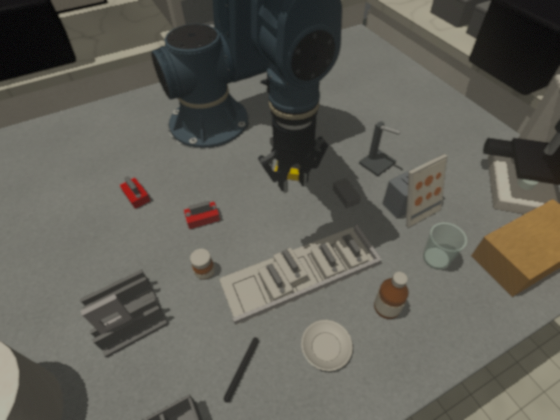

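```bash
python3 - <<'E'
from h import *
cv2.imwrite("pics/top3c.png",crop(cv2.imread("pics/top3.png"),190,110,180,120,4.3))
E
```

```text
(no output)
```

View pics/top3c.png

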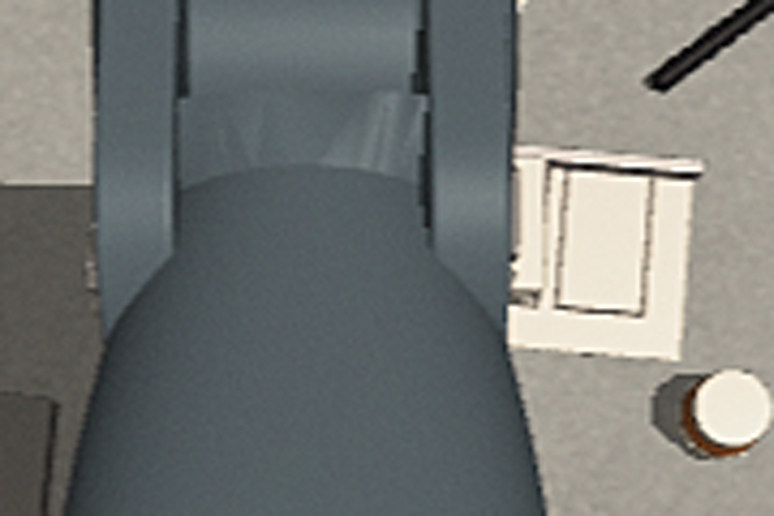

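apply_moves([
  {"tx": 2,"ty": -1,"tz": -1,"ax": 0,"ay": 0,"az": 0,"hand": 0.4},
  {"tx": 4,"ty": -2,"tz": -2,"ax": 0,"ay": 0,"az": 0,"hand": 0.4},
  {"tx": 5,"ty": -2,"tz": -3,"ax": 0,"ay": 0,"az": 0,"hand": 0.4},
  {"tx": 5,"ty": -2,"tz": -3,"ax": 0,"ay": 0,"az": 0,"hand": 0.4},
])

```text
t: 29.02
eef_pos: [394.0, -31.9, 263.9]
orientation: [-0.0, 0.036, 0.999, -0.001]
contact_force: [0.6, 0.2, 0.3]
width: 34.1
```

```bash
python3 w.py w15; python3 - <<'E'
from pk import *
it=mb()
for i in range(1,5): it+=pb(mark(i),mat[1])
ov("w15",110,120,340,200,2.3,"pics/w15o.png",it)
ov("w15",110,120,340,200,2.3,"pics/w15c.png",[])
cv2.imwrite("pics/top4c.png",crop(r.capture("top"),190,110,180,120,4.3))
E
```

```text
29.075 [394.6 -31.7 262.9] [-0.001  0.035  0.999 -0.   ]
```

View pics/w15o.png

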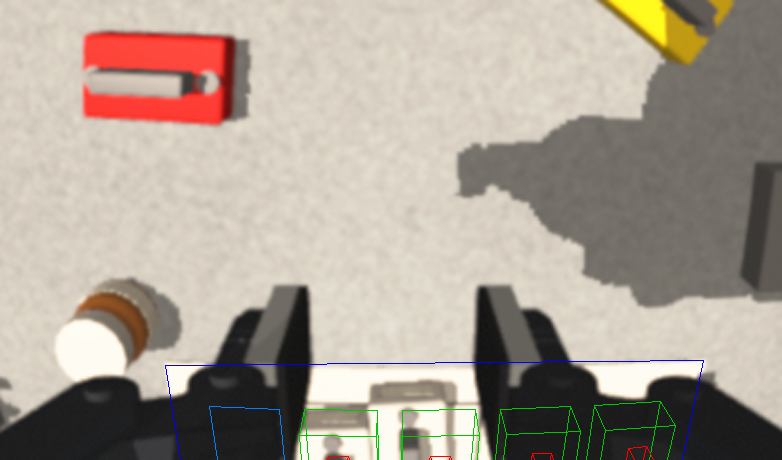

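View pics/w15c.png

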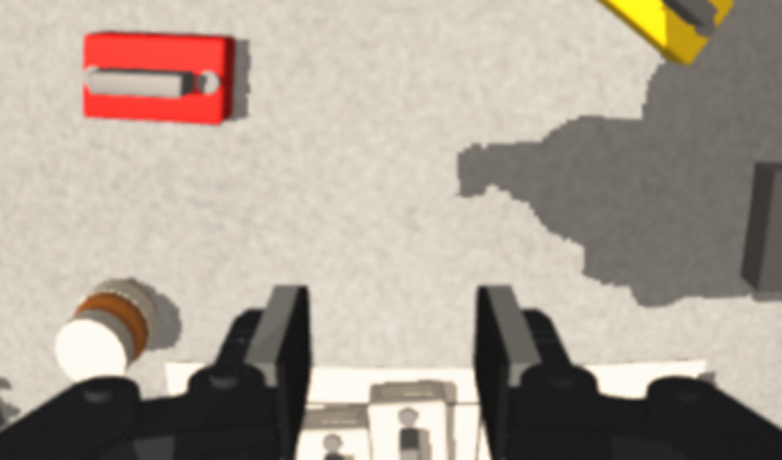

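View pics/top4c.png

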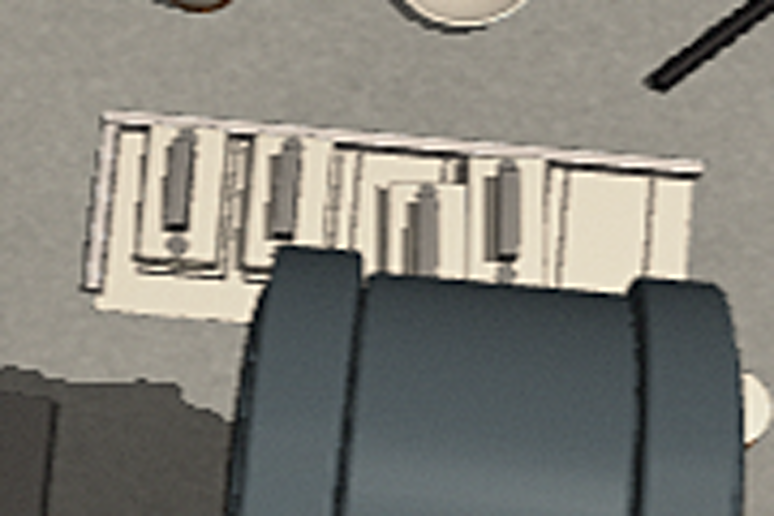

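```bash
python3 - <<'E'
from pk import *
cal=pickle.load(open("pics/w14.pkl","rb"))
im=cv2.imread("pics/w14.png")
u=(np.array([(257,372),(352,366),(363,514)])+.5)/2.2-.5+[100,60]
t,th,e=fitrect(ray(cal,u,30,True),[(-40,-23),(-40,23),(40,23)]); print(t,th,e)
tc=r.get_calibration("top")
u=(np.array([(385,185),(466,185)])+.5)/4.3-.5+[190,110]
W=ray(tc,u,30); print("top far corners",W.round(1))
t2,th2,e2=fitrect(W,[(40,23),(40,-23)]); print(t2,th2,e2)
print("mark3",mark(3))
ov("w14",180,180,200,140,3.9,"pics/w14d.png",pb(t,th))
o=cv2.imread("pics/top4c.png")
for b,c in pb(t,th)+pb(mark(4),mat[1])+pb(mark(2),mat[1])+pb(mark(1),mat[1]): draw(o,tc,b,c,4.3,np.array([190,110]))
cv2.imwrite("pics/top4o.png",o)
E
```

```text
[592.99512053 -33.76216398] -0.01883229452794622 2.1669550341934523
top far corners [[632.2 -11.1]
 [632.8 -58.2]]
[592.49398232 -35.21430814] 0.013640639506861714 0.528510774643534
mark3 [617.97522943 -17.70341862]
```

View pics/w14d.png

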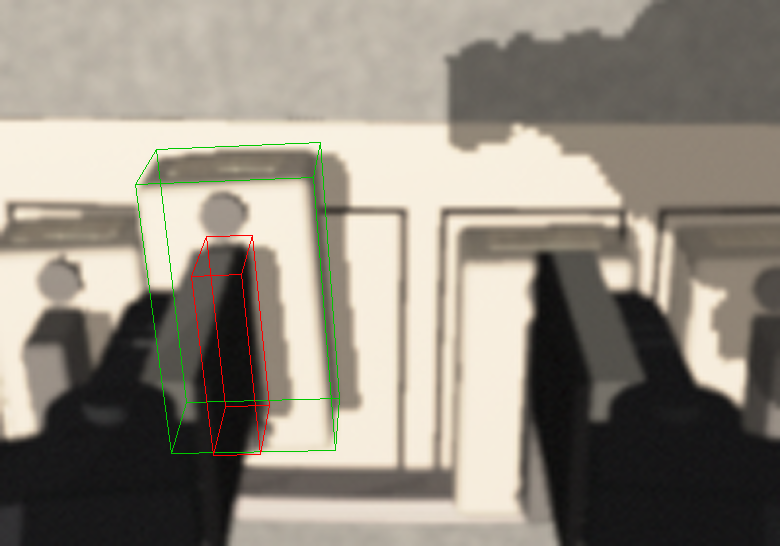

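View pics/top4o.png

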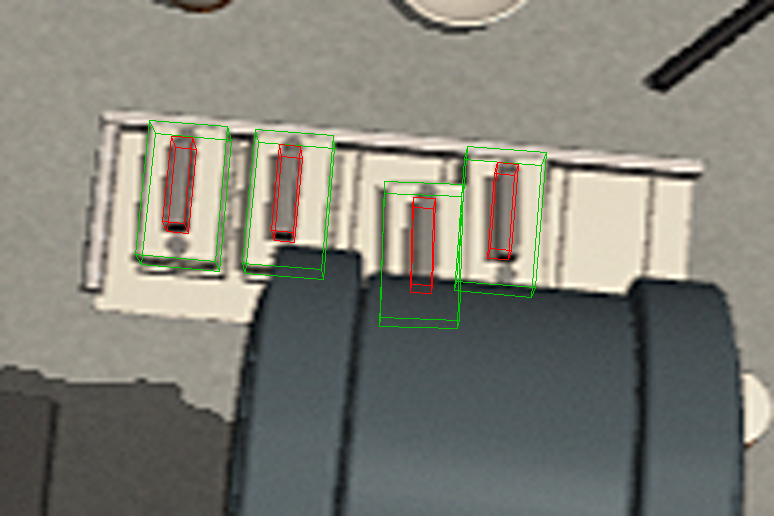

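```bash
python3 - <<'E'
from pk import *
go([592,-34.5,125],down(0+np.pi/2))
E
```

```text
t 29.12 now [394.7 -31.5 262.2] w 34.1  MOVE t [-7.898  0.444  5.462] a [-0.001 -0.003 -0.071]
```

apply_moves([
  {"tx": -2.3,"ty": 0.1,"tz": 1,"ax": 0,"ay": 0,"az": -0.071,"hand": 0.4},
  {"tx": -4.6,"ty": 0.2,"tz": 2,"ax": 0,"ay": 0,"az": -0.071,"hand": 0.4},
  {"tx": -6.8,"ty": 0.4,"tz": 3.5,"ax": 0,"ay": 0,"az": -0.071,"hand": 0.4},
  {"tx": -7.9,"ty": 0.44,"tz": 5.1,"ax": 0,"ay": 0,"az": -0.071,"hand": 0.4},
  {"tx": -7.9,"ty": 0.44,"tz": 5.46,"ax": 0,"ay": 0,"az": -0.071,"hand": 0.4},
  {"tx": -7.9,"ty": 0.44,"tz": 5.46,"ax": 0,"ay": 0,"az": -0.071,"hand": 0.4},
])

```text
t: 29.88
eef_pos: [591.2, -34.5, 123.0]
orientation: [-0.004, -0.0, 1.0, -0.0]
contact_force: [-0.2, 0.4, 0.4]
width: 33.9
```

```bash
python3 w.py w16; python3 - <<'E'
from pk import *
ov("w16",110,90,340,240,2.3,"pics/w16c.png",pb((592.7,-34.5),0.))
E
```

```text
29.925 [591.6 -34.6 124.6] [-0.002 -0.     1.    -0.   ]
```

View pics/w16c.png

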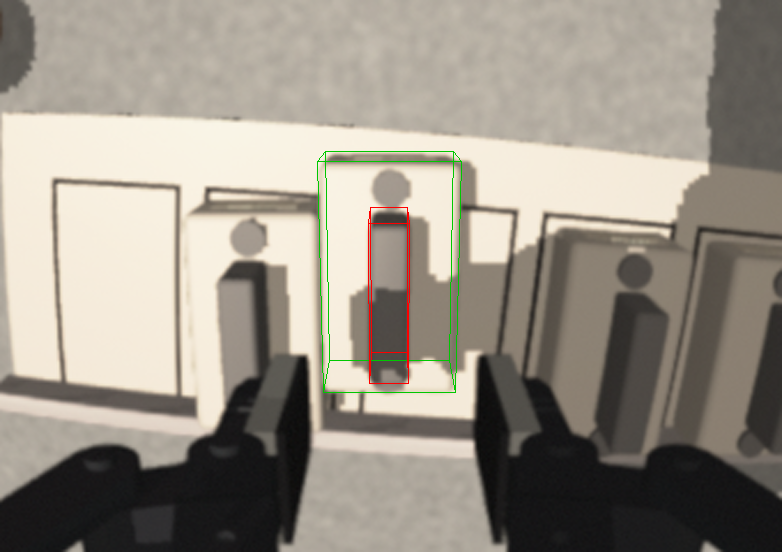

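apply_moves([
  {"tx": 0,"ty": -0.03,"tz": 1.2,"ax": 0,"ay": 0,"az": 0,"hand": 0.32},
  {"tx": 0,"ty": -0.03,"tz": 2.5,"ax": 0,"ay": 0,"az": 0,"hand": 0.32},
  {"tx": 0,"ty": -0.03,"tz": 3.56,"ax": 0,"ay": 0,"az": 0,"hand": 0.32},
  {"tx": 0,"ty": -0.03,"tz": 3.56,"ax": 0,"ay": 0,"az": 0,"hand": 0.32},
  {"tx": 0,"ty": -0.03,"tz": 3.56,"ax": 0,"ay": 0,"az": 0,"hand": 0},
  {"tx": 0,"ty": -0.03,"tz": 3.56,"ax": 0,"ay": 0,"az": 0,"hand": 0},
  {"tx": 0,"ty": -0.03,"tz": 3.56,"ax": 0,"ay": 0,"az": 0,"hand": 0},
])

```text
t: 30.8
eef_pos: [592.2, -35.6, 37.7]
orientation: [-0.001, -0.0, 1.0, -0.001]
contact_force: [-2.4, -1.5, 8.6]
width: 10.8
```

```bash
python3 - <<'E'
from pk import *
place(3,0,0,66,-15)
place(3,0,0,37,1)
E
```

```text
t 30.80 now [592.2 -35.6  37.7] w 10.8  MOVE t [-0.431  0.756 -1.134] a [-0.001 -0.002  0.071]
t 30.80 now [592.2 -35.6  37.7] w 10.8  MOVE t [-1.072  0.712  0.025] a [-0.001 -0.002  0.071]
```

apply_moves([
  {"tx": 0,"ty": 0.05,"tz": -0.6,"ax": 0,"ay": 0,"az": 0,"hand": 0},
  {"tx": 0,"ty": 0.1,"tz": -1.3,"ax": 0,"ay": 0,"az": 0,"hand": 0},
  {"tx": -0.2,"ty": 0.5,"tz": -1.3,"ax": 0,"ay": 0,"az": 0.071,"hand": 0},
  {"tx": -0.43,"ty": 0.76,"tz": -1.2,"ax": 0,"ay": 0,"az": 0.071,"hand": 0},
  {"tx": -0.43,"ty": 0.76,"tz": -0.5,"ax": 0,"ay": 0,"az": 0.071,"hand": 0},
  {"tx": -0.43,"ty": 0.75,"tz": 0,"ax": 0,"ay": 0,"az": 0.071,"hand": 0},
  {"tx": -0.43,"ty": 0.75,"tz": 0.03,"ax": 0,"ay": 0,"az": 0.071,"hand": 0},
])

```text
t: 31.68
eef_pos: [602.9, -16.8, 36.7]
orientation: [-0.001, 0.035, 0.999, -0.001]
contact_force: [-1.0, 0.7, 4.2]
width: 10.8
```

```bash
python3 - <<'E'
from pk import *
print(r.get_state()["contact_force"].round(1))
place(3,0,0,37,1)
E
```

```text
[-1.   0.7  4.2]
t 31.68 now [602.9 -16.8  36.7] w 10.8  MOVE t [-0.642  0.005 -0.014] a [-0.001 -0.002  0.001]
```

apply_moves([
  {"tx": -0.15,"ty": 0,"tz": 0,"ax": 0,"ay": 0,"az": 0,"hand": 0},
  {"tx": -0.3,"ty": 0,"tz": 0,"ax": 0,"ay": 0,"az": 0,"hand": 0},
  {"tx": -0.45,"ty": 0,"tz": 0,"ax": 0,"ay": 0,"az": 0,"hand": 0},
  {"tx": -0.55,"ty": 0,"tz": 0,"ax": 0,"ay": 0,"az": 0,"hand": 0},
  {"tx": -0.6,"ty": 0,"tz": 0,"ax": 0,"ay": 0,"az": 0,"hand": 0},
  {"tx": -0.6,"ty": 0,"tz": 0,"ax": 0,"ay": 0,"az": 0,"hand": 0},
])

```text
t: 32.42
eef_pos: [614.5, -17.5, 36.8]
orientation: [-0.004, 0.035, 0.999, -0.0]
contact_force: [-15.2, 2.1, 14.7]
width: 10.7
```

apply_moves([
  {"tx": -0.04,"ty": 0,"tz": 0,"ax": 0,"ay": 0,"az": 0,"hand": 0},
  {"tx": -0.08,"ty": 0,"tz": 0,"ax": 0,"ay": 0,"az": 0,"hand": 0},
  {"tx": -0.1,"ty": 0,"tz": 0,"ax": 0,"ay": 0,"az": 0,"hand": 0},
])

```text
t: 32.8
eef_pos: [614.6, -17.5, 37.0]
orientation: [-0.006, 0.035, 0.999, -0.0]
contact_force: [-14.2, 1.2, 13.4]
width: 10.8
```

apply_moves([
  {"tx": 0.0,"ty": 0,"tz": 0,"ax": 0,"ay": 0,"az": 0,"hand": 0.2},
  {"tx": 0,"ty": 0,"tz": 0,"ax": 0,"ay": 0,"az": 0,"hand": 0.36},
  {"tx": 0,"ty": 0,"tz": 0,"ax": 0,"ay": 0,"az": 0,"hand": 0.36},
  {"tx": 0,"ty": 0,"tz": -1.2,"ax": 0,"ay": 0,"az": 0,"hand": 0.36},
  {"tx": 0,"ty": 0,"tz": -3,"ax": 0,"ay": 0,"az": 0,"hand": 0.36},
  {"tx": 0,"ty": -1,"tz": -5,"ax": 0,"ay": 0,"az": 0,"hand": 0.36},
  {"tx": 0,"ty": -1,"tz": -6,"ax": 0,"ay": 0,"az": 0,"hand": 0.36},
  {"tx": 0,"ty": -1,"tz": -6,"ax": 0,"ay": 0,"az": 0,"hand": 0.36},
])

```text
t: 33.8
eef_pos: [616.1, -42.8, 189.2]
orientation: [-0.004, 0.035, 0.999, -0.0]
contact_force: [0.8, -0.5, -0.4]
width: 31.0
```

```bash
python3 w.py w17; python3 - <<'E'
from pk import *
it=mb()
for i in range(1,5): it+=pb(mark(i),mat[1])
ov("w17",110,90,340,240,2.3,"pics/w17c.png",[])
ov("w17",110,90,340,240,2.3,"pics/w17o.png",it)
E
```

```text
33.85 [615.3 -42.6 187.5] [-0.005  0.035  0.999 -0.   ]
```

View pics/w17c.png

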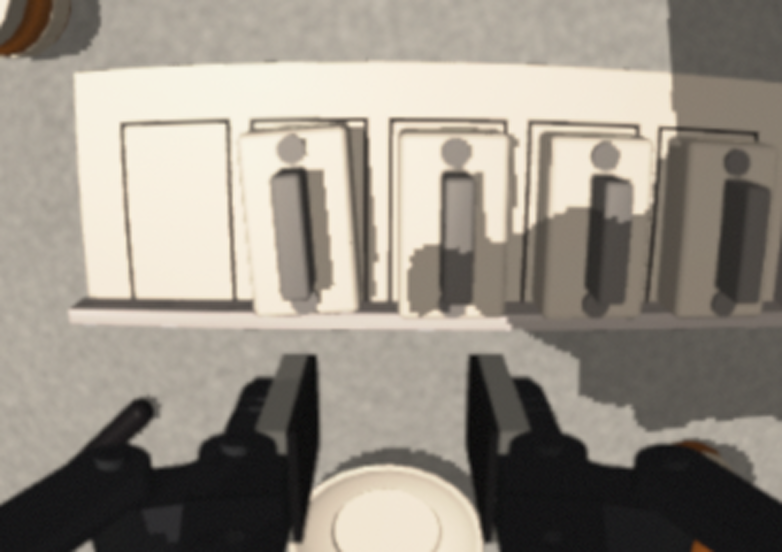

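View pics/w17o.png

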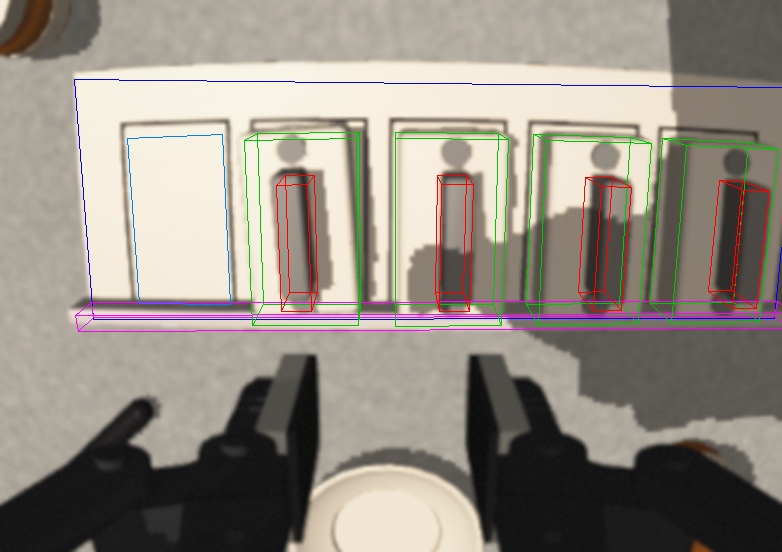

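```bash
cat > chk.py <<'E'
from pk import *
def fitp(n,x0,y0,s,corners,z,M=[(-40,-23),(-40,23),(40,23),(40,-23)]):
    cal=pickle.load(open(f"pics/{n}.pkl","rb")); u=(np.array(corners)+.5)/s-.5+[x0,y0]
    return fitrect(ray(cal,u,z,True),M)
def tomat(t,m):
    k,s=np.cos(m[1]),np.sin(m[1]); d=np.array(t)-m[0]; return np.array([k*d[0]+s*d[1],-s*d[0]+k*d[1]])
E
python3 - <<'E'
from chk import *
a=("w17",110,90,2.3)
# mat from outline near corners: +-(23+m) , x=-30-m ; centers
near=[(122,123),(229,121),(251,120),(367,119),(390,119),(507,122),(529,122),(639,126),(660,128),(757,133)]
m=3.
M=[]
for i in (5,4,3,2,1): y=124-62*(i-1); M+=[(-30-m,y-23-m),(-30-m,y+23+m)]
cal=pickle.load(open("pics/w17.pkl","rb"))
W=ray(cal,(np.array(near)+.5)/2.3-.5+[110,90],0,True); print(np.diff(W[:,1]).round(1), W[:,0].round(1))
mt=fitrect(W,M); print("mat",mt)
for k,c in {"4":[(241,136),(345,127),(360,310),(254,315)],"3":[(399,137),(509,134),(507,317),(406,316)],"2":[(550,137),(652,141),(639,317),(545,317)],"1":[(687,140),(782,152),(766,315),(675,313)]}.items():
    t,th,e=fitp(*a,c,30); print(k,t.round(1),round(th,3),round(e,1)," mat:",tomat(t,mt).round(1),"dyaw",round(th-mt[1],3), "err y",round(tomat(t,mt)[1]-(124-62*(int(k)-1)),1))
E
```

```text
[51.5 10.2 52.  10.2 52.  10.  52.  10.4 51.6] [560.3 564.9 565.5 569.4 570.2 574.7 575.2 579.  580.2 583.6]
mat (array([605.20429406, -16.37366772]), np.float64(-0.0774475876782562), np.float64(0.46926618839476336))
4 [608.9 -80.3] -0.018 1.7  mat: [  8.6 -63.4] dyaw 0.06 err y -1.4
3 [615.2 -15.6] -0.043 1.8  mat: [9.9 1.6] dyaw 0.034 err y 1.6
2 [620.   45.3] -0.065 1.6  mat: [ 9.9 62.6] dyaw 0.012 err y 0.6
1 [624.4 107.8] -0.074 2.3  mat: [  9.5 125.3] dyaw 0.004 err y 1.3
```

```bash
sed -i 's/^mat=.*/mat=((605.2,-16.4),-.0744)/' pk.py; python3 - <<'E'
from pk import *
place(4,0,0,120,-75); place(4,0,0,14,-75)
E
```

```text
t 33.85 now [615.3 -42.6 187.5] w 30.9  MOVE t [ 3.06  -1.449  2.734] a [-0.001 -0.011  0.005]
t 33.85 now [615.3 -42.6 187.5] w 30.9  MOVE t [ 3.015 -1.445  6.973] a [-0.001 -0.011  0.005]
```

apply_moves([
  {"tx": 2,"ty": -1,"tz": 1,"ax": 0,"ay": 0,"az": 0,"hand": 0},
  {"tx": 3.03,"ty": -1.45,"tz": 2.7,"ax": 0,"ay": -0.011,"az": 0.005,"hand": 0},
  {"tx": 3.02,"ty": -1.45,"tz": 4.5,"ax": 0,"ay": -0.011,"az": 0.005,"hand": 0},
  {"tx": 3.02,"ty": -1.45,"tz": 6.3,"ax": 0,"ay": -0.011,"az": 0.005,"hand": 0},
  {"tx": 3.02,"ty": -1.45,"tz": 6.97,"ax": 0,"ay": -0.011,"az": 0.005,"hand": 0},
  {"tx": 3.02,"ty": -1.45,"tz": 6.97,"ax": 0,"ay": -0.011,"az": 0.005,"hand": 0},
])

```text
t: 34.6
eef_pos: [533.6, -73.1, 11.7]
orientation: [-0.002, 0.037, 0.999, -0.0]
contact_force: [-0.4, -0.8, 0.8]
width: -0.3
```

```bash
python3 w.py w18; python3 - <<'E'
from pk import *
ov("w18",110,150,340,200,2.3,"pics/w18c.png",[])
place(4,0,0,14,-51); place(4,0,0,14,-45)
E
```

```text
34.65 [534.6 -73.2  13. ] [-0.001  0.037  0.999 -0.   ]
t 34.65 now [534.6 -73.2  13. ] w 0.1  MOVE t [-1.006 -0.005 -0.042] a [-0.001 -0.002 -0.   ]
t 34.65 now [534.6 -73.2  13. ] w 0.1  MOVE t [-1.246 -0.005 -0.043] a [-0.001 -0.002 -0.   ]
```

View pics/w18c.png

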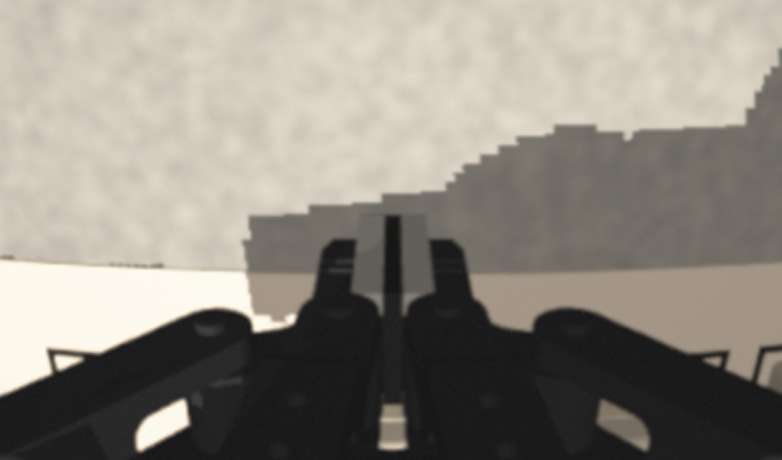

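apply_moves([
  {"tx": -0.4,"ty": 0,"tz": -0.04,"ax": 0,"ay": 0,"az": 0,"hand": 0},
  {"tx": -0.7,"ty": 0,"tz": -0.04,"ax": 0,"ay": 0,"az": 0,"hand": 0},
  {"tx": -0.9,"ty": 0,"tz": -0.04,"ax": 0,"ay": 0,"az": 0,"hand": 0},
  {"tx": -1,"ty": 0,"tz": -0.04,"ax": 0,"ay": 0,"az": 0,"hand": 0},
  {"tx": -1.05,"ty": 0,"tz": -0.04,"ax": 0,"ay": 0,"az": 0,"hand": 0},
  {"tx": -1.05,"ty": 0,"tz": -0.04,"ax": 0,"ay": 0,"az": 0,"hand": 0},
])

```text
t: 35.4
eef_pos: [559.3, -74.9, 13.8]
orientation: [-0.002, 0.037, 0.999, -0.0]
contact_force: [-5.9, 1.1, 3.4]
width: -0.0
```

apply_moves([
  {"tx": -0.04,"ty": 0,"tz": 0,"ax": 0,"ay": 0,"az": 0,"hand": 0},
  {"tx": -0.08,"ty": 0,"tz": 0,"ax": 0,"ay": 0,"az": 0,"hand": 0},
  {"tx": -0.08,"ty": 0,"tz": 0,"ax": 0,"ay": 0,"az": 0,"hand": 0},
])

```text
t: 35.78
eef_pos: [559.4, -74.8, 13.5]
orientation: [-0.004, 0.037, 0.999, 0.0]
contact_force: [-7.9, 1.1, 5.5]
width: 0.3
```

apply_moves([
  {"tx": -0.08,"ty": 0,"tz": 0,"ax": 0,"ay": 0,"az": 0,"hand": 0},
  {"tx": -0.15,"ty": 0,"tz": 0,"ax": 0,"ay": 0,"az": 0,"hand": 0},
  {"tx": -0.15,"ty": 0,"tz": 0,"ax": 0,"ay": 0,"az": 0,"hand": 0},
])

```text
t: 36.15
eef_pos: [559.5, -74.5, 12.9]
orientation: [-0.007, 0.037, 0.999, 0.0]
contact_force: [-14.2, 2.1, 8.8]
width: 0.1
```

apply_moves([
  {"tx": 0.4,"ty": 0,"tz": 0,"ax": 0,"ay": 0,"az": 0,"hand": 0},
  {"tx": 0.7,"ty": 0.2,"tz": 0,"ax": 0,"ay": 0,"az": 0,"hand": 0},
  {"tx": 0.7,"ty": 1.5,"tz": 0,"ax": 0,"ay": 0,"az": 0,"hand": 0},
  {"tx": 0.7,"ty": 2.5,"tz": 0,"ax": 0,"ay": 0,"az": 0,"hand": 0},
  {"tx": 0.7,"ty": 2.5,"tz": 0,"ax": 0,"ay": 0,"az": 0,"hand": 0},
])

```text
t: 36.78
eef_pos: [547.1, -9.4, 13.4]
orientation: [-0.007, 0.036, 0.999, 0.001]
contact_force: [-0.3, 0.2, -0.9]
width: -0.2
```

```bash
python3 - <<'E'
from pk import *
place(3,0,0,14,-51)
E
```

```text
t 36.77 now [547.1  -9.4  13.4] w -0.2  MOVE t [-0.696 -0.109 -0.031] a [ 0.001 -0.013  0.002]
```

apply_moves([
  {"tx": -0.2,"ty": -0.1,"tz": -0.03,"ax": 0,"ay": -0.013,"az": 0,"hand": 0},
  {"tx": -0.4,"ty": -0.1,"tz": -0.03,"ax": 0,"ay": -0.013,"az": 0,"hand": 0},
  {"tx": -0.55,"ty": -0.1,"tz": -0.03,"ax": 0,"ay": -0.013,"az": 0,"hand": 0},
  {"tx": -0.7,"ty": -0.1,"tz": -0.03,"ax": 0,"ay": -0.013,"az": 0,"hand": 0},
  {"tx": -0.8,"ty": -0.1,"tz": -0.03,"ax": 0,"ay": -0.013,"az": 0,"hand": 0},
  {"tx": -0.8,"ty": -0.1,"tz": -0.03,"ax": 0,"ay": -0.013,"az": 0,"hand": 0},
])

```text
t: 37.52
eef_pos: [565.8, -13.4, 13.6]
orientation: [-0.001, 0.036, 0.999, 0.0]
contact_force: [-3.7, -0.1, 2.5]
width: -0.0
```

apply_moves([
  {"tx": -0.08,"ty": 0,"tz": 0,"ax": 0,"ay": 0,"az": 0,"hand": 0},
  {"tx": -0.15,"ty": 0,"tz": 0,"ax": 0,"ay": 0,"az": 0,"hand": 0},
  {"tx": -0.15,"ty": 0,"tz": 0,"ax": 0,"ay": 0,"az": 0,"hand": 0},
])

```text
t: 37.9
eef_pos: [565.8, -13.4, 13.0]
orientation: [-0.005, 0.036, 0.999, 0.0]
contact_force: [-14.0, 1.4, 8.5]
width: 0.2
```

apply_moves([
  {"tx": 0.4,"ty": 0,"tz": 0,"ax": 0,"ay": 0,"az": 0,"hand": 0},
  {"tx": 0.7,"ty": 0.2,"tz": 0,"ax": 0,"ay": 0,"az": 0,"hand": 0},
  {"tx": 0.7,"ty": 1.5,"tz": -0.05,"ax": 0,"ay": -0.01,"az": 0,"hand": 0},
  {"tx": 0.7,"ty": 2.48,"tz": -0.05,"ax": 0,"ay": -0.01,"az": 0,"hand": 0},
  {"tx": 0.4,"ty": 2.48,"tz": -0.05,"ax": 0,"ay": -0.01,"az": 0,"hand": 0},
  {"tx": 0.2,"ty": 2.48,"tz": -0.05,"ax": 0,"ay": -0.01,"az": 0,"hand": 0},
  {"tx": 0,"ty": 2.48,"tz": -0.05,"ax": 0,"ay": -0.01,"az": 0,"hand": 0},
  {"tx": 0,"ty": 2.48,"tz": -0.05,"ax": 0,"ay": -0.01,"az": 0,"hand": 0},
])

```text
t: 38.9
eef_pos: [570.5, 47.7, 14.1]
orientation: [0.0, 0.037, 0.999, 0.0]
contact_force: [0.0, 0.8, -0.2]
width: -0.2
```

apply_moves([
  {"tx": -0.08,"ty": 0,"tz": 0,"ax": 0,"ay": 0,"az": 0,"hand": 0},
  {"tx": -0.15,"ty": 0,"tz": 0,"ax": 0,"ay": 0,"az": 0,"hand": 0},
  {"tx": -0.15,"ty": 0,"tz": 0,"ax": 0,"ay": 0,"az": 0,"hand": 0},
])

```text
t: 39.28
eef_pos: [570.5, 47.4, 13.5]
orientation: [-0.003, 0.037, 0.999, 0.0]
contact_force: [-12.8, 2.9, 7.2]
width: -0.6
```

apply_moves([
  {"tx": 0.4,"ty": 0,"tz": 0,"ax": 0,"ay": 0,"az": 0,"hand": 0},
  {"tx": 0.7,"ty": 0.2,"tz": 0,"ax": 0,"ay": 0,"az": 0,"hand": 0},
  {"tx": 0.7,"ty": 1.5,"tz": -0.03,"ax": 0,"ay": -0.008,"az": 0,"hand": 0},
  {"tx": 0.7,"ty": 2.45,"tz": -0.03,"ax": 0,"ay": -0.008,"az": 0,"hand": 0},
  {"tx": 0.4,"ty": 2.45,"tz": -0.03,"ax": 0,"ay": -0.008,"az": 0,"hand": 0},
  {"tx": 0.2,"ty": 2.45,"tz": -0.03,"ax": 0,"ay": -0.008,"az": 0,"hand": 0},
  {"tx": 0,"ty": 2.45,"tz": -0.03,"ax": 0,"ay": -0.008,"az": 0,"hand": 0},
  {"tx": 0,"ty": 2.45,"tz": -0.03,"ax": 0,"ay": -0.008,"az": 0,"hand": 0},
])

```text
t: 40.28
eef_pos: [575.0, 107.7, 14.1]
orientation: [0.001, 0.037, 0.999, 0.0]
contact_force: [-0.7, -0.4, 0.3]
width: -0.1
```

apply_moves([
  {"tx": -0.08,"ty": 0,"tz": 0,"ax": 0,"ay": 0,"az": 0,"hand": 0},
  {"tx": -0.15,"ty": 0,"tz": 0,"ax": 0,"ay": 0,"az": 0,"hand": 0},
  {"tx": -0.15,"ty": 0,"tz": 0,"ax": 0,"ay": 0,"az": 0,"hand": 0},
])

```text
t: 40.65
eef_pos: [575.1, 107.4, 13.7]
orientation: [-0.003, 0.037, 0.999, 0.0]
contact_force: [-13.9, 3.9, 9.6]
width: -0.2
```

apply_moves([
  {"tx": 0.4,"ty": 0,"tz": 0,"ax": 0,"ay": 0,"az": 0,"hand": 0},
  {"tx": 1,"ty": -0.5,"tz": -1,"ax": 0,"ay": 0,"az": 0,"hand": 0},
  {"tx": 1,"ty": -2,"tz": -3,"ax": 0,"ay": 0,"az": 0,"hand": 0},
  {"tx": 0,"ty": -4,"tz": -5,"ax": 0,"ay": 0,"az": 0,"hand": 0},
  {"tx": -1.5,"ty": -5,"tz": -7,"ax": 0,"ay": 0,"az": 0,"hand": 0},
  {"tx": -2,"ty": -5,"tz": -8,"ax": 0,"ay": 0,"az": 0,"hand": 0},
  {"tx": -2,"ty": -5,"tz": -8,"ax": 0,"ay": 0,"az": 0,"hand": 0},
])

```text
t: 41.52
eef_pos: [619.3, -22.5, 216.0]
orientation: [0.0, 0.038, 0.999, 0.0]
contact_force: [0.5, 0.2, -0.7]
width: 0.3
```

```bash
python3 w.py w19; python3 - <<'E'
from pk import *
ov("w19",110,90,340,240,2.3,"pics/w19c.png",[])
E
```

```text
41.575 [617.6 -21.9 214. ] [-0.001  0.038  0.999  0.   ]
```

View pics/w19c.png

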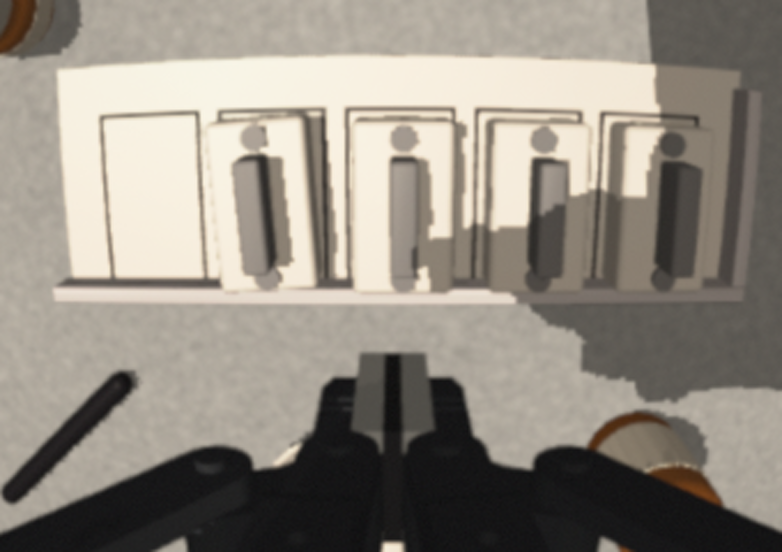

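```bash
python3 - <<'E'
from chk import *
a=("w19",110,90,2.3)
near=[(101,116),(200,112),(219,110),(326,108),(347,108),(455,109),(477,109),(581,113),(603,113),(697,118)]
M=[];m=3
for i in (5,4,3,2,1): y=124-62*(i-1); M+=[(-30-m,y-23-m),(-30-m,y+23+m)]
cal=pickle.load(open("pics/w19.pkl","rb"))
W=ray(cal,(np.array(near)+.5)/2.3-.5+[110,90],0,True)
mt=fitrect(W,M); print("mat",mt)
for k,c in {"4":[(207,128),(302,116),(319,285),(222,291)],"3":[(354,123),(452,123),(455,289),(356,290)],"2":[(492,124),(589,127),(584,290),(488,288)],"1":[(626,125),(714,133),(704,289),(617,286)]}.items():
    t,th,e=fitp(*a,c,30); print(k,t.round(1),round(th,3),round(e,1)," mat:",tomat(t,mt).round(1),"dyaw",round(th-mt[1],3), "err y",round(tomat(t,mt)[1]-(124-62*(int(k)-1)),1))
E
```

```text
mat (array([605.06823933, -16.24279488]), np.float64(-0.07884192309683699), np.float64(0.5042288789531226))
4 [609.2 -79.9] -0.011 1.9  mat: [  9.1 -63.2] dyaw 0.068 err y -1.2
3 [615.  -15.7] -0.061 2.1  mat: [9.8 1.3] dyaw 0.018 err y 1.3
2 [619.7  45.4] -0.069 2.2  mat: [ 9.8 62.6] dyaw 0.01 err y 0.6
1 [624.  107.4] -0.073 2.3  mat: [  9.1 124.7] dyaw 0.006 err y 0.7
```

```bash
sed -i 's/^mat=.*/mat=((605.1,-16.3),-.0775)/' pk.py; python3 - <<'E'
from pk import *
go([609.2,-79.9,100],down(-.011+np.pi/2))
E
```

```text
t 41.58 now [617.6 -21.9 214. ] w -0.2  MOVE t [ 0.147 -2.342  4.559] a [ 0.001 -0.003 -0.064]
```

apply_moves([
  {"tx": 0.15,"ty": -1.5,"tz": 0.5,"ax": 0,"ay": 0,"az": -0.064,"hand": 0.4},
  {"tx": 0.15,"ty": -2.34,"tz": 2,"ax": 0,"ay": 0,"az": -0.064,"hand": 0.4},
  {"tx": 0.15,"ty": -2.34,"tz": 3.5,"ax": 0,"ay": 0,"az": -0.064,"hand": 0.4},
  {"tx": 0.15,"ty": -2.34,"tz": 4.2,"ax": 0,"ay": 0,"az": -0.064,"hand": 0.4},
  {"tx": 0.15,"ty": -2.34,"tz": 4.2,"ax": 0,"ay": 0,"az": -0.064,"hand": 0.4},
])

```text
t: 42.2
eef_pos: [606.7, -79.3, 106.4]
orientation: [-0.004, 0.005, 1.0, 0.001]
contact_force: [-0.3, 0.2, 0.4]
width: 34.0
```

```bash
python3 w.py w20; python3 - <<'E'
from pk import *
ov("w20",110,90,340,240,2.3,"pics/w20c.png",pb((609.2,-79.9),-.011))
go([609.2,-79.9,36],down(-.011+np.pi/2))
E
```

```text
42.25 [607.8 -79.4 107.9] [-0.003  0.005  1.     0.001]
t 42.25 now [607.8 -79.4 107.9] w 34.3  MOVE t [-0.074 -0.023  2.875] a [ 0.001 -0.006  0.   ]
```

View pics/w20c.png

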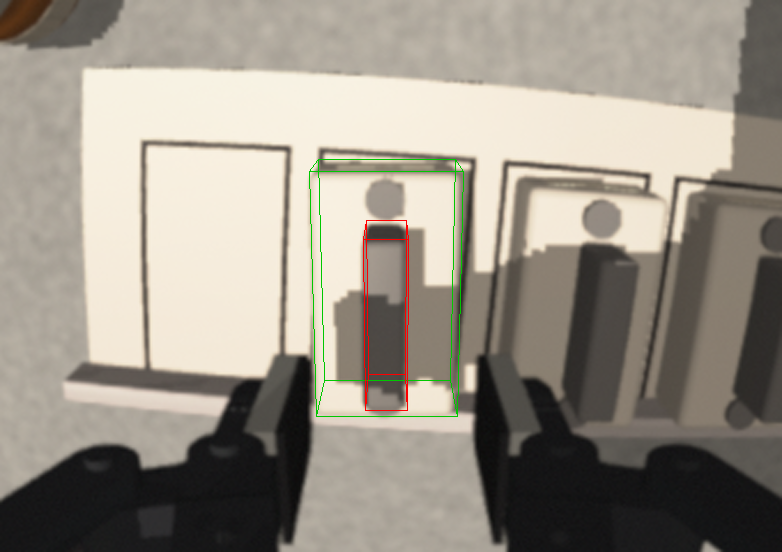

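apply_moves([
  {"tx": -0.07,"ty": -0.04,"tz": 1.4,"ax": 0,"ay": -0.006,"az": 0,"hand": 0.4},
  {"tx": -0.07,"ty": -0.04,"tz": 2.85,"ax": 0,"ay": -0.006,"az": 0,"hand": 0.4},
  {"tx": -0.07,"ty": -0.04,"tz": 2.85,"ax": 0,"ay": -0.006,"az": 0,"hand": 0.4},
  {"tx": -0.07,"ty": -0.04,"tz": 2.85,"ax": 0,"ay": -0.006,"az": 0,"hand": 0},
  {"tx": -0.07,"ty": -0.04,"tz": 2.85,"ax": 0,"ay": -0.006,"az": 0,"hand": 0},
  {"tx": -0.07,"ty": -0.04,"tz": 2.85,"ax": 0,"ay": -0.006,"az": 0,"hand": 0},
])

```text
t: 43.0
eef_pos: [610.2, -80.5, 38.4]
orientation: [0.002, 0.005, 1.0, 0.0]
contact_force: [-0.8, -0.6, 6.6]
width: 10.5
```

```bash
python3 - <<'E'
from pk import *
place(4,0,0,45,-8)
place(4,0,0,37,-8)
E
```

```text
t 43.00 now [610.2 -80.5  38.4] w 10.5  MOVE t [ 0.316  0.086 -0.266] a [0.001 0.003 0.067]
t 43.00 now [610.2 -80.5  38.4] w 10.5  MOVE t [0.317 0.086 0.054] a [0.001 0.003 0.067]
```

apply_moves([
  {"tx": 0.1,"ty": 0.02,"tz": -0.2,"ax": 0,"ay": 0,"az": 0,"hand": 0},
  {"tx": 0.32,"ty": 0.09,"tz": -0.3,"ax": 0,"ay": 0,"az": 0.067,"hand": 0},
  {"tx": 0.32,"ty": 0.09,"tz": -0.3,"ax": 0,"ay": 0,"az": 0.067,"hand": 0},
  {"tx": 0.32,"ty": 0.09,"tz": 0,"ax": 0,"ay": 0,"az": 0.067,"hand": 0},
  {"tx": 0.32,"ty": 0.09,"tz": 0.03,"ax": 0,"ay": 0,"az": 0.067,"hand": 0},
  {"tx": 0.32,"ty": 0.09,"tz": 0.03,"ax": 0,"ay": 0,"az": 0.067,"hand": 0},
])

```text
t: 43.75
eef_pos: [602.9, -78.7, 38.2]
orientation: [0.002, 0.038, 0.999, -0.0]
contact_force: [-1.4, -1.2, 8.9]
width: 10.7
```

```bash
python3 - <<'E'
from pk import *
print(r.get_state()["contact_force"].round(1))
place(4,0,0,37.5,1)
E
```

```text
[-1.4 -1.2  8.9]
t 43.75 now [602.9 -78.7  38.2] w 10.7  MOVE t [-0.336  0.014  0.031] a [0.    0.005 0.001]
```

apply_moves([
  {"tx": -0.1,"ty": 0.01,"tz": -0.03,"ax": 0,"ay": 0.005,"az": 0,"hand": 0},
  {"tx": -0.2,"ty": 0.01,"tz": -0.03,"ax": 0,"ay": 0.005,"az": 0,"hand": 0},
  {"tx": -0.3,"ty": 0.01,"tz": -0.03,"ax": 0,"ay": 0.005,"az": 0,"hand": 0},
  {"tx": -0.36,"ty": 0.01,"tz": -0.03,"ax": 0,"ay": 0.005,"az": 0,"hand": 0},
  {"tx": -0.36,"ty": 0.01,"tz": -0.03,"ax": 0,"ay": 0.005,"az": 0,"hand": 0},
])

```text
t: 44.38
eef_pos: [611.8, -79.1, 38.8]
orientation: [-0.0, 0.038, 0.999, 0.0]
contact_force: [-0.2, -1.1, -1.1]
width: 10.7
```

apply_moves([
  {"tx": -0.05,"ty": 0,"tz": 0,"ax": 0,"ay": 0,"az": 0,"hand": 0},
  {"tx": -0.1,"ty": 0,"tz": 0,"ax": 0,"ay": 0,"az": 0,"hand": 0},
  {"tx": -0.1,"ty": 0,"tz": 0,"ax": 0,"ay": 0,"az": 0,"hand": 0},
])

```text
t: 44.75
eef_pos: [612.0, -79.0, 38.5]
orientation: [-0.002, 0.038, 0.999, 0.0]
contact_force: [-8.8, 0.9, 4.4]
width: 10.4
```

Contact at the fence; release, rise and check.

apply_moves([
  {"tx": 0.0,"ty": 0,"tz": 0,"ax": 0,"ay": 0,"az": 0,"hand": 0.2},
  {"tx": 0,"ty": 0,"tz": 0,"ax": 0,"ay": 0,"az": 0,"hand": 0.36},
  {"tx": 0,"ty": 0,"tz": 0,"ax": 0,"ay": 0,"az": 0,"hand": 0.36},
  {"tx": 0,"ty": 0,"tz": -1.2,"ax": 0,"ay": 0,"az": 0,"hand": 0.36},
  {"tx": 0,"ty": 0,"tz": -3,"ax": 0,"ay": 0,"az": 0,"hand": 0.36},
  {"tx": 0,"ty": 1.5,"tz": -5,"ax": 0,"ay": 0,"az": 0,"hand": 0.36},
  {"tx": 0,"ty": 2.4,"tz": -7,"ax": 0,"ay": 0,"az": 0,"hand": 0.36},
  {"tx": 0,"ty": 2.4,"tz": -7,"ax": 0,"ay": 0,"az": 0,"hand": 0.36},
])

```text
t: 45.75
eef_pos: [619.7, -17.8, 218.0]
orientation: [0.002, 0.037, 0.999, 0.0]
contact_force: [1.1, -0.5, -0.7]
width: 30.8
```

```bash
python3 w.py w21; python3 - <<'E'
from pk import *
ov("w21",110,90,340,240,2.3,"pics/w21c.png",[])
E
```

```text
45.8 [618.6 -18.6 215.4] [-0.     0.038  0.999  0.   ]
```

View pics/w21c.png

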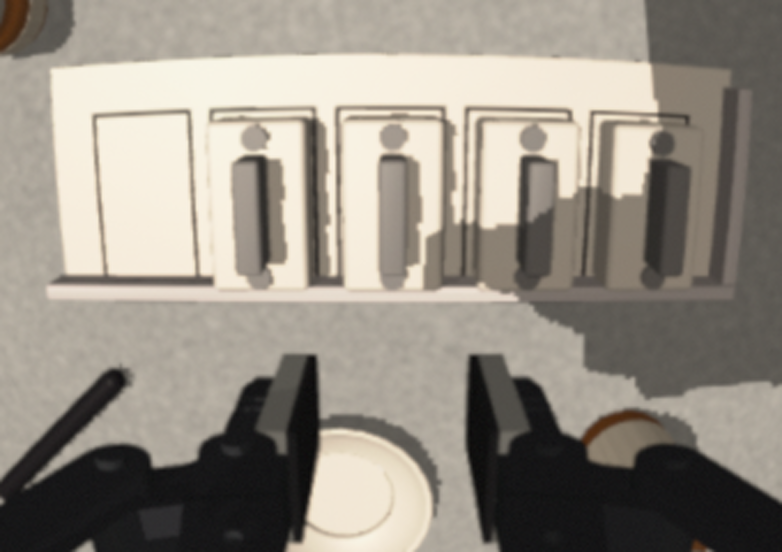

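```bash
python3 - <<'E'
from chk import *
a=("w21",110,90,2.3)
near=[(94,115),(189,111),(210,109),(315,108),(337,107),(445,107),(467,108),(571,111),(593,112),(689,117)]
M=[];m=3
for i in (5,4,3,2,1): y=124-62*(i-1); M+=[(-30-m,y-23-m),(-30-m,y+23+m)]
cal=pickle.load(open("pics/w21.pkl","rb"))
W=ray(cal,(np.array(near)+.5)/2.3-.5+[110,90],0,True)
mt=fitrect(W,M); print("mat",mt)
for k,c in {"4":[(209,121),(305,120),(309,288),(215,289)],"3":[(344,120),(443,120),(441,289),(344,289)],"2":[(481,122),(579,124),(573,289),(478,287)],"1":[(616,122),(703,128),(691,289),(606,286)]}.items():
    t,th,e=fitp(*a,c,30); print(k,t.round(1),round(th,3),round(e,1)," mat:",tomat(t,mt).round(1),"dyaw",round(th-mt[1],3), "err y",round(tomat(t,mt)[1]-(124-62*(int(k)-1)),1))
go([563.3-1.5,-403.8,260],down(.061))
E
```

```text
mat (array([605.16173744, -16.39800416]), np.float64(-0.07866666947494128), np.float64(0.7594872417691124))
4 [610.1 -77.1] -0.081 1.3  mat: [  9.7 -60.1] dyaw -0.003 err y 1.9
3 [615.  -16.1] -0.079 1.4  mat: [9.8 1.1] dyaw -0.001 err y 1.1
2 [619.8  45.5] -0.069 1.7  mat: [ 9.7 62.9] dyaw 0.01 err y 0.9
1 [623.9 107. ] -0.078 1.5  mat: [  8.9 124.5] dyaw 0.001 err y 0.5
t 45.80 now [618.6 -18.6 215.4] w 30.8  MOVE t [  1.105 -15.534  -1.786] a [-0.000e+00 -1.000e-03  1.434e+00]
```

apply_moves([
  {"tx": 0.1,"ty": -2,"tz": -1.8,"ax": 0,"ay": 0,"az": 0.18,"hand": 0.4},
  {"tx": 0.3,"ty": -4,"tz": -1.8,"ax": 0,"ay": 0,"az": 0.36,"hand": 0.4},
  {"tx": 0.4,"ty": -6,"tz": -1.8,"ax": 0,"ay": 0,"az": 0.54,"hand": 0.4},
  {"tx": 0.6,"ty": -8,"tz": -1.8,"ax": 0,"ay": 0,"az": 0.72,"hand": 0.4},
  {"tx": 0.8,"ty": -10,"tz": -1.8,"ax": 0,"ay": 0,"az": 0.9,"hand": 0.4},
  {"tx": 0.9,"ty": -12,"tz": -1.8,"ax": 0,"ay": 0,"az": 1.08,"hand": 0.4},
  {"tx": 1,"ty": -14,"tz": -1.8,"ax": 0,"ay": 0,"az": 1.26,"hand": 0.4},
  {"tx": 1.1,"ty": -15.53,"tz": -1.8,"ax": 0,"ay": 0,"az": 1.434,"hand": 0.4},
])

```text
t: 46.8
eef_pos: [560.7, -406.2, 258.2]
orientation: [-0.002, 0.688, 0.726, -0.0]
contact_force: [0.3, 0.2, 0.5]
width: 34.4
```

```bash
python3 - <<'E'
from pk import *
go([561.8,-403.8,210],down(.061))
E
```

```text
t 46.80 now [ 560.7 -406.2  258.2] w 34.4  MOVE t [0.088 0.056 1.928] a [-0.003 -0.002 -0.007]
```

apply_moves([
  {"tx": 0.09,"ty": 0.06,"tz": 1.2,"ax": 0,"ay": 0,"az": 0,"hand": 0.4},
  {"tx": 0.09,"ty": 0.06,"tz": 1.93,"ax": 0,"ay": 0,"az": 0,"hand": 0.4},
  {"tx": 0.09,"ty": 0.06,"tz": 1.93,"ax": 0,"ay": 0,"az": 0,"hand": 0.4},
])

```text
t: 47.18
eef_pos: [560.4, -403.7, 206.8]
orientation: [-0.004, 0.688, 0.726, -0.001]
contact_force: [-0.1, -0.1, 0.0]
width: 34.3
```

```bash
python3 w.py w22; python3 - <<'E'
from pk import *
ov("w22",150,80,260,220,3,"pics/w22c.png",[(box((561.8,-403.8),.061,10,60,12,142),(0,255,0))])
go([561.8,-403.8,112],down(.061))
E
```

```text
47.225 [ 561.  -403.8  208.5] [-0.003  0.688  0.726 -0.001]
t 47.23 now [ 561.  -403.8  208.5] w 33.6  MOVE t [-0.014  0.05   3.859] a [-0.005 -0.003 -0.008]
```

View pics/w22c.png

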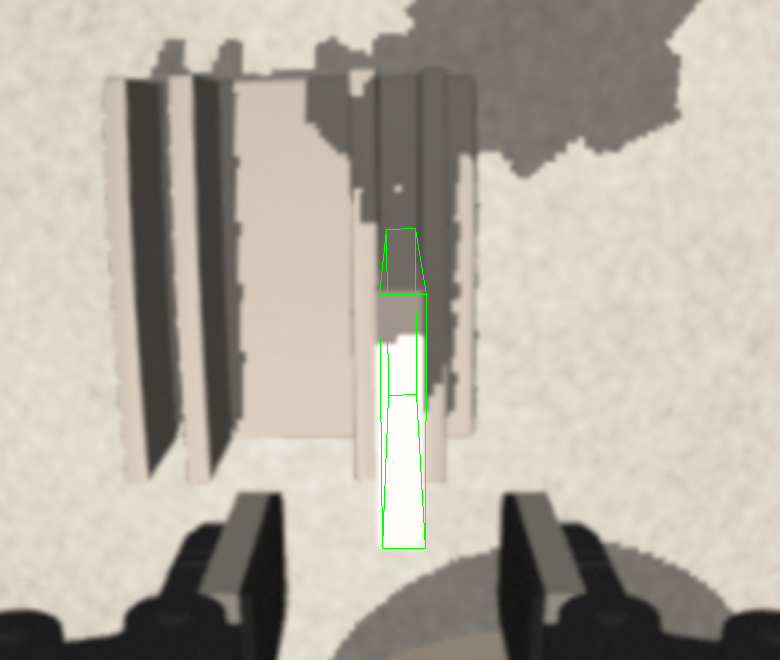

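apply_moves([
  {"tx": 0,"ty": 0.03,"tz": 2,"ax": 0,"ay": 0,"az": -0.008,"hand": 0.4},
  {"tx": 0,"ty": 0.03,"tz": 3.7,"ax": -0.005,"ay": 0,"az": -0.008,"hand": 0.4},
  {"tx": 0,"ty": 0.03,"tz": 3.93,"ax": -0.005,"ay": 0,"az": -0.008,"hand": 0.4},
  {"tx": 0,"ty": 0.03,"tz": 3.93,"ax": -0.005,"ay": 0,"az": -0.008,"hand": 0.4},
  {"tx": 0,"ty": 0.03,"tz": 3.93,"ax": -0.005,"ay": 0,"az": -0.008,"hand": 0},
  {"tx": 0,"ty": 0.03,"tz": 3.93,"ax": -0.005,"ay": 0,"az": -0.008,"hand": 0},
  {"tx": 0,"ty": 0.03,"tz": 3.93,"ax": -0.005,"ay": 0,"az": -0.008,"hand": 0},
], force=50)

```text
t: 48.1
eef_pos: [562.3, -404.3, 112.6]
orientation: [0.001, 0.685, 0.728, 0.001]
contact_force: [-0.2, -0.2, 7.2]
width: 9.1
```

```bash
cat > hk.py <<'E'
from h import *
hook=((410.8,345.5),.222); HT=28.6
def hp(x,zc,y=0,lift=0):
    """TCP target with window centre at hook x,y, height zc"""
    k,s=np.cos(hook[1]),np.sin(hook[1])
    return go([hook[0][0]+k*x-s*y,hook[0][1]+s*x+k*y,zc+HT+lift],down(hook[1]))
E
python3 - <<'E'
from hk import *
hp(72,135,lift=80)
E
```

```text
t 48.10 now [ 562.3 -404.3  112.6] w 9.1  MOVE t [30.772 -1.353 -5.214] a [ 0.003 -0.001 -0.161]
```

apply_moves([
  {"tx": 0,"ty": 0,"tz": -1.2,"ax": 0,"ay": 0,"az": 0,"hand": 0},
  {"tx": 0,"ty": 0,"tz": -3,"ax": 0,"ay": 0,"az": 0,"hand": 0},
  {"tx": 0,"ty": 0,"tz": -5,"ax": 0,"ay": 0,"az": 0,"hand": 0},
  {"tx": 1,"ty": -0.1,"tz": -5.5,"ax": 0,"ay": 0,"az": 0,"hand": 0},
  {"tx": 3,"ty": -0.2,"tz": -5.5,"ax": 0,"ay": 0,"az": 0,"hand": 0},
  {"tx": 5,"ty": -0.3,"tz": -5.5,"ax": 0,"ay": 0,"az": 0,"hand": 0},
  {"tx": 7,"ty": -0.4,"tz": -5.5,"ax": 0,"ay": 0,"az": 0,"hand": 0},
  {"tx": 9,"ty": -0.5,"tz": -5.5,"ax": 0,"ay": 0,"az": 0,"hand": 0},
], force=70)

```text
t: 49.1
eef_pos: [534.5, -178.2, 249.9]
orientation: [0.0, 0.685, 0.729, 0.001]
contact_force: [0.2, -0.3, -1.3]
width: 8.7
```

apply_moves([
  {"tx": 2,"ty": -0.1,"tz": 0,"ax": 0,"ay": 0,"az": 0,"hand": 0},
  {"tx": 4,"ty": -0.2,"tz": 0,"ax": 0,"ay": 0,"az": 0,"hand": 0},
  {"tx": 6,"ty": -0.3,"tz": 0,"ax": 0,"ay": 0,"az": 0,"hand": 0},
  {"tx": 8,"ty": -0.4,"tz": 0,"ax": 0,"ay": 0,"az": -0.03,"hand": 0},
  {"tx": 10,"ty": -0.5,"tz": 0,"ax": 0,"ay": 0,"az": -0.06,"hand": 0},
  {"tx": 12,"ty": -0.6,"tz": 0,"ax": 0,"ay": 0,"az": -0.09,"hand": 0},
  {"tx": 14,"ty": -0.7,"tz": 0,"ax": 0,"ay": 0,"az": -0.12,"hand": 0},
  {"tx": 16,"ty": -0.8,"tz": 0,"ax": 0,"ay": 0,"az": -0.16,"hand": 0},
])

```text
t: 50.1
eef_pos: [488.4, 221.6, 250.2]
orientation: [0.0, 0.624, 0.781, 0.001]
contact_force: [1.0, -0.3, -1.5]
width: 8.8
```

```bash
python3 - <<'E'
from hk import *
hp(72,135,lift=80)
E
```

```text
t 50.10 now [488.4 221.6 250.2] w 8.8  MOVE t [5.518 0.948 0.27 ] a [ 0.002 -0.001  0.001]
```

```bash
python3 w.py w23; python3 - <<'E'
from hk import *
im=r.capture("top"); cv2.imwrite("pics/top5.png",im)
E
```

```text
50.15 [488.  226.5 249.9] [-0.001  0.622  0.783  0.002]
```

View pics/w23.png

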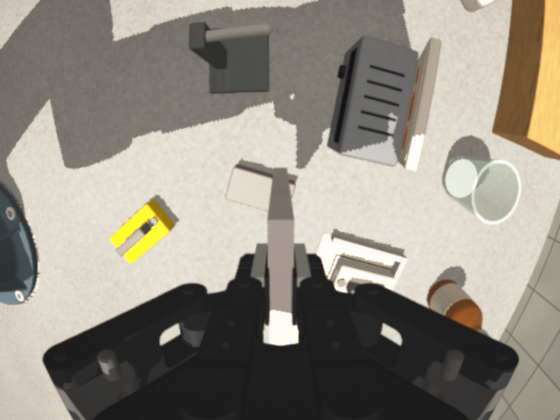

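View pics/top5.png

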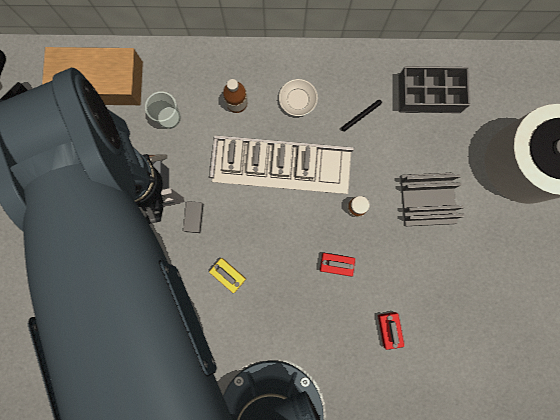

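```bash
cat >> hk.py <<'E'
import pickle
def hov(n,x0,y0,w,h,s,out,hk=None):
    hk=hk or hook
    cal=pickle.load(open(f"pics/{n}.pkl","rb")); o=crop(cv2.imread(f"pics/{n}.png"),x0,y0,w,h,s)
    for b in (box(*hk,70,80,0,12),box(*hk,14,24,12,130,-20)): draw(o,cal,b,(0,255,255),s,np.array([x0,y0]),True)
    k,q=np.cos(hk[1]),np.sin(hk[1]); L=np.array([[-13,0,122],[-13+52*np.cos(np.pi/12),0,122+52*np.sin(np.pi/12)]])
    Wp=np.c_[hk[0][0]+k*L[:,0],hk[0][1]+q*L[:,0],L[:,2]]
    u=((proj(cal,Wp,True)-[x0,y0])*s).astype(int); cv2.line(o,tuple(map(int,u[0])),tuple(map(int,u[1])),(0,0,255),1)
    cv2.imwrite(out,o)
E
python3 - <<'E'
from hk import *
hov("w23",160,0,140,120,5,"pics/w23o.png")
E
```

```text
(no output)
```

View pics/w23o.png

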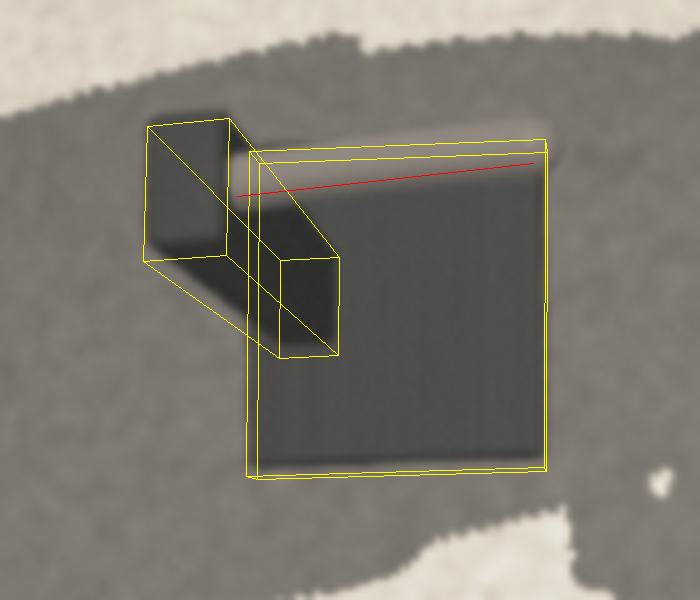

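```bash
sed -i 's/^hook=((410.8,345.5),.222)/hook=((410.8,347.8),.232)/' hk.py; python3 - <<'E'
from hk import *
hp(72,135,lift=80)
E
```

```text
t 50.20 now [488.2 223.9 249.8] w 8.8  MOVE t [5.538 0.978 0.262] a [ 0.002 -0.002 -0.005]
```

apply_moves([
  {"tx": 2,"ty": 0.4,"tz": 0.1,"ax": 0,"ay": 0,"az": 0,"hand": 0},
  {"tx": 4,"ty": 0.8,"tz": 0.2,"ax": 0,"ay": 0,"az": 0,"hand": 0},
  {"tx": 5.4,"ty": 0.98,"tz": 0.26,"ax": 0,"ay": 0,"az": -0.005,"hand": 0},
  {"tx": 5.54,"ty": 0.98,"tz": 0.26,"ax": 0,"ay": 0,"az": -0.005,"hand": 0},
  {"tx": 5.54,"ty": 0.98,"tz": 0.26,"ax": 0,"ay": 0,"az": -0.005,"hand": 0},
  {"tx": 5.54,"ty": 0.98,"tz": 0.26,"ax": 0,"ay": 0,"az": -0.005,"hand": 0},
])

```text
t: 50.95
eef_pos: [480.9, 363.2, 243.9]
orientation: [-0.0, 0.621, 0.784, 0.001]
contact_force: [0.1, -0.5, -0.8]
width: 9.0
```

```bash
python3 w.py w24; python3 - <<'E'
from hk import *
hov("w24",60,30,220,200,3.4,"pics/w24o.png")
cv2.imwrite("pics/scene5.png",crop(r.capture("scene"),340,60,140,150,4))
hp(72,135,lift=40);hp(72,133,lift=0)
E
```

```text
51.0 [481.  363.3 244. ] [-0.     0.621  0.784  0.002]
t 51.05 now [481.1 363.4 244. ] w 8.7  MOVE t [ 0.036 -0.004  1.615] a [ 0.002 -0.002 -0.001]
t 51.05 now [481.1 363.4 244. ] w 8.7  MOVE t [ 0.032 -0.008  3.295] a [ 0.002 -0.002 -0.001]
```

View pics/w24o.png

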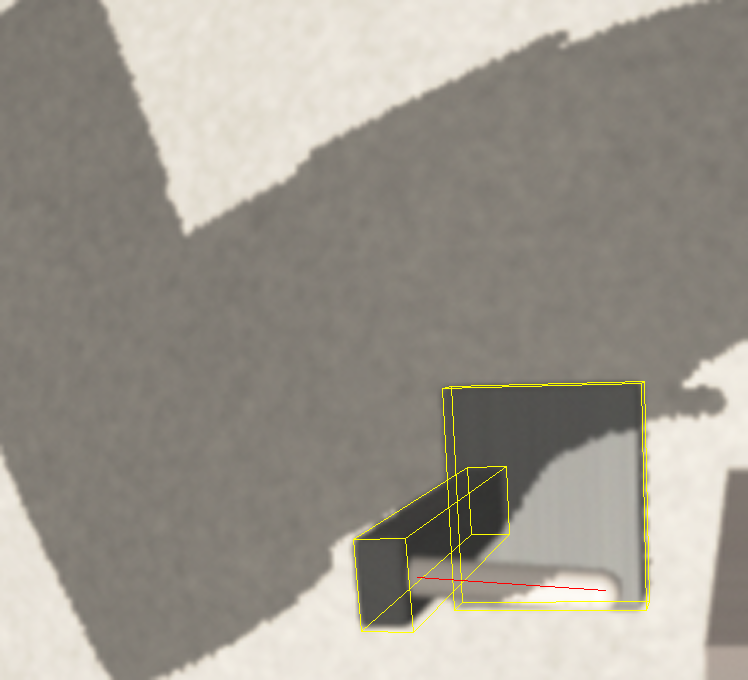

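View pics/scene5.png

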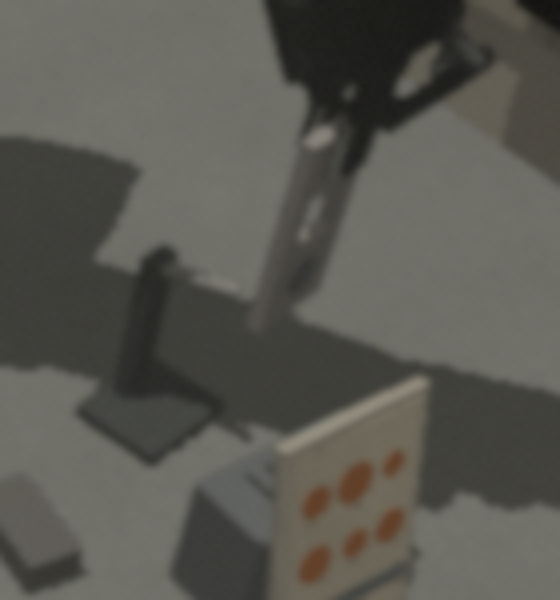

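apply_moves([
  {"tx": 0.03,"ty": 0,"tz": 1.5,"ax": 0,"ay": 0,"az": 0,"hand": 0},
  {"tx": 0.03,"ty": 0,"tz": 2.8,"ax": 0,"ay": 0,"az": 0,"hand": 0},
  {"tx": 0.03,"ty": 0,"tz": 3.3,"ax": 0,"ay": 0,"az": 0,"hand": 0},
  {"tx": 0.03,"ty": 0,"tz": 3.3,"ax": 0,"ay": 0,"az": 0,"hand": 0},
])

```text
t: 51.55
eef_pos: [481.1, 363.8, 161.4]
orientation: [-0.0, 0.621, 0.784, 0.001]
contact_force: [-0.5, -0.7, 0.3]
width: 8.8
```

```bash
python3 w.py w25; python3 - <<'E'
from hk import *
hov("w25",60,60,300,200,2.6,"pics/w25o.png")
cv2.imwrite("pics/scene6.png",crop(r.capture("scene"),340,60,140,150,4))
hp(37,133);hp(10,132)
E
```

```text
51.6 [481.5 364.3 162.3] [-0.     0.621  0.784  0.002]
t 51.65 now [481.7 364.5 162.8] w 9.0  MOVE t [-0.002 -1.435  0.041] a [ 0.004 -0.003 -0.001]
t 51.65 now [481.7 364.5 162.8] w 9.0  MOVE t [-0.003 -2.515  0.076] a [ 0.004 -0.003 -0.001]
```

View pics/w25o.png

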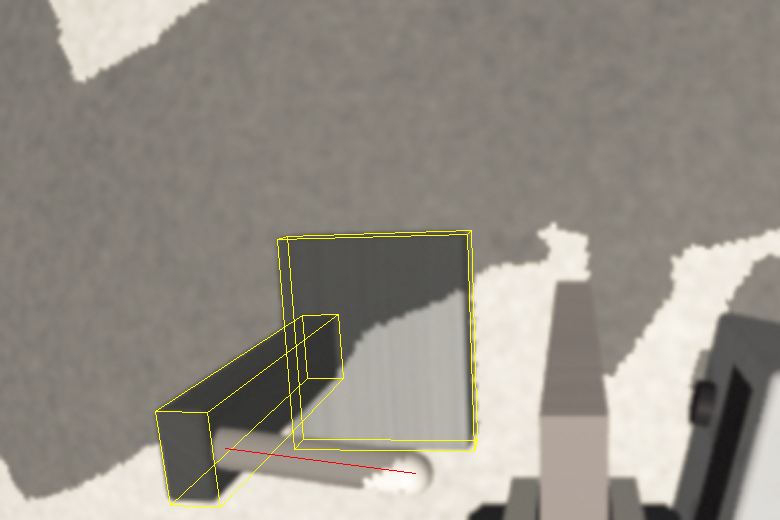

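View pics/scene6.png

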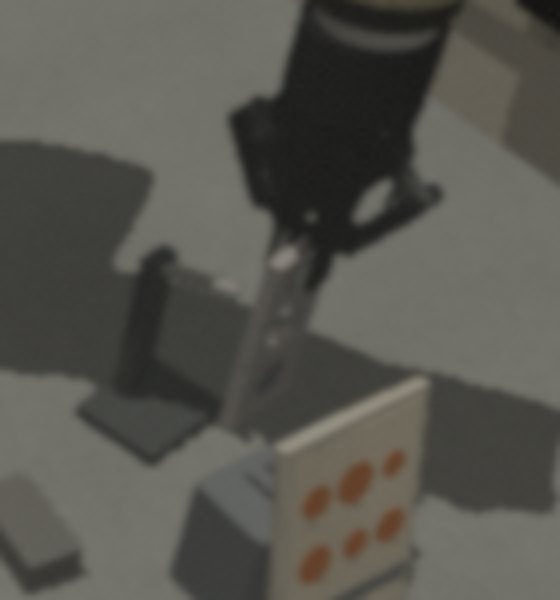

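apply_moves([
  {"tx": 0,"ty": -0.5,"tz": 0.04,"ax": 0,"ay": 0,"az": 0,"hand": 0},
  {"tx": 0,"ty": -1,"tz": 0.04,"ax": 0,"ay": 0,"az": 0,"hand": 0},
  {"tx": 0,"ty": -1.4,"tz": 0.04,"ax": 0,"ay": 0,"az": 0,"hand": 0},
  {"tx": 0,"ty": -1.4,"tz": 0.04,"ax": 0,"ay": 0,"az": 0,"hand": 0},
])

```text
t: 52.15
eef_pos: [446.8, 356.5, 162.1]
orientation: [0.0, 0.621, 0.784, 0.003]
contact_force: [0.6, -0.2, -0.2]
width: 8.9
```

```bash
python3 w.py w26; python3 - <<'E'
from hk import *
hov("w26",130,100,240,180,3.2,"pics/w26o.png")
print(r.get_state()["contact_force"])
hp(10,132)
cv2.imwrite("pics/scene7.png",crop(r.capture("scene"),340,60,140,150,4))
E
```

```text
52.2 [447.3 356.7 162. ] [0.    0.621 0.784 0.003]
[ 0.61523476  0.28856789 -0.7670862 ]
t 52.20 now [447.3 356.7 162. ] w 9.2  MOVE t [-0.01  -1.104  0.053] a [ 0.005 -0.003 -0.001]
```

View pics/w26o.png

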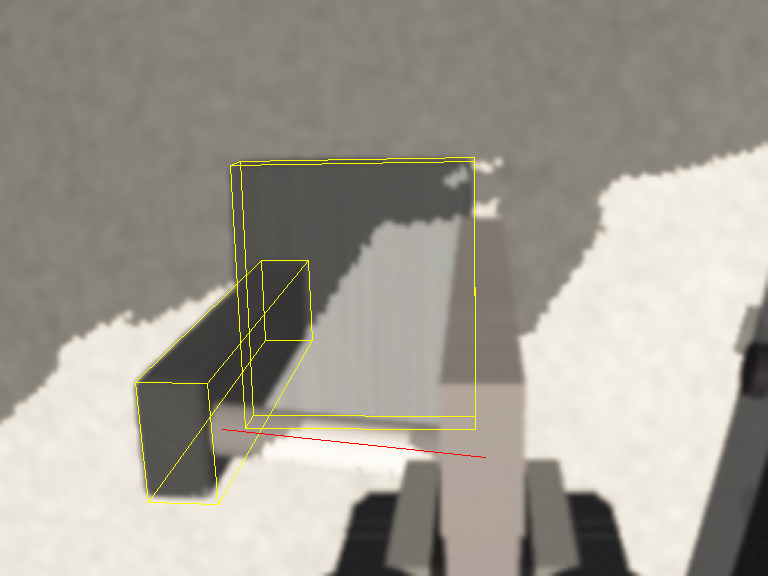

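View pics/scene7.png

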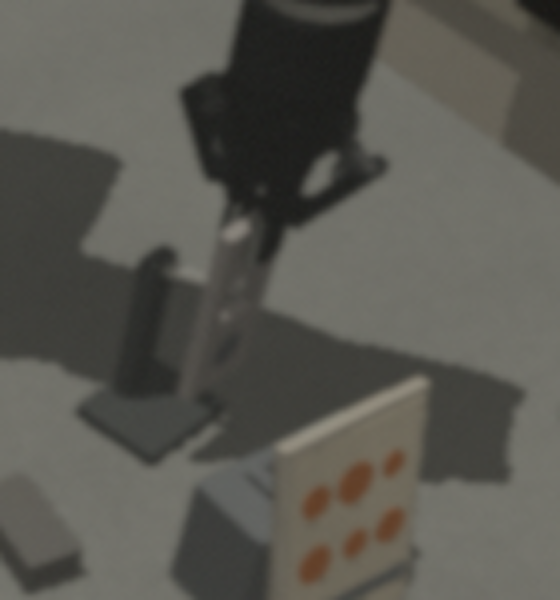

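apply_moves([
  {"tx": 0,"ty": -0.3,"tz": 0.04,"ax": 0,"ay": 0,"az": 0,"hand": 0},
  {"tx": 0,"ty": -0.6,"tz": 0.04,"ax": 0,"ay": 0,"az": 0,"hand": 0},
  {"tx": 0,"ty": -0.85,"tz": 0.05,"ax": 0,"ay": 0,"az": 0,"hand": 0},
  {"tx": 0,"ty": -1,"tz": 0.05,"ax": 0,"ay": 0,"az": 0,"hand": 0},
  {"tx": 0,"ty": -1,"tz": 0.05,"ax": 0,"ay": 0,"az": 0,"hand": 0},
])

```text
t: 52.88
eef_pos: [423.1, 351.0, 160.7]
orientation: [0.0, 0.621, 0.784, 0.003]
contact_force: [0.1, -0.6, -0.7]
width: 8.8
```

apply_moves([
  {"tx": 0,"ty": 0,"tz": 0.2,"ax": 0,"ay": 0,"az": 0,"hand": 0},
  {"tx": 0,"ty": 0,"tz": 0.4,"ax": 0,"ay": 0,"az": 0,"hand": 0},
  {"tx": 0,"ty": 0,"tz": 0.45,"ax": 0,"ay": 0,"az": 0,"hand": 0},
  {"tx": 0,"ty": 0,"tz": 0.45,"ax": 0,"ay": 0,"az": 0,"hand": 0},
])

```text
t: 53.38
eef_pos: [423.1, 351.0, 149.2]
orientation: [0.0, 0.621, 0.784, 0.003]
contact_force: [0.4, 0.4, -0.3]
width: 8.6
```

apply_moves([
  {"tx": 0,"ty": 0,"tz": 0.06,"ax": 0,"ay": 0,"az": 0,"hand": 0},
  {"tx": 0,"ty": 0,"tz": 0.1,"ax": 0,"ay": 0,"az": 0,"hand": 0},
  {"tx": 0,"ty": 0,"tz": 0.1,"ax": 0,"ay": 0,"az": 0,"hand": 0},
])

```text
t: 53.75
eef_pos: [423.3, 351.1, 146.8]
orientation: [0.0, 0.621, 0.784, 0.003]
contact_force: [0.6, 0.0, 0.5]
width: 8.7
```

apply_moves([
  {"tx": 0,"ty": 0,"tz": 0.06,"ax": 0,"ay": 0,"az": 0,"hand": 0},
  {"tx": 0,"ty": 0,"tz": 0.06,"ax": 0,"ay": 0,"az": 0,"hand": 0},
])

```text
t: 54.0
eef_pos: [423.4, 351.2, 146.2]
orientation: [0.0, 0.621, 0.784, 0.003]
contact_force: [-1.4, -1.3, 7.5]
width: 8.8
```

apply_moves([
  {"tx": 0,"ty": 0,"tz": -0.02,"ax": 0,"ay": 0,"az": 0,"hand": 0},
  {"tx": 0,"ty": 0,"tz": -0.02,"ax": 0,"ay": 0,"az": 0,"hand": 0.14},
  {"tx": 0,"ty": 0,"tz": -0.02,"ax": 0,"ay": 0,"az": 0,"hand": 0.2},
  {"tx": 0,"ty": 0,"tz": -0.02,"ax": 0,"ay": 0,"az": 0,"hand": 0.28},
  {"tx": 0,"ty": 0,"tz": -0.02,"ax": 0,"ay": 0,"az": 0,"hand": 0.28},
])

```text
t: 54.62
eef_pos: [423.4, 351.2, 146.6]
orientation: [0.0, 0.621, 0.784, 0.003]
contact_force: [-0.1, 0.4, -0.3]
width: 23.7
```

```bash
python3 w.py w27; python3 - <<'E'
from hk import *
cv2.imwrite("pics/scene8.png",crop(r.capture("scene"),340,60,140,150,4))
E
```

```text
54.675 [423.5 351.2 146.6] [0.    0.621 0.784 0.003]
```

View pics/w27.png

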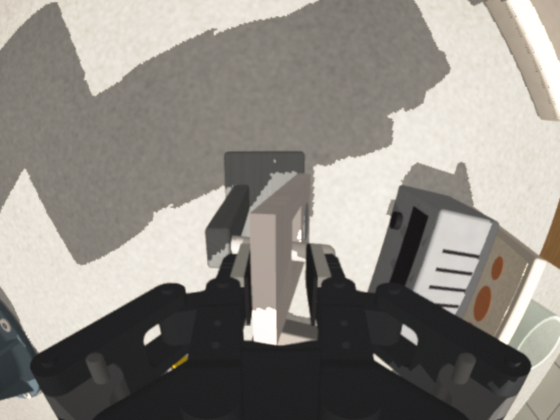

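View pics/scene8.png

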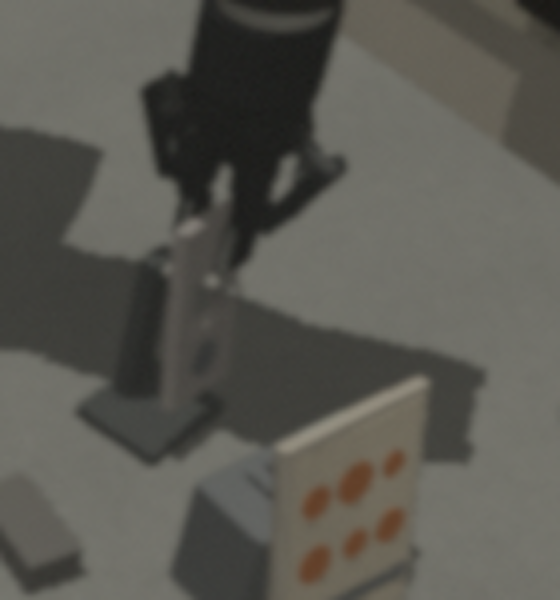

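apply_moves([
  {"tx": 0,"ty": -0.1,"tz": -0.1,"ax": 0,"ay": 0,"az": 0,"hand": 0.4},
  {"tx": 0,"ty": -0.16,"tz": -0.1,"ax": 0,"ay": 0,"az": 0,"hand": 0.42},
  {"tx": 0,"ty": -0.16,"tz": -0.1,"ax": 0,"ay": 0,"az": 0,"hand": 0.42},
  {"tx": 0,"ty": -0.16,"tz": -0.1,"ax": 0,"ay": 0,"az": 0,"hand": 0.42},
])

```text
t: 55.22
eef_pos: [419.6, 350.3, 149.1]
orientation: [0.0, 0.621, 0.784, 0.003]
contact_force: [0.2, -0.2, -0.4]
width: 35.6
```

```bash
python3 w.py w28; python3 - <<'E'
from hk import *
cv2.imwrite("pics/w28c.png",crop(cv2.imread("pics/w28.png"),180,140,200,210,3))
E
```

```text
55.275 [419.5 350.3 149.1] [0.    0.621 0.784 0.003]
```

View pics/w28c.png

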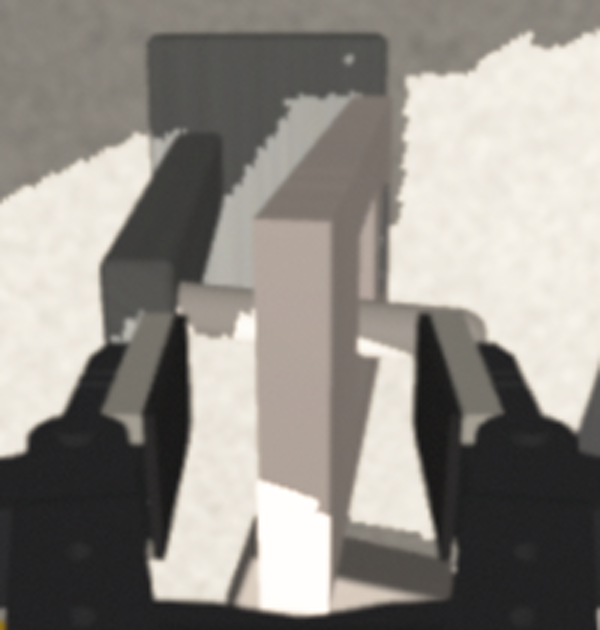

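Tag hangs freely through its window on the peg with both pads clear. Withdraw straight up, then away, and take a full look.

apply_moves([
  {"tx": 0,"ty": 0.02,"tz": -0.6,"ax": 0,"ay": 0,"az": 0,"hand": 0.42},
  {"tx": 0,"ty": 0.02,"tz": -1.8,"ax": 0,"ay": 0,"az": 0,"hand": 0.42},
  {"tx": 0,"ty": 0.02,"tz": -3.5,"ax": 0,"ay": 0,"az": 0,"hand": 0.42},
  {"tx": -1,"ty": -0.5,"tz": -5,"ax": 0,"ay": 0,"az": 0,"hand": 0.42},
  {"tx": -3,"ty": -1.5,"tz": -6,"ax": 0,"ay": 0,"az": 0,"hand": 0.42},
  {"tx": -5,"ty": -2,"tz": -6,"ax": 0,"ay": 0,"az": 0,"hand": 0.42},
  {"tx": -7,"ty": -2.5,"tz": -6,"ax": 0,"ay": 0,"az": 0,"hand": 0.42},
  {"tx": -9,"ty": -2.5,"tz": -6,"ax": 0,"ay": 0,"az": 0,"hand": 0.42},
])

```text
t: 56.28
eef_pos: [409.0, 114.7, 299.4]
orientation: [0.001, 0.621, 0.784, 0.004]
contact_force: [1.1, 0.1, 1.1]
width: 36.0
```

apply_moves([
  {"tx": -2,"ty": -1,"tz": 0,"ax": 0,"ay": 0,"az": 0,"hand": 0.42},
  {"tx": -4,"ty": -1,"tz": 0,"ax": 0,"ay": 0,"az": 0,"hand": 0.42},
  {"tx": -6,"ty": -1,"tz": 0,"ax": 0,"ay": 0,"az": 0,"hand": 0.42},
  {"tx": -8,"ty": -1,"tz": 0,"ax": 0,"ay": 0,"az": 0,"hand": 0.42},
  {"tx": -10,"ty": -1,"tz": 0,"ax": 0,"ay": 0,"az": 0,"hand": 0.42},
  {"tx": -12,"ty": -1,"tz": 0,"ax": 0,"ay": 0,"az": 0,"hand": 0.42},
  {"tx": -14,"ty": -1,"tz": 0,"ax": 0,"ay": 0,"az": 0,"hand": 0.42},
  {"tx": -14,"ty": -1,"tz": 0,"ax": 0,"ay": 0,"az": 0,"hand": 0.42},
])

```text
t: 57.28
eef_pos: [465.5, -234.6, 298.1]
orientation: [0.001, 0.622, 0.783, 0.004]
contact_force: [-0.4, 0.9, 0.2]
width: 36.0
```

```bash
python3 - <<'E'
from pk import *
print(r.get_state()["eef_pos"])
t=r.capture("top"); s=r.capture("scene"); cv2.imwrite("pics/top6.png",t); cv2.imwrite("pics/scene9.png",s)
o=crop(t,80,110,290,130,2.7)
tc=r.get_calibration("top")
cv2.imwrite("pics/top6c.png",o); cv2.imwrite("pics/scene9c.png",crop(s,200,90,270,250,2.3))
E
```

```text
[ 465.45361589 -234.57182266  298.10385957]
```

View pics/top6.png

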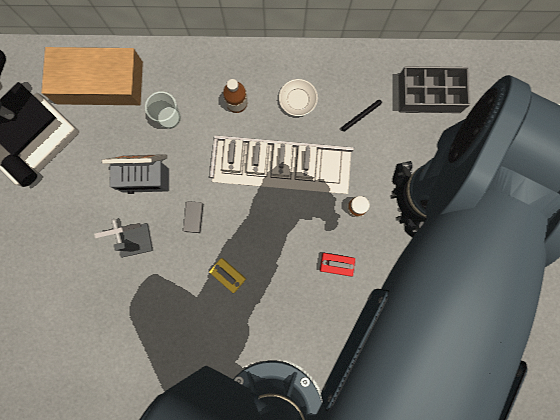

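View pics/top6c.png

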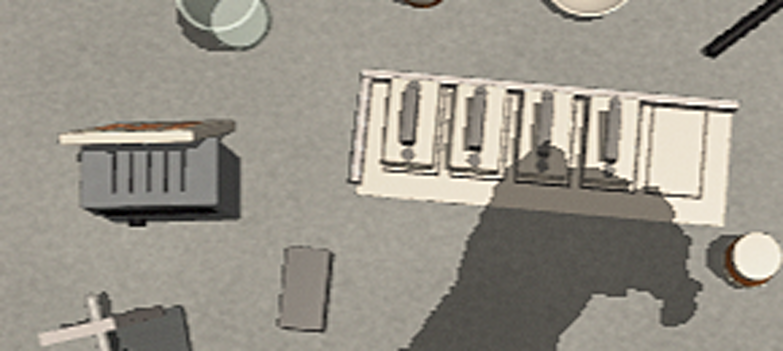

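View pics/scene9c.png

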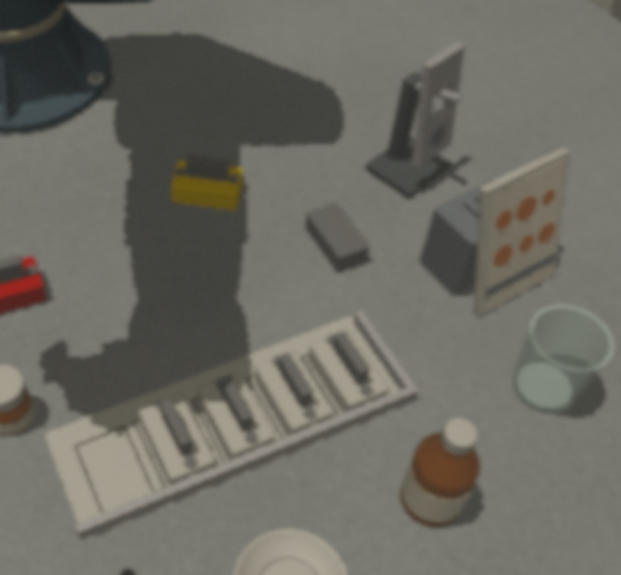

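apply_moves([
  {"tx": 0,"ty": 0,"tz": 0,"ax": 0,"ay": 0,"az": 0,"hand": 0.42},
  {"tx": 0,"ty": 0,"tz": 0,"ax": 0,"ay": 0,"az": 0,"hand": 0.42},
  {"tx": 0,"ty": 0,"tz": 0,"ax": 0,"ay": 0,"az": 0,"hand": 0.42},
  {"tx": 0,"ty": 0,"tz": 0,"ax": 0,"ay": 0,"az": 0,"hand": 0.42},
  {"tx": 0,"ty": 0,"tz": 0,"ax": 0,"ay": 0,"az": 0,"hand": 0.42},
  {"tx": 0,"ty": 0,"tz": 0,"ax": 0,"ay": 0,"az": 0,"hand": 0.42},
  {"tx": 0,"ty": 0,"tz": 0,"ax": 0,"ay": 0,"az": 0,"hand": 0.42},
  {"tx": 0,"ty": 0,"tz": 0,"ax": 0,"ay": 0,"az": 0,"hand": 0.42},
])

```text
t: 58.38
eef_pos: [464.8, -232.0, 298.4]
orientation: [0.001, 0.621, 0.784, 0.004]
contact_force: [-0.6, 0.4, 0.1]
width: 35.7
```

```bash
python3 - <<'E'
from pk import *
t=r.capture("top"); s=r.capture("scene")
a=cv2.imread("pics/top6.png").astype(int); b=cv2.imread("pics/scene9.png").astype(int)
print(abs(t[:260,80:380]-a[:260,80:380]).max(), abs(s[90:340,200:470]-b[90:340,200:470]).max())
cal=r.get_calibration("top"); Rm=(( 561.8,327.5),.0355)
# panel top outer corners in top6c (scale 2.7, off 80,110)
u=(np.array([(60,141),(193,140)])+.5)/2.7-.5+[80,110]
print("panel near top edge at z~155:",ray(cal,u,155).round(1))
cv2.imwrite("pics/top7c.png",crop(t,80,130,110,140,4.2))
E
```

```text
153 24
panel near top edge at z~155: [[575.5 382.1]
 [577.9 272.7]]
```

View pics/top7c.png

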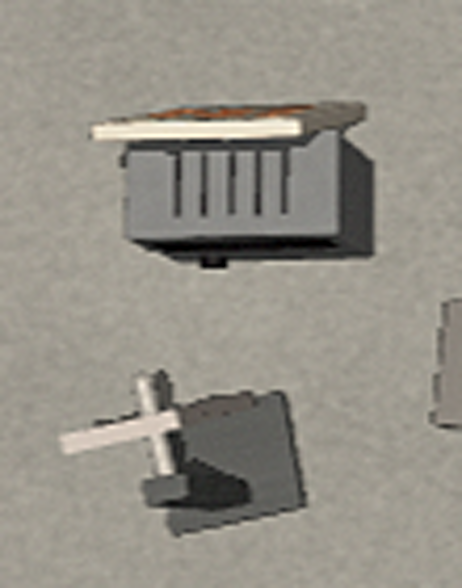

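```bash
python3 - <<'E'
from h import *
t=r.capture("top"); a=cv2.imread("pics/top6.png").astype(int)
d=abs(t[:260,80:380]-a[:260,80:380]).max(2); ys,xs=np.where(d>40); print(len(ys),xs.min()+80,xs.max()+80,ys.min(),ys.max())
m=d.copy(); m[:, :]=0; cv2.imwrite("pics/diff.png",cv2.resize(np.clip(d,0,255).astype(np.uint8),None,fx=2.5,fy=2.2))
cv2.imwrite("pics/top8c.png",crop(t,200,125,165,80,4.7))
print(r.get_state()["eef_pos"],abs(r.get_state()["qd"]).max())
E
```

```text
280 215 339 162 259
[ 464.84386831 -232.00839983  298.37545756] 0.0009018600488164834
```

View pics/diff.png

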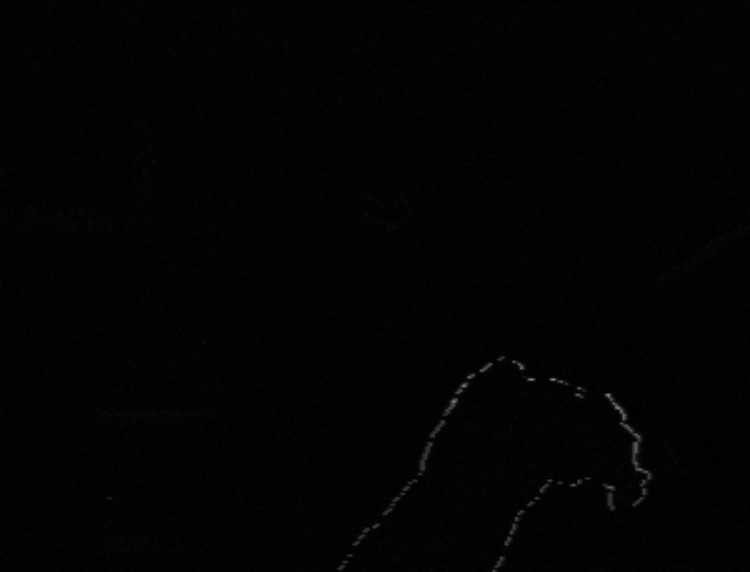

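View pics/top8c.png

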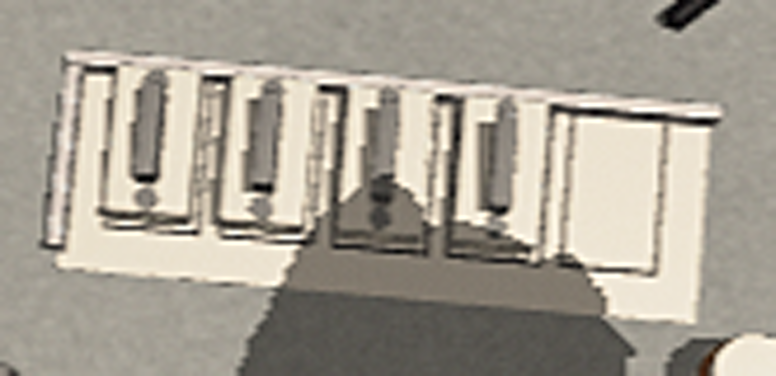

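The only pixels that changed are the arm's own shadow edges, so everything is still. All four packs are flush and square in outlines 1 to 4.

```bash
python3 -c "
from bench import r
print(r.finish_job())"
```

```text
the job is handed in; nothing more can be done
None
```

The job is done and handed in at about 58 s. No verdict was reported.

**What I did:**
- **Panel:** leaned it at about 16° on the far face of the power box, with its foot on the bench.
- **Packs:** there were four white packs. I placed them in outlines 1 to 4 from the cheek and pressed each up to the fence.
- **Repairs:** pack 3 was later found knocked aside and pack 4 skewed about 3.5°. I put pack 3 back. Pushing pack 4 from behind did not straighten it, so I re-gripped it and set it square.
- **Tag:** hung it last, by its window on the peg, and let go.

**Last checks:**
- The wrist-camera fit, taken before the tag was hung, put the packs 0.5–1.9 mm off centre along the row. They were square to within about 0.01 rad.
- The same fit put three packs within 0.3 mm of the fence. Pack 1 read about 1 mm short, but I felt it touch the fence when pressing.
- The final top and scene views show the panel leaning, the tag hanging clear and the packs still in the row. I compared two top pictures about 1 s apart, and only the arm's shadow edge had changed.
- One disagreement: the top and wrist cameras placed the mat and peg stand up to about 5 mm apart. I used the wrist readings.

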